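Scrape copper blanks off a hand shovel into the cooling pan

ROBOT

A 6-joint arm with a two-finger parallel gripper is mounted at the origin on the work surface. World frame = base frame: x ahead of the robot, y to its left, z up, the work surface at z = 0. Lengths are in m, angles in rad, forces in N, time in s.
With the tool pointing down it reaches from about 0.325 to 0.775 m from the base axis. Payload 5.5 kg.
Tool frame: the origin (TCP) lies between the finger pads; the fingertips stand 11 mm ahead of it and the grasp point (between the pads) lies 8 mm behind it (ctrl.tips_ahead is the z of the fingertips in the tool frame, in m); z points along the fingers, y is the direction in which the jaws open and shut (so a half turn about z gives the same grasp; the last joint's range is limited). The gripper opens to 85 mm and grips with 20 to 120 N. Pads are 22 mm wide; open, the fingers measure 114 mm over their backs; the gripper's body (76 mm by 85 mm) begins 54 mm behind the grasp point. The pads swing forward as they close: fully open they stand 13 mm farther back than shut.
Start: joints at [-1.185, 0.091, 1.231, -0, 1.82, -0.057], TCP at [0.257, -0.542, 0.242] pointing down, gripper open.
Joint ranges: [-2.87, 2.87], [-0.86, 2.18], [0.17, 2.46], [-1.51, 4.65], [0.06, 2.69], [-2.65, 2.65]. Speed limits (rad/s): [2.57, 2.57, 3.01, 3.14, 3.14, 3.14].

INTERFACE

Orientations are given as a unit quaternion [w, x, y, z].
In Python, from rig import ctrl gives the robot as it stands.
- The arm moves only by the tool carry_out, never from a script. Its arguments are lists of equal length, an entry for each row: "dp": the shift along the tool's x, y, z in cm, a list of three; "dr": the turn, a rotation vector about the tool's x, y, z in rad, a list of three; "claw": the closure in counts, from 0 (fully open) to 255 (shut). A call has 1 to 10 rows; each row shifts and turns the commanded pose from where the row before left it, along the tool's axes as they then stand; what a row does not reach is not made up. A row lasts 1/10 s, in which the tool goes at most 50 mm and 8.59 degrees, less where a joint would pass 70% of its speed; a pose out of reach is approached as far as the arm can. A call is refused whole if a number of a shift passes 5 or a number of a turn 0.15, either way. A call with a gripper value outside its range is refused whole. The fingers move at their own pace and stop on an object; "squeeze" is the grip in N (left out, the last holds). Time passes only in rows, so rows that do not move let the fingers close. It gives the time, the measured TCP pose, the force and the opening at its end, in the units of the state.
- ctrl.read_state(): the state, without advancing time (a new reading comes with each control period).
- ctrl.camera(name): name is "side" or "top"; returns (picture, depth): 420x560x3 uint8, blue, green, red; 420x560 float32, m along the optical axis (not along the pixel's ray), 0 where there is no reading.
- ctrl.camera_params(name): a dict with "vertical_fov" (degrees; the focal length in pixels is half the picture's height over the tangent of half this angle, whatever the lens; pixels are square), "cx", "cy" (the principal point, pixels), "R" (3x3) and "t" (3): a world point X has camera coordinates R X + t. Camera axes: x right, y down, z forward; pixel columns grow to the right and rows downward; lengths in m; the calibration is good to about 2 mm. A picture is of the moment at which its call begins. camera_params takes no time and is no camera call.
- ctrl.job_done(): hands the job in, once; it reports no verdict.
Trained networks look in the newest picture that a camera, given by its name, has taken for a name from the list of things; names that differ only in an ending like _2 or _b are one class to them, and where a whole thing is asked for, a point or a joint stands for the part that bears it (a point fixed in the world has none). Each returns a list of dicts, best first, with "confidence" (0 to 1); they miss things now and then, are a little off and sometimes report something else, mostly with a low value. They report only what shows in the picture. A call takes as long as a camera call. They do not tell look-alikes from the thing itself.
- ctrl.look_for(camera, label): "xy" ([column, row] as shares, 0 to 1, of the picture: columns of its width, rows of its height, amid what is visible of it).
- ctrl.regions_of(camera, label): "mask" (420x560 bool, what is visible of it) and "xy" ([column, row] as shares, 0 to 1, of the picture: columns of its width, rows of its height, amid what is visible of it).
The state is a dict: "time_s": time; "joints": joint angles; "joint_velocities": joint speeds; "joint_torque": joint torques, N m; "ee_pos": TCP position; "ee_rot": TCP orientation; "ft_force": force on the tool from outside, world axes, zero at the start; "wrist_torque": the same for the moment, N m; "grip_width": opening from 0.0 (shut) to 1.0 (fully open).
Only numpy, scipy, OpenCV 4.12 (cv2) and the standard library are available. Lean on these libraries where they do the work, as an engineer would, in place of code of your own. Each camera call takes 0.05 s, during which the arm holds its last target.

TASK

Slide every copper blank that stands in the slotted rack up out of its slot and lay them all flat on the blade of the hand shovel. When all are aboard, carry the loaded shovel to the open steel pan, press its front edge on the pan's rim and, keeping it pressed there until the last blank is in, tip the blade to scrape them all off into the pan. Then lay the empty shovel back flat on its terracotta board as it lay before, and do not knock over the jar.

Things in the scene. Friction and masses are not known exactly. Their poses are not given: they have to be found in the camera images.
- blank1: copper blank, a plain plate 50 x 60 mm, 4 mm thick, 60 g, origin at its centre; own x = the 50 mm width, y = the 4 mm thickness, z = the 60 mm height. Starts standing in a slot of the rack, 60 mm side upright, lower 20 mm in the slot, 40 mm showing. 4 to 6 of the six are present
- blank2: copper blank, a plain plate 50 x 60 mm, 4 mm thick, 60 g, origin at its centre; own x = the 50 mm width, y = the 4 mm thickness, z = the 60 mm height. Starts standing in a slot of the rack, 60 mm side upright, lower 20 mm in the slot, 40 mm showing. 4 to 6 of the six are present
- blank3: copper blank, a plain plate 50 x 60 mm, 4 mm thick, 60 g, origin at its centre; own x = the 50 mm width, y = the 4 mm thickness, z = the 60 mm height. Starts standing in a slot of the rack, 60 mm side upright, lower 20 mm in the slot, 40 mm showing. 4 to 6 of the six are present
- blank4: copper blank, a plain plate 50 x 60 mm, 4 mm thick, 60 g, origin at its centre; own x = the 50 mm width, y = the 4 mm thickness, z = the 60 mm height. Starts standing in a slot of the rack, 60 mm side upright, lower 20 mm in the slot, 40 mm showing. 4 to 6 of the six are present
- blank5: copper blank, a plain plate 50 x 60 mm, 4 mm thick, 60 g, origin at its centre; own x = the 50 mm width, y = the 4 mm thickness, z = the 60 mm height. Starts standing in a slot of the rack, 60 mm side upright, lower 20 mm in the slot, 40 mm showing. 4 to 6 of the six are present
- blank6: copper blank, a plain plate 50 x 60 mm, 4 mm thick, 60 g, origin at its centre; own x = the 50 mm width, y = the 4 mm thickness, z = the 60 mm height. Starts standing in a slot of the rack, 60 mm side upright, lower 20 mm in the slot, 40 mm showing. 4 to 6 of the six are present
- shovel: flat aluminium hand shovel, 0.32 kg. Origin: middle of the blade's underside; x to the open front edge, y left, z up. Blade 150 mm long (x -75 to +75), 130 wide, 3 thick, slippery: blanks slide on it beyond about 11 to 17 degrees of slope. Walls 3 mm thick at the sides (18 mm high) and rear (24 mm high), front open. Starts empty on the board, with x along the board's x
- shovel_edge (a point): middle of the underside of the shovel's front edge (shovel x +75, y 0, z 0 mm); axes as the shovel's
- shovel_grip (a point): point to grip in the middle of the shovel's straight blue handle (shovel x -130, y 0, z 50 mm; axes as the shovel's). The handle runs behind the blade, parallel to its x: bar 20 mm wide (y), 24 mm high (z 38 to 62), from x -85 to -195; a neck joins it to the blade at x -74 to -104
- rack: fixed grey slotted rack, 66 x 280 mm (its x, y), 28 mm high, origin under its centre. Six slots across it, 7 mm wide, 45 mm apart, at y -112.5, -67.5, -22.5, +22.5, +67.5 and +112.5 mm, with their floor 6 mm above the table and their mouths at 26 mm; two 6 mm rails along its long sides (x -30 and +30 mm) reach 28 mm high
- pan: fixed open square steel pan, 200 x 200 mm outside, 60 mm high to the rim, walls and floor 5 mm thick, stands on the table; origin under its centre, x and y along its sides
- board: fixed terracotta board on which the shovel belongs, 300 x 140 mm (its x, y), 15 mm thick, lying on the table; its origin lies on the table under the place where the blade's middle starts; the slab spans x -195 to +105 mm and y -70 to +70 mm; +x is the way the shovel points at the start
- jar: bystander: closed jar with white cap, 56 mm across, 75 mm high, origin under its centre, z up
Not all that is in view belongs to the job. Leave any yellow look-alike of the blank3 alone.

How it is judged:
By the outcome, as a careful person would: the job done as asked, in the order asked, and still so for the second after the job is handed in, with the robot touching nothing.
Of blank1, blank2, blank3, blank4, blank5, blank6 only 4 to 6 are there at a start; the rules pass over those that are not, and their reading is None.
At some moment in a run one of shovel may be knocked a few centimetres aside while the robot is not near it.
Once in a run the grip may slacken for a moment while it holds something.
It also fails if it takes over 210 s, if anything falls off the work surface, if the arm or the gripper's body presses on something with over 40 N, if the wrist force passes 120 N, or if a joint passes its speed limit or range.

## Working session

There is one attempt and no reset: what is moved stays moved. The work goes in short steps, Python scripts to look and compute and a tool call to move; the robot and the scene stay as the last step left them, time stands still between calls to the robot, and variables do not carry over. Pictures are saved under pics/ and viewed, and the job is handed in when it is done.

Besides the shell and the picture viewer there is one more tool, called after "Emit:" by a JSON object that holds its "op" and its "data". carry_out: Moves the arm, as the interface text tells. Its arguments: {"type":"object","properties":{"dp":{"type":"array"},"dr":{"type":"array"},"claw":{"type":"array"},"squeeze":{"type":"number"}},"required":["dp","dr","claw"]}

```bash
ls; mkdir -p pics; python3 - <<'E'
from rig import ctrl
import cv2,numpy as np
for n in("side","top"):
    p,d=ctrl.camera(n); cv2.imwrite(f"pics/{n}0.png",p); np.save(f"/tmp/{n}0.npy",d); print(n,ctrl.camera_params(n))
print(ctrl.read_state(),ctrl.tips_ahead)
E
```

```text
pics
side {'vertical_fov': 43.84023659870887, 'cx': 273.87931847153465, 'cy': 201.6321482306924, 'R': array([[-0.99387476, -0.10935536, -0.01594918],
       [-0.06994601,  0.73419747, -0.67532335],
       [ 0.08556007, -0.67007125, -0.7373493 ]]), 't': array([0.60893818, 0.12891419, 1.03902573])}
top {'vertical_fov': 49.27143563553966, 'cx': 280.1686025262463, 'cy': 211.97922362514535, 'R': array([[-0.01601429, -0.99975839,  0.01505691],
       [-0.99906738,  0.01539568, -0.04034028],
       [ 0.04009872, -0.01568889, -0.99907255]]), 't': array([-0.04104261,  0.58468692,  1.09940372])}
{'time_s': 0.1, 'joints': array([-1.18468863e+00,  9.17881195e-02,  1.23183758e+00,  1.76990094e-05,
        1.81976175e+00, -5.66586570e-02]), 'joint_velocities': array([-0.00021852, -0.00224737, -0.00243532,  0.00145018,  0.00078643,
        0.00180172]), 'joint_torque': array([ 3.74960291e-03, -4.60217357e+01, -4.19219220e+01,  1.22820625e-04,
        1.05499016e-02,  1.04004980e-05]), 'ee_pos': array([ 0.25699959, -0.5419064 ,  0.24122046]), 'ee_rot': array([-8.86656298e-04,  9.75593796e-01,  2.19581283e-01, -1.38693221e-04]), 'ft_force': array([-0.09251808,  0.49245507, -0.29114699]), 'wrist_torque': array([ 0.00253179, -0.002356  ,  0.01125205]), 'grip_width': 0.9984740788037931} 0.011
```

View pics/top0.png

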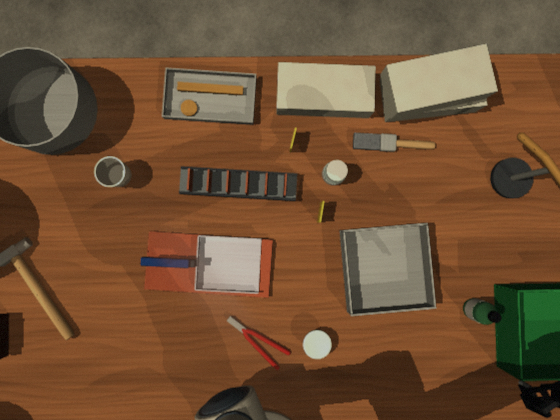

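View pics/side0.png

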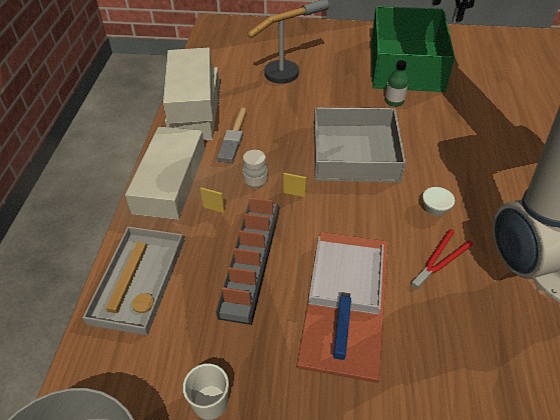

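The top view shows the rack at px (240,184) and the shovel on its board at (208,264), handle to the left. The pan is at (389,269) and the jar at (336,173), with a second white-topped item at (317,345). Yellow look-alikes stand outside the rack at (294,139) and (322,211).

```bash
cat > h.py <<'E'
from rig import ctrl
import cv2,numpy as np
from scipy.spatial.transform import Rotation as Ro
def prm(n):
    c=ctrl.camera_params(n); f=210/np.tan(np.radians(c['vertical_fov'])/2); return f,c['cx'],c['cy'],c['R'],c['t']
def cloud(n,d):
    f,cx,cy,R,t=prm(n); v,u=np.mgrid[0:420,0:560]
    P=np.stack([(u-cx)/f*d,(v-cy)/f*d,d],-1); W=(P-t)@R; W[d<=0]=np.nan; return W
def proj(n,X):
    f,cx,cy,R,t=prm(n); p=np.asarray(X)@R.T+t; return np.stack([p[...,0]/p[...,2]*f+cx,p[...,1]/p[...,2]*f+cy],-1)
def Rst(s=None):
    s=s or ctrl.read_state(); w,x,y,z=s['ee_rot']; return Ro.from_quat([x,y,z,w]),np.array(s['ee_pos'])
def crop(p,r,k,name):
    x0,y0,x1,y1=r; cv2.imwrite(name,cv2.resize(p[y0:y1,x0:x1],None,fx=k,fy=k,interpolation=cv2.INTER_CUBIC))
E
python3 - <<'E'
from h import *
im={n:ctrl.camera(n) for n in("side","top")}
crop(im["side"][0],(200,170,310,340),3.5,"pics/s1.png")
crop(im["top"][0],(130,120,330,310),3,"pics/t1.png")
for n in im:
    W=cloud(n,im[n][1])
    for l in("shovel","rack","pan","board","jar","blank1"):
        for r in ctrl.regions_of(n,l)[:7]:
            m=r["mask"]; P=W[m]; P=P[~np.isnan(P[:,0])]
            if len(P)<5: continue
            q=cv2.minAreaRect(P[:,:2].astype(np.float32)*1000)
            print(n,l,round(r["confidence"],2),np.round([r["xy"][0]*560,r["xy"][1]*420]),m.sum(),"med",np.round(np.median(P,0),3),"zpct",np.round(np.percentile(P[:,2],[2,98]),3),[np.round(a,1) for a in q])
E
```

```text
side shovel 0.73 [344. 282.] 5138 med [0.468 0.096 0.019] zpct [0.015 0.078] [array([464.4, 136.3]), array([275.7, 134.6]), np.float64(87.5)]
side rack 0.57 [248. 285.] 2128 med [0.646 0.122 0.026] zpct [0.003 0.03 ] [array([659. ,  52.3]), array([282.8,  74.2]), np.float64(85.6)]
side pan 0.66 [359. 145.] 6358 med [ 0.444 -0.315  0.012] zpct [0.001 0.06 ] [array([ 440.9, -337.6]), array([219.2, 285.3]), np.float64(4.4)]
side board 0.64 [348. 338.] 5491 med [0.458 0.213 0.015] zpct [0.007 0.018] [array([461.9, 121.9]), array([313.6, 141.2]), np.float64(84.7)]
side jar 0.7 [254. 167.] 813 med [ 0.675 -0.161  0.052] zpct [0.006 0.077] [array([ 676.7, -175.5]), array([54.4, 54. ]), np.float64(53.9)]
side blank1 0.96 [237. 296.] 412 med [0.664 0.166 0.048] zpct [0.023 0.068] [array([676.6, 154.6]), array([29.9, 80.2]), np.float64(53.9)]
side blank1 0.96 [210. 198.] 372 med [ 0.756 -0.079  0.035] zpct [0.005 0.062] [array([759.7, -91.3]), array([45.4, 54.4]), np.float64(14.8)]
side blank1 0.93 [247. 258.] 321 med [0.658 0.076 0.05 ] zpct [0.027 0.067] [array([657.8,  75.8]), array([ 7.5, 
[... 863 characters left out ...]
64(86.2)]
top pan 0.61 [383. 270.] 7612 med [ 0.442 -0.309  0.005] zpct [0.   0.06] [array([ 441.2, -301.4]), array([212.5, 200.6]), np.float64(4.2)]
top pan 0.38 [227. 180.] 83 med [0.658 0.071 0.058] zpct [0.016 0.068] [array([657. ,  71.9]), array([ 4. , 48.3]), np.float64(85.3)]
top board 0.98 [178. 268.] 3310 med [0.456 0.195 0.014] zpct [0.008 0.019] [array([460.2, 126.8]), array([308.8, 145. ]), np.float64(85.0)]
top blank1 0.59 [286. 186.] 8 med [ 0.646 -0.062  0.065] zpct [0.016 0.067] [array([644.3, -61.9]), array([3.6, 9.6]), np.float64(85.4)]
top blank1 0.57 [265. 185.] 45 med [ 0.647 -0.018  0.064] zpct [0.007 0.068] [array([648.6, -16.7]), array([ 5.5, 44.7]), np.float64(86.0)]
```

View pics/s1.png

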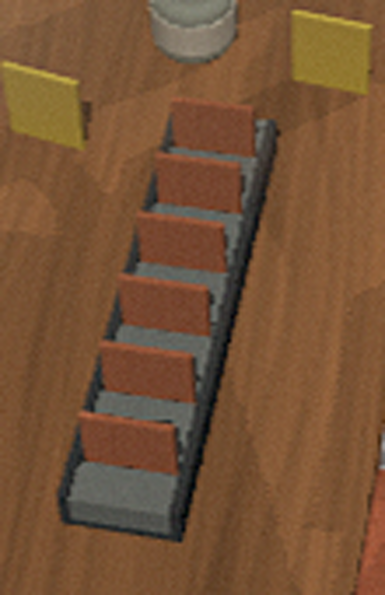

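View pics/t1.png

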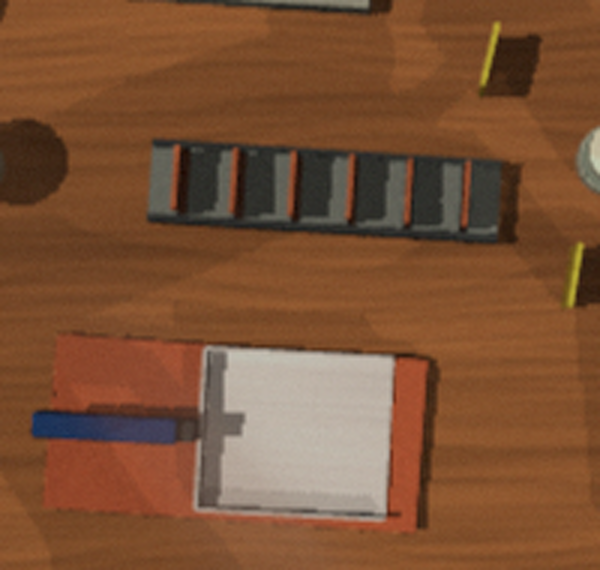

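```bash
cat >> h.py <<'E'
def look(n):
    p,d=ctrl.camera(n); return p,cloud(n,d),cv2.cvtColor(p,cv2.COLOR_BGR2HSV)
def shovel(n,img=None):
    p,W,H=img or look(n)
    x,y,z=W[...,0],W[...,1],W[...,2]
    reg=(x>.2)&(x<.62)&(y>-.25)&(y<.42)
    blue=reg&(H[...,0]>105)&(H[...,0]<130)&(H[...,1]>110)&(z>.05)&(z<.3)
    B=W[blue]
    c=np.median(B,0)
    return B
E
cat > m1.py <<'E'
from h import *
for n in("top","side"):
    img=look(n); p,W,H=img
    x,y,z=W[...,0],W[...,1],W[...,2]
    reg=(x>.59)&(x<.73)&(y>-.1)&(y<.2)
    cop=reg&((H[...,0]<14)|(H[...,0]>172))&(H[...,1]>110)&(z>.034)
    C=W[cop]; print(n,len(C))
    for yc in np.arange(-.0595,.17,.0449):
        S=C[abs(C[:,1]-yc-.0)<.02]
        if len(S)<4: print(yc,len(S)); continue
        ctr,sz,a=cv2.minAreaRect((S[:,:2]*1000).astype(np.float32))
        A=np.polyfit(S[:,0],S[:,1],1)
        print(np.round(yc,3),len(S),"med",np.round(np.median(S,0),4),"x",np.round(np.percentile(S[:,0],[1,99]),4),"ymid@x",np.round(np.polyval(A,.655),4),"slope",round(A[0],3),"ztop",round(np.percentile(S[:,2],98),4))
    # rack rails
    R=W[reg&~cop&(z>.020)&(z<.0305)&(H[...,1]<90)]
    print("rack",[np.round(a,1) for a in cv2.minAreaRect((R[:,:2]*1000).astype(np.float32))],np.percentile(R[:,2],[50,95]))
    B=shovel(n,img); print("blue",len(B),[np.round(a,1) for a in cv2.minAreaRect((B[B[:,2]>.07][:,:2]*1000).astype(np.float32))],np.percentile(B[:,2],[5,50,95]))
    g=(x>.38)&(x<.56)&(y>-.05)&(y<.2)&(z>.01)&(z<.05)&(H[...,1]<70)
    k=cv2.morphologyEx(g.astype(np.uint8),cv2.MORPH_OPEN,np.ones((3,3)))>0
    G=W[k];print("blade",len(G),[np.round(a,1) for a in cv2.minAreaRect((G[:,:2]*1000).astype(np.float32))],np.percentile(G[:,2],[5,50,95]))
    b=(x>.36)&(x<.58)&(y>-.1)&(y<.32)&(z>.008)&(z<.022)&((H[...,0]<12)|(H[...,0]>170))&(H[...,1]>130)
    k=cv2.morphologyEx(b.astype(np.uint8),cv2.MORPH_OPEN,np.ones((3,3)))>0
    G=W[k];print("board",len(G),[np.round(a,1) for a in cv2.minAreaRect((G[:,:2]*1000).astype(np.float32))],np.percentile(G[:,2],[5,50,95]))
    g=(x>.3)&(x<.58)&(y>-.44)&(y<-.17)&(z>.056)&(z<.066)
    G=W[g];print("pan",len(G),[np.round(a,1) for a in cv2.minAreaRect((G[:,:2]*1000).astype(np.float32))],np.percentile(G[:,2],[5,50,95]))
E
python3 m1.py
```

```text
top 373
-0.06 44 med [ 0.6465 -0.0617  0.0649] x [0.623  0.6712] ymid@x -0.0627 slope -0.078 ztop 0.0695
-0.015 45 med [ 0.6497 -0.0176  0.0645] x [0.6259 0.675 ] ymid@x -0.018 slope -0.081 ztop 0.0679
0.03 51 med [0.6554 0.0264 0.0639] x [0.6299 0.6771] ymid@x 0.0267 slope -0.069 ztop 0.068
0.075 67 med [0.656  0.0714 0.0637] x [0.6332 0.6809] ymid@x 0.0717 slope -0.08 ztop 0.0682
0.12 76 med [0.6592 0.1162 0.062 ] x [0.6356 0.6838] ymid@x 0.1165 slope -0.076 ztop 0.0684
0.165 90 med [0.6627 0.1608 0.0607] x [0.6389 0.6865] ymid@x 0.1616 slope -0.072 ztop 0.0682
rack [array([654.5,  50.3]), array([278.9,  64.1]), np.float64(85.7)] [0.0255757  0.02902528]
blue 160 [array([473.5, 241. ]), array([55.2, 16.4]), np.float64(89.5)] [0.07296179 0.07609404 0.07963557]
blade 3456 [array([462.6,  76. ]), array([149.3, 130. ]), np.float64(86.2)] [0.01380659 0.01743086 0.03143905]
board 2977 [array([462.2, 124.5]), array([300.1, 139.9]), np.float64(84.9)] [0.01066404 0.01409185 0.01756624]
pan 693 [array([ 447.3, -301.1]), array([200. , 200.5]), np.float64(4.1)] [0.0564361  0.05900881 0.06229741
[... 414 characters left out ...]
96 0.1209 0.054 ] x [0.6354 0.6846] ymid@x 0.1212 slope -0.078 ztop 0.0679
0.165 310 med [0.6624 0.1656 0.054 ] x [0.6384 0.6877] ymid@x 0.1661 slope -0.072 ztop 0.0674
rack [array([655. ,  52.1]), array([283.9,  65.9]), np.float64(85.7)] [0.0266357  0.02955892]
blue 674 [array([363.2, 134.4]), array([357.6,  89.7]), np.float64(37.8)] [0.06993855 0.07689869 0.07935166]
blade 4255 [array([461.1,  78.3]), array([154., 133.]), np.float64(85.7)] [0.01567463 0.01835596 0.03401743]
board 5228 [array([461.7, 126.8]), array([302.9, 139.6]), np.float64(84.9)] [0.01232712 0.01499469 0.01755089]
pan 589 [array([ 446.9, -297.7]), array([199.9, 208. ]), np.float64(3.9)] [0.05648407 0.05884199 0.06178762]
```

```bash
cat >> h.py <<'E'
def shpts(x,y,psi,z0=.015):
    c,s=np.cos(psi),np.sin(psi)
    R=np.array([[c,-s,0],[s,c,0],[0,0,1]])
    f=lambda P:(np.array(P)/1000.)@R.T+[x,y,z0]
    return {"bl":f([[75,65,0],[75,-65,0],[-75,-65,0],[-75,65,0]]),"wt":f([[75,65,18],[-75,65,18],[-75,65,24],[-75,-65,24],[-75,-65,18],[75,-65,18]]),
     "h":f([[-85,10,62],[-195,10,62],[-195,-10,62],[-85,-10,62]])}
def overlay(p,n,polys,r,k,name):
    x0,y0,x1,y1=r; q=cv2.resize(p[y0:y1,x0:x1],None,fx=k,fy=k,interpolation=cv2.INTER_CUBIC)
    for P,col in polys:
        u=((proj(n,P)-[x0-.5,y0-.5])*k).astype(np.int32); cv2.polylines(q,[u],True,col,1)
    cv2.imwrite(name,q)
E
python3 - <<'E'
from h import *
for n,r in(("top",(135,220,285,305)),("side",(290,225,395,385))):
    p,_=ctrl.camera(n)
    pol=[]
    A=shpts(.458,.081,np.radians(-95.1)); B=shpts(.4622,.0775,np.radians(-93.9))
    for a in A.values(): pol.append((a,(0,255,255)))
    for a in B.values(): pol.append((a,(0,255,0)))
    overlay(p,n,pol,r,5 if n=="top" else 3.5,f"pics/ov_{n}.png")
E
```

```text
(no output)
```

View pics/ov_top.png

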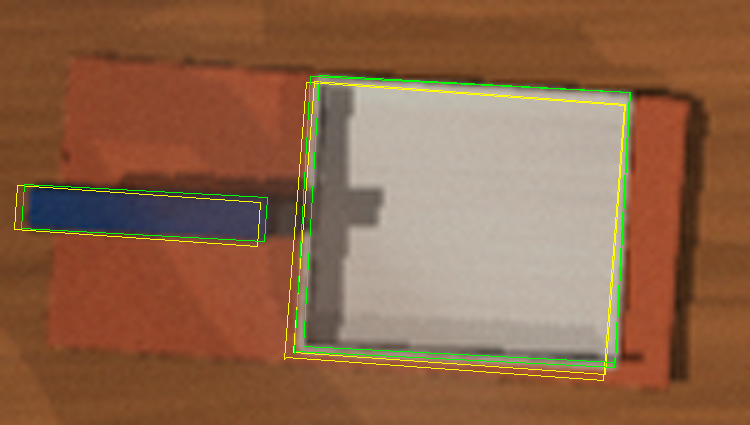

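View pics/ov_side.png

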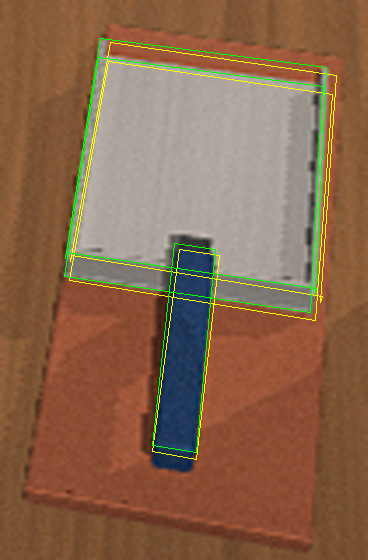

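```bash
cat >> h.py <<'E'
RYAW=np.radians(-4.3); RC=np.array([.6548,.0508])
def slot(k):  # k 0..5 from y- to y+
    s=-.1125+.045*k; return RC+s*np.array([-np.sin(RYAW),np.cos(RYAW)])
def Rtool(yawy,tilt=0.): # tool y heading angle yawy (world), z down, then tilt about tool x
    y=np.array([np.cos(yawy),np.sin(yawy),0]); z=np.array([0,0,-1.]); x=np.cross(y,z)
    return Ro.from_matrix(np.stack([x,y,z],1))*Ro.from_rotvec([tilt,0,0])
def plan(wps,step=.045,rstep=.14,start=None,tag=""):
    """wps: list of (pos,Rot[,nmin])"""
    if start is None: R,p=Rst()
    else: p,R=start
    for w in wps:
        q,Q=np.array(w[0],float),w[1]; nm=w[2] if len(w)>2 else 1
        ang=(R.inv()*Q).magnitude(); n=max(nm,int(np.ceil(np.linalg.norm(q-p)/step-1e-6)),int(np.ceil(ang/rstep-1e-6)))
        rv=(R.inv()*Q).as_rotvec()/n
        DP=[];
        Rc=R
        for i in range(n):
            DP.append(np.round(Rc.inv().apply((q-p)/n)*100,2).tolist()); Rc=Rc*Ro.from_rotvec(rv)
        print(tag,n,"rows dp",DP if ang>1e-3 else DP[:1],"dr",np.round(rv,4).tolist())
        p,R=q,Q
def plate(sx,sy,sp,ex,ey,tilt,lay=0,clr=.003,tb=.046,yaw=None):
    """TCP for placing: shovel pose sx,sy,sp; rear edge at shovel x ex, y ey (m)"""
    yaw=sp if yaw is None else yaw
    R=Rtool(yaw,tilt); X=np.array([np.cos(sp),np.sin(sp),0]);Y=np.array([-np.sin(sp),np.cos(sp),0])
    E=np.array([sx,sy,0])+X*(ex+.002*np.cos(tilt))+Y*ey; E[2]=.018+.004*lay+clr+.002*np.sin(tilt)
    return E-R.apply([0,0,tb]),R
TY=np.radians(-94.3)
E
python3 - <<'E'
from h import *
R0=Rtool(TY)
k=0
s=slot(k)
plan([((s[0],s[1]-.0,.16),R0),((*s,.052),R0)])
# down-look of rows
E
```

```text
14 rows dp [[3.98, -1.91, 0.59], [3.91, -2.06, 0.59], [3.83, -2.2, 0.59], [3.75, -2.34, 0.59], [3.66, -2.48, 0.59], [3.56, -2.61, 0.59], [3.47, -2.74, 0.59], [3.36, -2.87, 0.59], [3.25, -2.99, 0.59], [3.14, -3.11, 0.59], [3.02, -3.22, 0.59], [2.9, -3.33, 0.59], [2.78, -3.44, 0.59], [2.65, -3.54, 0.59]] dr [0.0, -0.0, 0.037]
 3 rows dp [[0.0, 0.0, 3.6]] dr [0.0, 0.0, 0.0]
```

Candidates for "blank": six copper plates in the rack (side px (263,206), (258,223), (252,240), (247,258), (243,274), (237,296)) and two yellow plates outside it (side px (298,186), (210,198)). I'm taking the six copper ones. The close crops confirm their colour and that they stand in slots.

Emit:
{"op": "carry_out", "data": {"dp": [[3.98,-1.91,0.59],[3.91,-2.06,0.59],[3.83,-2.2,0.59],[3.75,-2.34,0.59],[3.66,-2.48,0.59],[3.56,-2.61,0.59],[3.47,-2.74,0.59],[3.36,-2.87,0.59],[3.25,-2.99,0.59],[3.14,-3.11,0.59]], "dr": [[0,0,0.037],[0,0,0.037],[0,0,0.037],[0,0,0.037],[0,0,0.037],[0,0,0.037],[0,0,0.037],[0,0,0.037],[0,0,0.037],[0,0,0.037]], "claw": [160,160,160,160,160,160,160,160,160,160], "squeeze": 60}}

```text
time_s: 2.0
ee_pos: [0.536, -0.1972, 0.1833]
ee_rot: [0.0, 0.999, 0.036, 0.0]
ft_force: [0.4, -1.0, -0.3]
grip_width: 0.373
```

Emit:
{"op": "carry_out", "data": {"dp": [[3.02,-3.22,0.59],[2.9,-3.33,0.59],[2.78,-3.44,0.59],[2.65,-3.54,0.59],[0,0,0]], "dr": [[0,0,0.037],[0,0,0.037],[0,0,0.037],[0,0,0.037],[0,0,0]], "claw": [160,160,160,160,160]}}

```text
time_s: 2.5
ee_pos: [0.6479, -0.0564, 0.1571]
ee_rot: [-0.001, 0.999, -0.035, -0.001]
ft_force: [-1.2, -0.7, 0.4]
grip_width: 0.373
```

```bash
cat > a.py <<'E'
import sys
from h import *
k=int(sys.argv[1]); R0=Rtool(TY); s=slot(k)
R,p=Rst(); print(np.round(p,4),np.round((R.inv()*R0).as_rotvec(),4),ctrl.read_state()['grip_width'],ctrl.read_state()['time_s'])
if len(sys.argv)>2:
    plan([((*s,.11),R0),((*s,.052),R0)])
E
python3 a.py 0 1
```

```text
[ 0.6479 -0.0564  0.1571] [-0.0023  0.0025  0.0043] 0.372752705411939 2.5
 2 rows dp [[-0.05, 0.26, 2.35], [-0.06, 0.26, 2.36]] dr [-0.0011, 0.0013, 0.0022]
 2 rows dp [[0.0, 0.0, 2.9]] dr [0.0, 0.0, 0.0]
```

Emit:
{"op": "carry_out", "data": {"dp": [[0,0,0],[0,0,0]], "dr": [[0,0,0],[0,0,0]], "claw": [160,160]}}

```text
time_s: 2.7
ee_pos: [0.6461, -0.0622, 0.16]
ee_rot: [0.0, 0.999, -0.038, 0.0]
ft_force: [-0.9, -0.9, 0.0]
grip_width: 0.371
```

```bash
python3 a.py 0 1
```

```text
[ 0.6461 -0.0622  0.16  ] [ 0.0005 -0.0002 -0.0006] 0.3706354668068807 2.7
 2 rows dp [[0.01, -0.04, 2.5]] dr [0.0003, -0.0001, -0.0003]
 2 rows dp [[0.0, 0.0, 2.9]] dr [0.0, 0.0, 0.0]
```

Emit:
{"op": "carry_out", "data": {"dp": [[0,-0.04,2.5],[0,-0.04,2.5],[0,0,2.9],[0,0,2.9],[0,0,0],[0,0,0],[0,0,0]], "dr": [[0,0,0],[0,0,0],[0,0,0],[0,0,0],[0,0,0],[0,0,0],[0,0,0]], "claw": [160,160,160,160,160,160,160]}}

```text
time_s: 3.4
ee_pos: [0.6475, -0.0614, 0.0547]
ee_rot: [0.0, 0.999, -0.038, 0.002]
ft_force: [-0.1, 0.6, 0.4]
grip_width: 0.37
```

```bash
python3 - <<'E'
from h import *
for n,r in(("side",(200,150,330,330)),("top",(200,120,340,240))):
    p,d=ctrl.camera(n); crop(p,r,3.2,f"pics/g1{n}.png")
print(Rst()[1])
E
```

```text
[ 0.64759691 -0.06112111  0.05454631]
```

View pics/g1side.png

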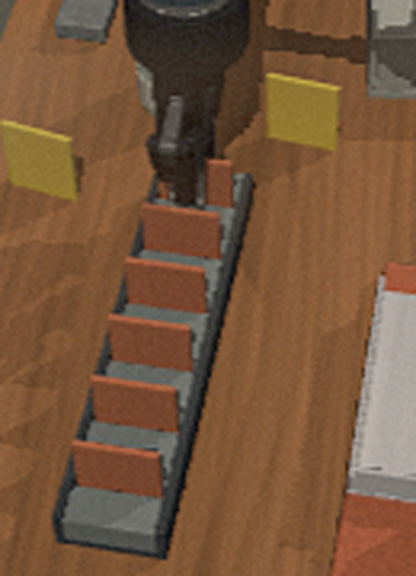

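Fingers straddle the rearmost copper plate (crop px ~190,180), clear of its neighbour. Closing.

Emit:
{"op": "carry_out", "data": {"dp": [[0,0,0.2],[0,0,0],[0,0,0],[0,0,0],[0,0,0]], "dr": [[0,0,0],[0,0,0],[0,0,0],[0,0,0],[0,0,0]], "claw": [255,255,255,255,255]}}

```text
time_s: 4.0
ee_pos: [0.6467, -0.0605, 0.0504]
ee_rot: [-0.0, 0.999, -0.038, 0.001]
ft_force: [0.0, -0.3, 4.4]
grip_width: 0.034
```

```bash
python3 a.py 0
```

```text
[ 0.6467 -0.0605  0.0504] [-0.    -0.001 -0.   ] 0.03447543234854198 4.0
```

Emit:
{"op": "carry_out", "data": {"dp": [[0,0,-1],[0,0,-2],[0,0,-3],[0,0,-4],[0,0,0],[0,0,0]], "dr": [[0,0,0],[0,0,0],[0,0,0],[0,0,0],[0,0,0],[0,0,0]], "claw": [255,255,255,255,255,255]}}

```text
time_s: 4.6
ee_pos: [0.6469, -0.0607, 0.1514]
ee_rot: [0.0, 0.999, -0.038, 0.001]
ft_force: [0.2, -0.8, -1.7]
grip_width: 0.034
```

```bash
cat >> h.py <<'E'
def blade(n="top",img=None):
    p,W,H=img or look(n)
    x,y,z=W[...,0],W[...,1],W[...,2]
    g=(x>.34)&(x<.575)&(y>-.09)&(y<.24)&(z>.010)&(z<.05)&(H[...,1]<70)
    g=cv2.morphologyEx(g.astype(np.uint8),cv2.MORPH_OPEN,np.ones((3,3)))
    nn,lab,st,_=cv2.connectedComponentsWithStats(g)
    i=1+np.argmax(st[1:,4]); G=W[lab==i]
    return [np.round(a,1) for a in cv2.minAreaRect((G[:,:2]*1000).astype(np.float32))],len(G)
E
cat > b.py <<'E'
import sys
from h import *
# args: ex ey lay tb ; current -> hover -> tilt -> down
ex,ey,lay,tb=[float(v) for v in sys.argv[1:5]]; sx,sy,sp=.4618,.0785,np.radians(-93.9)
if len(sys.argv)>5: sx,sy,sp=float(sys.argv[5]),float(sys.argv[6]),np.radians(float(sys.argv[7]))
print(blade("top"),blade("side"))
R,p=Rst(); print(np.round(p,4),ctrl.read_state()['grip_width'])
T=np.radians(50)
q,Q=plate(sx,sy,sp,ex,ey,T,lay=lay,tb=tb)
h=q+[0,0,.06]
print("place",np.round(q,4),"hover",np.round(h,4))
plan([(h,Q,7),(q,Q,3)])
E
python3 b.py -.068 -.027 0 .0444; python3 - <<'E'
from h import *
p,_=ctrl.camera("side"); cv2.imwrite("pics/l1.png",p)
E
```

```text
([array([464.5, 103.6]), array([ 94.4, 130. ]), np.float64(85.4)], 2059) ([array([461.3,  77.8]), array([154. , 132.5]), np.float64(86.2)], 4267)
[ 0.6457 -0.0605  0.148 ] 0.03483579062428089
place [0.4371 0.113  0.0511] hover [0.4371 0.113  0.1111]
 7 rows dp [[-3.16, -2.25, 0.54], [-3.15, -2.17, 0.81], [-3.15, -2.05, 1.08], [-3.15, -1.91, 1.32], [-3.15, -1.73, 1.55], [-3.15, -1.53, 1.75], [-3.14, -1.3, 1.93]] dr [0.1246, -0.0001, -0.0011]
 3 rows dp [[0.0, 1.53, 1.29]] dr [0.0, 0.0, 0.0]
```

View pics/l1.png

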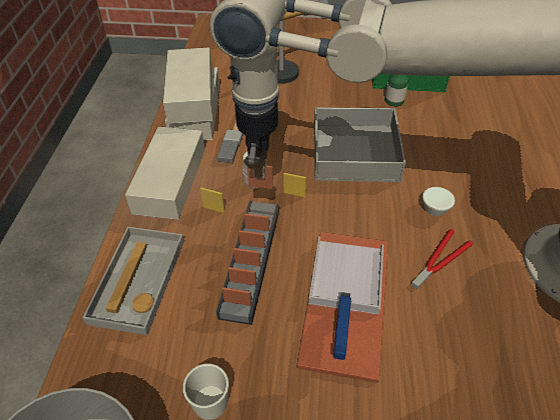

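Emit:
{"op": "carry_out", "data": {"dp": [[-3.16,-2.25,0.54],[-3.15,-2.17,0.81],[-3.15,-2.05,1.08],[-3.15,-1.91,1.32],[-3.15,-1.73,1.55],[-3.15,-1.53,1.75],[-3.14,-1.3,1.93],[0,0,0],[0,0,0],[0,0,0]], "dr": [[0.1246,0,-0.001],[0.1246,0,-0.001],[0.1246,0,-0.001],[0.1246,0,-0.001],[0.1246,0,-0.001],[0.1246,0,-0.001],[0.1246,0,-0.001],[0,0,0],[0,0,0],[0,0,0]], "claw": [255,255,255,255,255,255,255,255,255,255]}}

```text
time_s: 5.75
ee_pos: [0.4391, 0.1125, 0.1129]
ee_rot: [-0.421, 0.906, -0.03, 0.017]
ft_force: [0.2, -1.0, -0.2]
grip_width: 0.032
```

```bash
python3 b.py -.068 -.027 0 .0444; python3 - <<'E'
from h import *
p,_=ctrl.camera("side"); cv2.imwrite("pics/l2.png",p)
E
```

```text
([array([483.6,  74.5]), array([148.7,  87.5]), np.float64(85.9)], 1966) ([array([461.2,  78.4]), array([154.2, 132.3]), np.float64(86.0)], 3170)
[0.4394 0.1125 0.1135] 0.03316013527261014
place [0.4371 0.113  0.0511] hover [0.4371 0.113  0.1111]
 7 rows dp [[-0.03, 0.02, 0.03], [-0.03, 0.02, 0.03], [-0.03, 0.02, 0.03], [-0.03, 0.02, 0.03], [-0.03, 0.02, 0.03], [-0.03, 0.02, 0.03], [-0.03, 0.02, 0.03]] dr [0.0003, -0.0006, 0.0006]
 3 rows dp [[0.0, 1.53, 1.29]] dr [0.0, 0.0, 0.0]
```

View pics/l2.png

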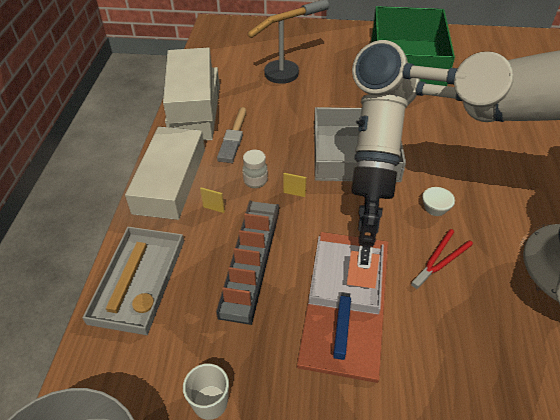

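Emit:
{"op": "carry_out", "data": {"dp": [[-0.1,1.3,1.1],[-0.1,1.3,1.1],[0,1.2,1.1],[0,0.9,0.8],[0,0,0],[0,0,0],[0,0,0]], "dr": [[0,0,0],[0,0,0],[0,0,0],[0,0,0],[0,0,0],[0,0,0],[0,0,0]], "claw": [255,255,255,255,255,255,255]}}

```text
time_s: 6.6
ee_pos: [0.4361, 0.1143, 0.0494]
ee_rot: [-0.422, 0.906, -0.031, 0.016]
ft_force: [-0.2, -0.4, -1.1]
grip_width: 0.038
```

```bash
python3 b.py -.068 -.027 0 .0444; python3 - <<'E'
from h import *
p,_=ctrl.camera("side"); crop(p,(290,170,410,350),3.2,"pics/l3.png")
E
```

```text
([array([486.3,  74.5]), array([148.4,  82.1]), np.float64(86.3)], 1893) ([array([485.8,  76.5]), array([155.1,  83. ]), np.float64(86.0)], 2336)
[0.4363 0.1142 0.0497] 0.03554043672344792
place [0.4371 0.113  0.0511] hover [0.4371 0.113  0.1111]
 7 rows dp [[0.02, -0.66, -0.58], [0.02, -0.66, -0.58], [0.01, -0.66, -0.58], [0.01, -0.66, -0.58], [0.01, -0.66, -0.58], [0.01, -0.66, -0.58], [0.01, -0.66, -0.58]] dr [0.0001, -0.0004, 0.0002]
 3 rows dp [[0.0, 1.53, 1.29]] dr [0.0, 0.0, 0.0]
```

View pics/l3.png

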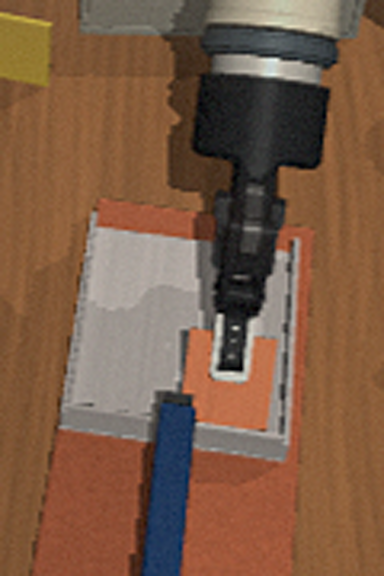

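Emit:
{"op": "carry_out", "data": {"dp": [[0,0,0],[0,0,0],[0,0,-1.5],[0,0,-2.5],[0,0,-3.5],[0,-1.5,-3.5],[0,-3,-3],[0,0,0]], "dr": [[0,0,0],[0,0,0],[0,0,0],[0,0,0],[0,0,0],[0,0,0],[0,0,0],[0,0,0]], "claw": [215,215,215,215,215,215,215,215]}}

```text
time_s: 7.55
ee_pos: [0.4325, 0.0347, 0.1801]
ee_rot: [-0.421, 0.907, -0.029, 0.021]
ft_force: [-0.2, 0.4, 0.2]
grip_width: 0.161
```

```bash
python3 - <<'E'
from h import *
p,_=ctrl.camera("side"); crop(p,(290,170,410,350),3.2,"pics/l4.png"); print(ctrl.read_state()['ee_pos'],ctrl.read_state()['joints'])
print(blade("side"))
E
```

```text
[0.43168397 0.03524502 0.17719833] [-0.555656   -0.23786544  1.86720778  0.79565141  1.88943538  1.19144664]
([array([461.1,  78.1]), array([155.7, 132.3]), np.float64(86.0)], 3682)
```

View pics/l4.png

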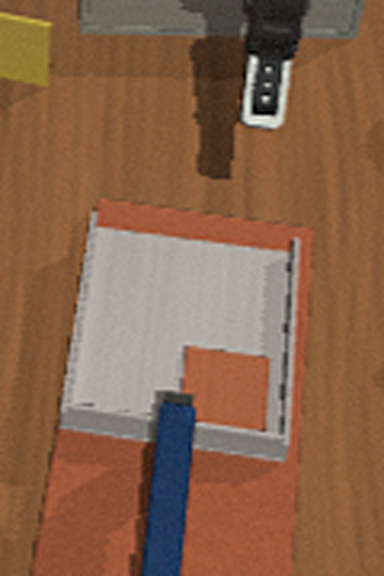

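Blank 1 lies flat at rear right (crop px ~227,388). On to the next.

```bash
cat > a.py <<'E'
import sys
from h import *
k=int(sys.argv[1]); R0=Rtool(TY); s=slot(k)
R,p=Rst(); print(np.round(p,4),np.round((R.inv()*R0).as_rotvec(),4),ctrl.read_state()['grip_width'],ctrl.read_state()['time_s'])
plan([((*s,.15),R0),((*s,.051),R0,3)])
E
python3 a.py 1
```

```text
[0.4309 0.0358 0.1751] [-0.8707 -0.0028  0.0076] 0.1563806515101421 7.65
 7 rows dp [[3.17, 0.63, -0.16], [3.17, 0.64, -0.08], [3.17, 0.64, -0.0], [3.17, 0.63, 0.07], [3.17, 0.62, 0.15], [3.17, 0.59, 0.22], [3.17, 0.55, 0.29]] dr [-0.1244, -0.0004, 0.0011]
 3 rows dp [[0.0, 0.0, 3.3]] dr [0.0, 0.0, 0.0]
```

Emit:
{"op": "carry_out", "data": {"dp": [[3.17,0.63,-0.16],[3.17,0.64,-0.08],[3.17,0.64,0],[3.17,0.63,0.07],[3.17,0.62,0.15],[3.17,0.59,0.22],[3.17,0.55,0.29],[0,0,0],[0,0,0],[0,0,0]], "dr": [[-0.1244,0,0.001],[-0.1244,0,0.001],[-0.1244,0,0.001],[-0.1244,0,0.001],[-0.1244,0,0.001],[-0.1244,0,0.001],[-0.1244,0,0.001],[0,0,0],[0,0,0],[0,0,0]], "claw": [160,160,160,160,160,160,160,160,160,160]}}

```text
time_s: 8.65
ee_pos: [0.6483, -0.0159, 0.1477]
ee_rot: [-0.001, 0.999, -0.038, -0.001]
ft_force: [-0.7, -0.4, -0.1]
grip_width: 0.369
```

```bash
python3 a.py 1
```

```text
[ 0.6483 -0.0159  0.1477] [-0.0022  0.0021 -0.0001] 0.3693398276220413 8.65
 1 rows dp [[0.15, 0.05, -0.23]] dr [-0.0022, 0.0021, -0.0001]
 3 rows dp [[0.0, 0.0, 3.3]] dr [0.0, 0.0, 0.0]
```

Emit:
{"op": "carry_out", "data": {"dp": [[0.15,0.05,2.7],[0,0,3.5],[0,0,3.5],[0,0,0],[0,0,0],[0,0,0],[0,0,0],[0,0,0],[0,0,0],[0,0,0]], "dr": [[0,0,0],[0,0,0],[0,0,0],[0,0,0],[0,0,0],[0,0,0],[0,0,0],[0,0,0],[0,0,0],[0,0,0]], "claw": [160,160,160,160,160,255,255,255,255,255]}}

```text
time_s: 9.65
ee_pos: [0.6523, -0.0163, 0.0552]
ee_rot: [-0.001, 0.999, -0.037, 0.003]
ft_force: [-1.1, 0.2, 7.0]
grip_width: 0.03
```

```bash
python3 a.py 1|head -1
```

```text
[ 0.6523 -0.0163  0.0552] [-0.0015 -0.0052  0.0001] 0.02958053380376827 9.65
```

Emit:
{"op": "carry_out", "data": {"dp": [[0,0,-1],[0,0,-2],[0,0,-3],[0,0,-3.5],[0,0,0],[0,0,0]], "dr": [[0,0,0],[0,0,0],[0,0,0],[0,0,0],[0,0,0],[0,0,0]], "claw": [255,255,255,255,255,255]}}

```text
time_s: 10.25
ee_pos: [0.6513, -0.0166, 0.1487]
ee_rot: [-0.001, 0.999, -0.038, 0.002]
ft_force: [0.2, 0.3, -1.2]
grip_width: 0.027
```

```bash
python3 b.py -.068 .028 0 .0492; python3 - <<'E'
from h import *
p,_=ctrl.camera("side"); crop(p,(200,130,400,390),2.2,"pics/l5.png")
E
```

```text
([array([497.6,  38.6]), array([78.9, 54.5]), np.float64(86.4)], 718) ([array([461. ,  78.4]), array([154.8, 132.5]), np.float64(86.1)], 3672)
[ 0.6501 -0.0165  0.1454] 0.02989426481103898
place [0.4917 0.1056 0.0542] hover [0.4917 0.1056 0.1142]
 7 rows dp [[-2.39, -1.57, 0.45], [-2.38, -1.5, 0.65], [-2.38, -1.41, 0.83], [-2.38, -1.3, 1.0], [-2.38, -1.17, 1.15], [-2.38, -1.02, 1.29], [-2.38, -0.86, 1.41]] dr [0.1245, -0.0002, -0.0011]
 3 rows dp [[0.0, 1.53, 1.29]] dr [0.0, 0.0, 0.0]
```

View pics/l5.png

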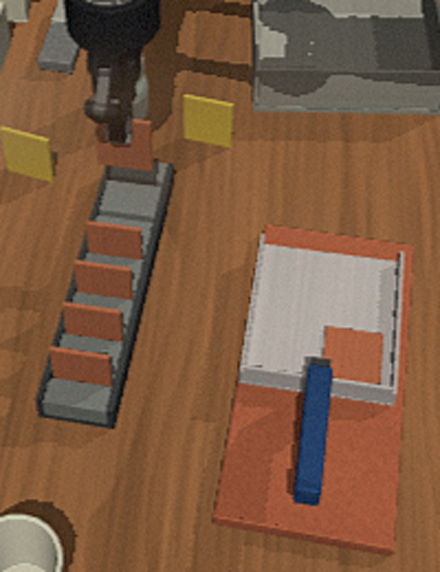

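Emit:
{"op": "carry_out", "data": {"dp": [[-2.39,-1.57,0.45],[-2.38,-1.5,0.65],[-2.38,-1.41,0.83],[-2.38,-1.3,1.0],[-2.38,-1.17,1.15],[-2.38,-1.02,1.29],[-2.38,-0.86,1.41],[0,0,0],[0,0,0],[0,0,0]], "dr": [[0.1246,0,-0.001],[0.1246,0,-0.001],[0.1246,0,-0.001],[0.1246,0,-0.001],[0.1246,0,-0.001],[0.1246,0,-0.001],[0.1246,0,-0.001],[0,0,0],[0,0,0],[0,0,0]], "claw": [255,255,255,255,255,255,255,255,255,255]}}

```text
time_s: 11.4
ee_pos: [0.4934, 0.1053, 0.1157]
ee_rot: [-0.422, 0.906, -0.03, 0.017]
ft_force: [-0.1, 0.6, -0.3]
grip_width: 0.033
```

```bash
python3 b.py -.068 .028 0 .0492; python3 - <<'E'
from h import *
p,_=ctrl.camera("side"); crop(p,(290,170,410,350),3.2,"pics/l6.png")
E
```

```text
([array([424.9,  48. ]), array([93.6, 64.9]), np.float64(79.4)], 799) ([array([426.1,  77.7]), array([ 80.4, 165.6]), np.float64(8.4)], 1608)
[0.4936 0.1054 0.1163] 0.03096026340765618
place [0.4917 0.1056 0.0542] hover [0.4917 0.1056 0.1142]
 7 rows dp [[-0.03, 0.02, 0.02], [-0.03, 0.02, 0.02], [-0.03, 0.02, 0.02], [-0.03, 0.02, 0.02], [-0.03, 0.02, 0.02], [-0.03, 0.02, 0.02], [-0.03, 0.02, 0.02]] dr [0.0001, -0.0006, 0.0006]
 3 rows dp [[0.0, 1.53, 1.29]] dr [0.0, 0.0, 0.0]
```

View pics/l6.png

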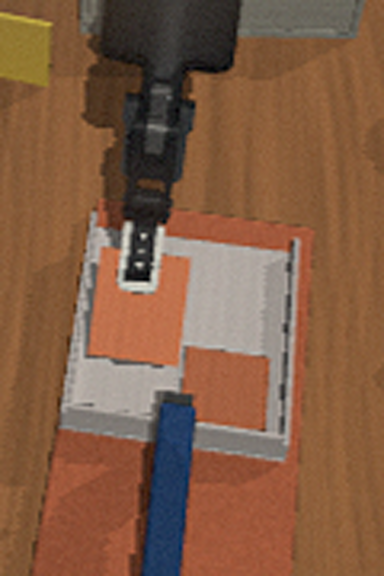

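Emit:
{"op": "carry_out", "data": {"dp": [[-0.1,1.3,1.1],[-0.05,1.3,1.1],[0,1.2,1.0],[0,0.9,0.8],[0,0,0],[0,0,0],[0,0,0],[0,0,0],[0,0,-1.5],[0,0,-2.5]], "dr": [[0,0,0],[0,0,0],[0,0,0],[0,0,0],[0,0,0],[0,0,0],[0,0,0],[0,0,0],[0,0,0],[0,0,0]], "claw": [255,255,255,255,255,255,215,215,215,215]}}

```text
time_s: 12.55
ee_pos: [0.4881, 0.0756, 0.0792]
ee_rot: [-0.423, 0.906, -0.03, 0.015]
ft_force: [1.5, 0.1, 0.2]
grip_width: 0.152
```

Emit:
{"op": "carry_out", "data": {"dp": [[0,0,-3.5],[0,-1.5,-3.5],[0,-3,-3],[0,0,0],[0,0,0]], "dr": [[0,0,0],[0,0,0],[0,0,0],[0,0,0],[0,0,0]], "claw": [215,215,215,160,160]}}

```text
time_s: 13.05
ee_pos: [0.4858, 0.0268, 0.1795]
ee_rot: [-0.422, 0.906, -0.03, 0.018]
ft_force: [-0.5, -0.6, -0.6]
grip_width: 0.374
```

```bash
python3 a.py 2; python3 - <<'E'
from h import *
p,_=ctrl.camera("side"); crop(p,(200,130,400,390),2.2,"pics/l7.png")
print(blade("side"))
E
```

```text
[0.4858 0.0268 0.1795] [-0.8714 -0.0038  0.0077] 0.37420946023708407 13.05
 7 rows dp [[2.38, 0.21, 0.43], [2.38, 0.16, 0.45], [2.38, 0.1, 0.46], [2.38, 0.04, 0.47], [2.38, -0.02, 0.47], [2.38, -0.09, 0.46], [2.38, -0.14, 0.44]] dr [-0.1245, -0.0005, 0.0011]
 3 rows dp [[0.0, 0.0, 3.3]] dr [0.0, 0.0, 0.0]
([array([461. ,  77.9]), array([154.6, 132.5]), np.float64(85.9)], 3084)
```

View pics/l7.png

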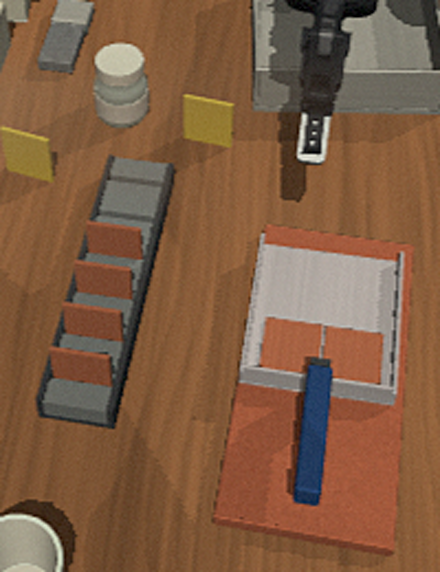

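Two blanks lie flat side by side at the rear (crop px 290,345 and 352,350). Third now.

Emit:
{"op": "carry_out", "data": {"dp": [[2.38,0.21,0.43],[2.38,0.16,0.45],[2.38,0.1,0.46],[2.38,0.04,0.47],[2.38,-0.02,0.47],[2.38,-0.09,0.46],[2.38,-0.14,0.44],[0,0,0],[0,0,0],[0,0,0]], "dr": [[-0.1245,0,0.001],[-0.1245,0,0.001],[-0.1245,0,0.001],[-0.1245,0,0.001],[-0.1245,0,0.001],[-0.1245,0,0.001],[-0.1245,0,0.001],[0,0,0],[0,0,0],[0,0,0]], "claw": [160,160,160,160,160,160,160,160,160,160]}}

```text
time_s: 14.15
ee_pos: [0.6516, 0.0291, 0.1468]
ee_rot: [-0.002, 0.999, -0.038, -0.001]
ft_force: [0.2, -0.4, 0.5]
grip_width: 0.372
```

```bash
python3 a.py 2
```

```text
[0.6516 0.0291 0.1468] [-0.003   0.0022 -0.0006] 0.37198336467541476 14.15
 1 rows dp [[0.15, 0.06, -0.32]] dr [-0.003, 0.0022, -0.0006]
 3 rows dp [[0.0, 0.0, 3.3]] dr [0.0, 0.0, 0.0]
```

Emit:
{"op": "carry_out", "data": {"dp": [[0,0,2.7],[0,0,3.5],[0,0,3.5],[0,0,0],[0,0,0],[0,0,0],[0,0,0],[0,0,0],[0,0,0],[0,0,0]], "dr": [[0,0,0],[0,0,0],[0,0,0],[0,0,0],[0,0,0],[0,0,0],[0,0,0],[0,0,0],[0,0,0],[0,0,0]], "claw": [160,160,160,160,160,255,255,255,255,255]}}

```text
time_s: 15.15
ee_pos: [0.6541, 0.0295, 0.0543]
ee_rot: [-0.001, 0.999, -0.038, 0.003]
ft_force: [-1.4, -0.6, 6.6]
grip_width: 0.036
```

Emit:
{"op": "carry_out", "data": {"dp": [[0,0,-1],[0,0,-2],[0,0,-3],[0,0,-3.5],[0,0,0],[0,0,0]], "dr": [[0,0,0],[0,0,0],[0,0,0],[0,0,0],[0,0,0],[0,0,0]], "claw": [255,255,255,255,255,255]}}

```text
time_s: 15.75
ee_pos: [0.6532, 0.0297, 0.1477]
ee_rot: [-0.001, 0.999, -0.038, 0.002]
ft_force: [0.3, -0.3, -1.8]
grip_width: 0.03
```

```bash
python3 b.py -.003 -.027 0 .049; python3 - <<'E'
from h import *
p,_=ctrl.camera("side"); crop(p,(200,130,400,390),2.2,"pics/l8.png")
E
```

```text
([array([500. ,  67.5]), array([136.2,  55.1]), np.float64(88.1)], 890) ([array([461.1,  77.7]), array([155.1, 132.4]), np.float64(86.1)], 3065)
[0.652  0.0296 0.1444] 0.034040365518816285
place [0.4324 0.0446 0.054 ] hover [0.4324 0.0446 0.114 ]
 7 rows dp [[-3.14, 0.02, 0.44], [-3.14, 0.07, 0.44], [-3.14, 0.12, 0.42], [-3.14, 0.17, 0.41], [-3.14, 0.22, 0.38], [-3.14, 0.26, 0.35], [-3.14, 0.3, 0.32]] dr [0.1244, -0.0002, -0.0011]
 3 rows dp [[0.0, 1.53, 1.29]] dr [0.0, 0.0, 0.0]
```

View pics/l8.png

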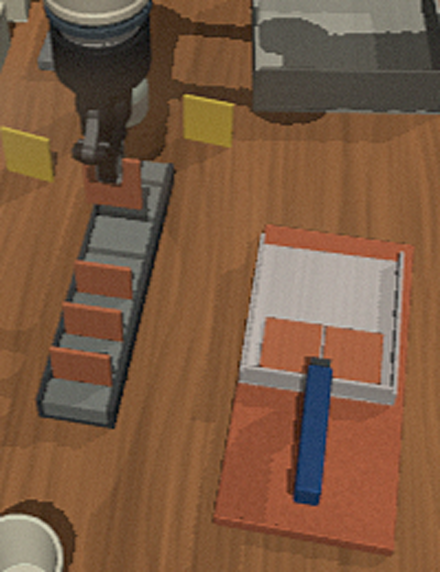

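```bash
cat >> h.py <<'E'
def onblade(n="side",s=(.4618,.0785,-93.9)):
    p,W,H=look(n); x,y,z=W[...,0],W[...,1],W[...,2]
    sp=np.radians(s[2]); dx,dy=x-s[0],y-s[1]
    X=dx*np.cos(sp)+dy*np.sin(sp); Y=-dx*np.sin(sp)+dy*np.cos(sp)
    m=(abs(X)<.075)&(abs(Y)<.065)&(z<.05)&((H[...,0]<16)|(H[...,0]>170))&(H[...,1]>110)
    for a,b in((-1,0),(0,1)):
        k=m&(Y>a)&(Y<b)
        if k.sum()>5: print(n,"Y",np.round(np.percentile(Y[k],[2,98])*1000,1),"X",np.round(np.percentile(X[k],[2,98])*1000,1),"z",np.round(np.percentile(z[k],[5,50,95])*1000,1),k.sum())
E
python3 -c "
from h import *
onblade()"
```

```text
side Y [-51.3  -4.4] X [-60.3 -10. ] z [19.3 22.  24.5] 580
side Y [ 2.3 49. ] X [-73.1  -9.4] z [19.2 21.9 24.7] 569
```

Emit:
{"op": "carry_out", "data": {"dp": [[-3.14,0.02,0.44],[-3.14,0.07,0.44],[-3.14,0.12,0.42],[-3.14,0.17,0.41],[-3.14,0.22,0.38],[-3.14,0.26,0.35],[-3.14,0.3,0.32],[0,0,0],[0,0,0],[0,0,0]], "dr": [[0.1246,0,-0.001],[0.1246,0,-0.001],[0.1246,0,-0.001],[0.1246,0,-0.001],[0.1246,0,-0.001],[0.1246,0,-0.001],[0.1246,0,-0.001],[0,0,0],[0,0,0],[0,0,0]], "claw": [255,255,255,255,255,255,255,255,255,255]}}

```text
time_s: 16.95
ee_pos: [0.4342, 0.0446, 0.1154]
ee_rot: [-0.422, 0.906, -0.03, 0.017]
ft_force: [0.7, 0.3, -0.3]
grip_width: 0.028
```

```bash
python3 b.py -.003 -.027 0 .049; python3 - <<'E'
from h import *
p,_=ctrl.camera("side"); crop(p,(290,170,410,350),3.2,"pics/l9.png")
E
```

```text
([array([483.2,  74.2]), array([148.2,  88.1]), np.float64(86.2)], 1289) ([array([461. ,  77.9]), array([154.7, 132.5]), np.float64(85.8)], 2776)
[0.4343 0.0448 0.1158] 0.03266985984274782
place [0.4324 0.0446 0.054 ] hover [0.4324 0.0446 0.114 ]
 7 rows dp [[-0.03, 0.02, 0.01], [-0.03, 0.02, 0.01], [-0.03, 0.02, 0.01], [-0.03, 0.02, 0.01], [-0.03, 0.02, 0.01], [-0.03, 0.02, 0.01], [-0.03, 0.02, 0.01]] dr [0.0, -0.0004, 0.0006]
 3 rows dp [[0.0, 1.53, 1.29]] dr [0.0, 0.0, 0.0]
```

View pics/l9.png

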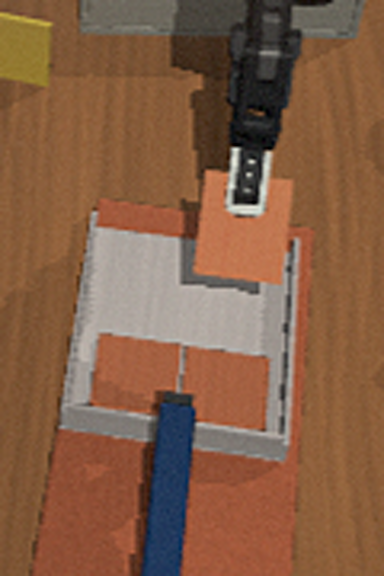

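Emit:
{"op": "carry_out", "data": {"dp": [[-0.1,1.3,1.1],[-0.05,1.3,1.1],[0,1.2,1.0],[0,0.9,0.8],[0,0,0],[0,0,0],[0,0,0],[0,0,0],[0,0,-1.5],[0,0,-2.5]], "dr": [[0,0,0],[0,0,0],[0,0,0],[0,0,0],[0,0,0],[0,0,0],[0,0,0],[0,0,0],[0,0,0],[0,0,0]], "claw": [255,255,255,255,255,255,215,215,215,215]}}

```text
time_s: 18.1
ee_pos: [0.4291, 0.0147, 0.0791]
ee_rot: [-0.423, 0.905, -0.03, 0.015]
ft_force: [0.7, -0.5, 0.7]
grip_width: 0.159
```

Emit:
{"op": "carry_out", "data": {"dp": [[0,0,-3.5],[0,-1.5,-3.5],[0,-3,-3],[0,0,0],[0,0,0]], "dr": [[0,0,0],[0,0,0],[0,0,0],[0,0,0],[0,0,0]], "claw": [215,215,215,160,160]}}

```text
time_s: 18.6
ee_pos: [0.4266, -0.0341, 0.1791]
ee_rot: [-0.422, 0.906, -0.03, 0.018]
ft_force: [-0.5, -0.2, -0.3]
grip_width: 0.373
```

```bash
python3 a.py 3; python3 - <<'E'
from h import *
p,_=ctrl.camera("side"); crop(p,(200,130,400,390),2.2,"pics/l10.png")
print(blade("side")); onblade()
E
```

```text
[ 0.4266 -0.0341  0.1791] [-0.8717 -0.0035  0.0076] 0.3730036617165331 18.6
 7 rows dp [[3.17, -0.8, 1.63], [3.17, -1.0, 1.51], [3.17, -1.18, 1.38], [3.16, -1.35, 1.22], [3.16, -1.49, 1.04], [3.16, -1.61, 0.84], [3.16, -1.71, 0.63]] dr [-0.1245, -0.0005, 0.0011]
 3 rows dp [[0.0, 0.0, 3.3]] dr [0.0, 0.0, 0.0]
([array([461. ,  77.8]), array([154.2, 132.5]), np.float64(86.0)], 2364)
side Y [-51.4  -4.3] X [-58.9  54.9] z [19.  21.9 24.4] 1232
side Y [ 2.4 48.9] X [-73.7  -9.3] z [18.9 22.1 24.5] 571
```

View pics/l10.png

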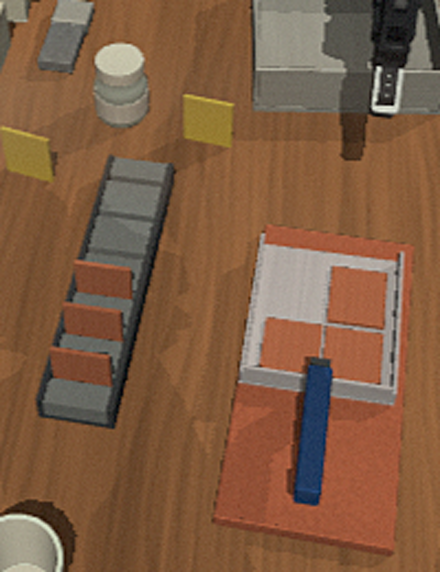

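Three flat (third at crop px 357,297).

Emit:
{"op": "carry_out", "data": {"dp": [[3.17,-0.8,1.63],[3.17,-1.0,1.51],[3.17,-1.18,1.38],[3.16,-1.35,1.22],[3.16,-1.49,1.04],[3.16,-1.61,0.84],[3.16,-1.71,0.63],[0,0,0],[0,0,0],[0,0,0]], "dr": [[-0.1245,0,0.001],[-0.1245,0,0.001],[-0.1245,0,0.001],[-0.1245,0,0.001],[-0.1245,0,0.001],[-0.1245,0,0.001],[-0.1245,0,0.001],[0,0,0],[0,0,0],[0,0,0]], "claw": [160,160,160,160,160,160,160,160,160,160]}}

```text
time_s: 19.75
ee_pos: [0.6553, 0.074, 0.1476]
ee_rot: [-0.002, 0.999, -0.038, -0.001]
ft_force: [-0.6, -0.7, -0.0]
grip_width: 0.369
```

```bash
python3 a.py 3
```

```text
[0.6553 0.074  0.1476] [-0.003   0.0017 -0.0007] 0.36893012282510645 19.75
 1 rows dp [[0.13, 0.06, -0.24]] dr [-0.003, 0.0017, -0.0007]
 3 rows dp [[0.0, 0.0, 3.3]] dr [0.0, 0.0, 0.0]
```

Emit:
{"op": "carry_out", "data": {"dp": [[0,0,2.7],[0,0,3.5],[0,0,3.5],[0,0,0],[0,0,0],[0,0,0],[0,0,0],[0,0,0],[0,0,0],[0,0,0]], "dr": [[0,0,0],[0,0,0],[0,0,0],[0,0,0],[0,0,0],[0,0,0],[0,0,0],[0,0,0],[0,0,0],[0,0,0]], "claw": [160,160,160,160,160,255,255,255,255,255]}}

```text
time_s: 20.75
ee_pos: [0.6577, 0.0746, 0.0549]
ee_rot: [-0.001, 0.999, -0.038, 0.003]
ft_force: [-1.7, -2.5, 7.6]
grip_width: 0.033
```

Emit:
{"op": "carry_out", "data": {"dp": [[0,0,-1],[0,0,-2],[0,0,-3],[0,0,-3.5],[0,0,0],[0,0,0]], "dr": [[0,0,0],[0,0,0],[0,0,0],[0,0,0],[0,0,0],[0,0,0]], "claw": [255,255,255,255,255,255]}}

```text
time_s: 21.35
ee_pos: [0.6567, 0.0748, 0.1483]
ee_rot: [-0.002, 0.999, -0.037, 0.002]
ft_force: [-1.1, -0.4, -0.9]
grip_width: 0.027
```

```bash
python3 b.py -.003 .028 0 .049; python3 - <<'E'
from h import *
p,_=ctrl.camera("side"); crop(p,(200,130,400,390),2.2,"pics/l11.png")
E
```

```text
([array([458.4,  14.2]), array([ 27. , 127.9]), np.float64(88.4)], 476) ([array([461.1,  77.7]), array([154.9, 132.5]), np.float64(86.1)], 2351)
[0.6555 0.0747 0.1449] 0.03142643112215735
place [0.4873 0.0409 0.054 ] hover [0.4873 0.0409 0.114 ]
 7 rows dp [[-2.36, 0.66, 0.44], [-2.36, 0.71, 0.36], [-2.36, 0.75, 0.27], [-2.36, 0.77, 0.18], [-2.36, 0.79, 0.08], [-2.36, 0.79, -0.02], [-2.36, 0.78, -0.12]] dr [0.1243, -0.0002, -0.0011]
 3 rows dp [[0.0, 1.53, 1.29]] dr [0.0, 0.0, 0.0]
```

View pics/l11.png

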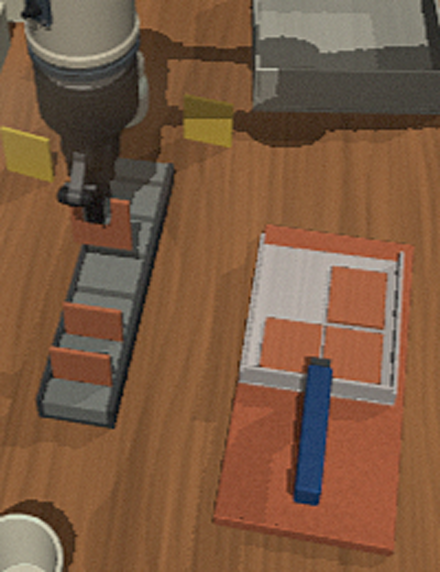

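Emit:
{"op": "carry_out", "data": {"dp": [[-2.36,0.66,0.44],[-2.36,0.71,0.36],[-2.36,0.75,0.27],[-2.36,0.77,0.18],[-2.36,0.79,0.08],[-2.36,0.79,-0.02],[-2.36,0.78,-0.12],[0,0,0],[0,0,0],[0,0,0]], "dr": [[0.1246,0,-0.001],[0.1246,0,-0.001],[0.1246,0,-0.001],[0.1246,0,-0.001],[0.1246,0,-0.001],[0.1246,0,-0.001],[0.1246,0,-0.001],[0,0,0],[0,0,0],[0,0,0]], "claw": [255,255,255,255,255,255,255,255,255,255]}}

```text
time_s: 22.5
ee_pos: [0.4887, 0.041, 0.1152]
ee_rot: [-0.423, 0.906, -0.03, 0.016]
ft_force: [0.2, 0.2, -0.3]
grip_width: 0.035
```

```bash
python3 b.py -.003 .028 0 .049; python3 - <<'E'
from h import *
p,_=ctrl.camera("side"); crop(p,(290,170,410,350),3.2,"pics/l12.png")
E
```

```text
([array([514.3,  72.4]), array([147.1,  26.3]), np.float64(85.8)], 435) ([array([493. ,  77.6]), array([151.1,  68.6]), np.float64(86.0)], 1242)
[0.4888 0.0414 0.1157] 0.034314340322592105
place [0.4873 0.0409 0.054 ] hover [0.4873 0.0409 0.114 ]
 7 rows dp [[-0.02, 0.02, 0.01], [-0.02, 0.02, 0.01], [-0.02, 0.02, 0.01], [-0.02, 0.02, 0.01], [-0.02, 0.02, 0.01], [-0.02, 0.02, 0.01], [-0.02, 0.02, 0.01]] dr [-0.0001, -0.0004, 0.0006]
 3 rows dp [[0.0, 1.53, 1.29]] dr [0.0, 0.0, 0.0]
```

View pics/l12.png

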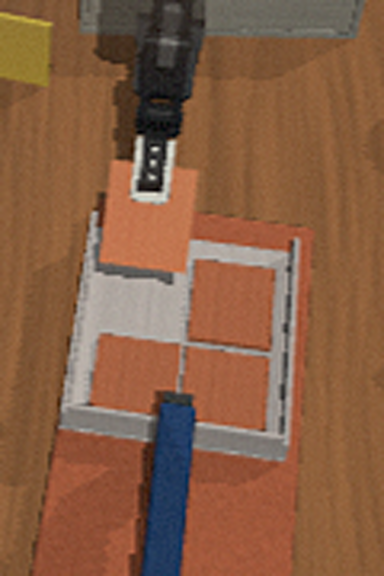

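Emit:
{"op": "carry_out", "data": {"dp": [[0,1.3,1.1],[0,1.3,1.1],[0,1.2,1.0],[0,0.9,0.8],[0,0,0],[0,0,0],[0,0,0],[0,0,0],[0,0,-1.5],[0,0,-2.5]], "dr": [[0,0,0],[0,0,0],[0,0,0],[0,0,0],[0,0,0],[0,0,0],[0,0,0],[0,0,0],[0,0,0],[0,0,0]], "claw": [255,255,255,255,255,255,215,215,215,215]}}

```text
time_s: 23.65
ee_pos: [0.4852, 0.0108, 0.079]
ee_rot: [-0.424, 0.905, -0.03, 0.015]
ft_force: [0.6, 0.3, 1.1]
grip_width: 0.156
```

Emit:
{"op": "carry_out", "data": {"dp": [[0,0,-3.5],[0,-1.5,-3.5],[0,-3,-3],[0,0,0],[0,0,0]], "dr": [[0,0,0],[0,0,0],[0,0,0],[0,0,0],[0,0,0]], "claw": [215,215,215,160,160]}}

```text
time_s: 24.15
ee_pos: [0.4828, -0.0382, 0.1791]
ee_rot: [-0.422, 0.906, -0.03, 0.018]
ft_force: [0.3, 1.0, -0.5]
grip_width: 0.371
```

```bash
python3 a.py 4; python3 - <<'E'
from h import *
p,_=ctrl.camera("side"); crop(p,(200,130,400,390),2.2,"pics/l13.png")
print(blade("side")); onblade()
E
```

```text
[ 0.4828 -0.0382  0.1791] [-0.8725 -0.0036  0.0076] 0.370506464870772 24.15
 7 rows dp [[2.36, -1.22, 2.12], [2.36, -1.47, 1.95], [2.36, -1.71, 1.75], [2.36, -1.91, 1.52], [2.36, -2.09, 1.27], [2.36, -2.23, 1.0], [2.36, -2.34, 0.71]] dr [-0.1246, -0.0005, 0.0011]
 3 rows dp [[0.0, 0.0, 3.3]] dr [0.0, 0.0, 0.0]
([array([461. ,  77.3]), array([155.4, 132.7]), np.float64(86.0)], 1603)
side Y [-51.4  -4.2] X [-58.4  54.6] z [19.2 21.9 24.4] 1231
side Y [ 3.8 50.9] X [-58.7  54.2] z [19.2 22.  24.5] 1199
```

View pics/l13.png

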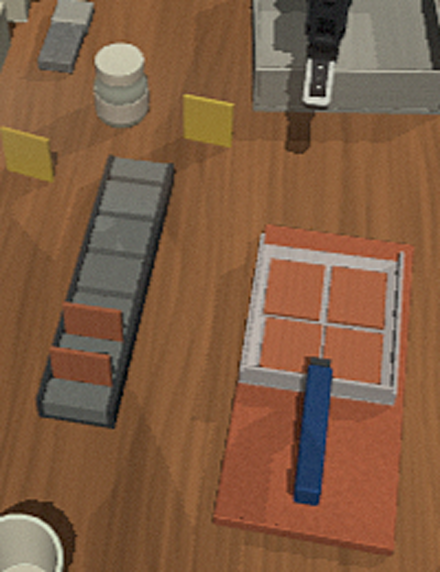

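Four laid in a neat 2×2 grid. The fifth goes to the second layer at rear right.

Emit:
{"op": "carry_out", "data": {"dp": [[2.36,-1.22,2.12],[2.36,-1.47,1.95],[2.36,-1.71,1.75],[2.36,-1.91,1.52],[2.36,-2.09,1.27],[2.36,-2.23,1.0],[2.36,-2.34,0.71],[0,0,0],[0,0,0],[0,0,0]], "dr": [[-0.1245,0,0.001],[-0.1245,0,0.001],[-0.1245,0,0.001],[-0.1245,0,0.001],[-0.1245,0,0.001],[-0.1245,0,0.001],[-0.1245,0,0.001],[0,0,0],[0,0,0],[0,0,0]], "claw": [160,160,160,160,160,160,160,160,160,160]}}

```text
time_s: 25.3
ee_pos: [0.6586, 0.1186, 0.1476]
ee_rot: [-0.002, 0.999, -0.038, -0.001]
ft_force: [-0.7, -0.6, -0.1]
grip_width: 0.371
```

```bash
python3 a.py 4
```

```text
[0.6586 0.1186 0.1476] [-0.0036  0.002  -0.0006] 0.3710215366233421 25.3
 1 rows dp [[0.13, 0.04, -0.24]] dr [-0.0036, 0.002, -0.0006]
 3 rows dp [[0.0, 0.0, 3.3]] dr [0.0, 0.0, 0.0]
```

Emit:
{"op": "carry_out", "data": {"dp": [[0,0,2.7],[0,0,3.5],[0,0,3.5],[0,0,0],[0,0,0],[0,0,0],[0,0,0],[0,0,0],[0,0,0],[0,0,0]], "dr": [[0,0,0],[0,0,0],[0,0,0],[0,0,0],[0,0,0],[0,0,0],[0,0,0],[0,0,0],[0,0,0],[0,0,0]], "claw": [160,160,160,160,160,255,255,255,255,255]}}

```text
time_s: 26.3
ee_pos: [0.6609, 0.1195, 0.0552]
ee_rot: [-0.002, 0.999, -0.038, 0.003]
ft_force: [-0.6, -1.6, 6.6]
grip_width: 0.034
```

Emit:
{"op": "carry_out", "data": {"dp": [[0,0,-1],[0,0,-2],[0,0,-3],[0,0,-3.5],[0,0,0],[0,0,0]], "dr": [[0,0,0],[0,0,0],[0,0,0],[0,0,0],[0,0,0],[0,0,0]], "claw": [255,255,255,255,255,255]}}

```text
time_s: 26.9
ee_pos: [0.6599, 0.1196, 0.1486]
ee_rot: [-0.002, 0.999, -0.037, 0.002]
ft_force: [-0.0, -0.6, -0.9]
grip_width: 0.029
```

```bash
python3 b.py -.067 -.027 1 .049; python3 - <<'E'
from h import *
p,_=ctrl.camera("side"); crop(p,(200,130,400,390),2.2,"pics/l14.png")
E
```

```text
([array([460.,  43.]), array([ 84.7, 130.4]), np.float64(88.3)], 666) ([array([461. ,  78.5]), array([154.6, 132.6]), np.float64(86.0)], 1612)
[0.6587 0.1194 0.1452] 0.02721358078104432
place [0.4368 0.1084 0.058 ] hover [0.4368 0.1084 0.118 ]
 7 rows dp [[-3.15, 0.4, 0.39], [-3.15, 0.44, 0.34], [-3.15, 0.47, 0.29], [-3.15, 0.5, 0.23], [-3.15, 0.52, 0.16], [-3.15, 0.54, 0.1], [-3.15, 0.54, 0.03]] dr [0.1242, -0.0002, -0.0011]
 3 rows dp [[0.0, 1.53, 1.29]] dr [0.0, 0.0, 0.0]
```

View pics/l14.png

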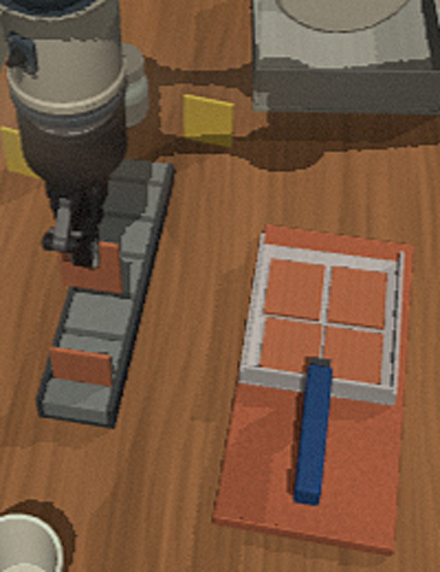

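Emit:
{"op": "carry_out", "data": {"dp": [[-3.15,0.4,0.39],[-3.15,0.44,0.34],[-3.15,0.47,0.29],[-3.15,0.5,0.23],[-3.15,0.52,0.16],[-3.15,0.54,0.1],[-3.15,0.54,0.03],[0,0,0],[0,0,0],[0,0,0]], "dr": [[0.1246,0,-0.001],[0.1246,0,-0.001],[0.1246,0,-0.001],[0.1246,0,-0.001],[0.1246,0,-0.001],[0.1246,0,-0.001],[0.1246,0,-0.001],[0,0,0],[0,0,0],[0,0,0]], "claw": [255,255,255,255,255,255,255,255,255,255]}}

```text
time_s: 28.05
ee_pos: [0.4383, 0.1085, 0.1193]
ee_rot: [-0.423, 0.905, -0.03, 0.016]
ft_force: [0.8, 0.1, 0.4]
grip_width: 0.036
```

```bash
python3 b.py -.067 -.027 1 .049; python3 - <<'E'
from h import *
p,_=ctrl.camera("side"); crop(p,(290,170,410,350),3.2,"pics/l15.png")
E
```

```text
([array([494.7,  73.6]), array([148.9,  66. ]), np.float64(85.6)], 504) ([array([492.3,  75.9]), array([158. ,  80.7]), np.float64(79.8)], 858)
[0.4384 0.1088 0.1198] 0.029486412586671885
place [0.4368 0.1084 0.058 ] hover [0.4368 0.1084 0.118 ]
 7 rows dp [[-0.02, 0.02, 0.01], [-0.02, 0.02, 0.01], [-0.02, 0.02, 0.01], [-0.02, 0.02, 0.01], [-0.02, 0.02, 0.01], [-0.02, 0.02, 0.01], [-0.02, 0.02, 0.01]] dr [-0.0002, -0.0004, 0.0006]
 3 rows dp [[0.0, 1.53, 1.29]] dr [0.0, 0.0, 0.0]
```

View pics/l15.png

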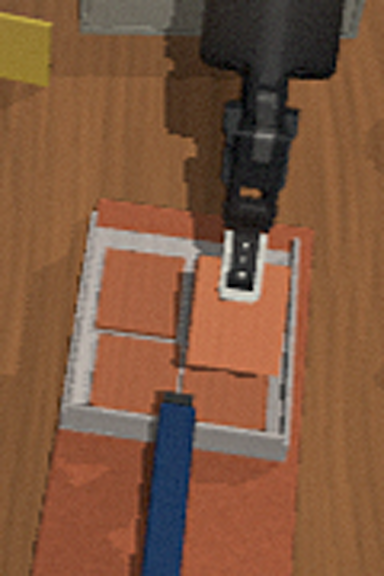

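Emit:
{"op": "carry_out", "data": {"dp": [[-0.1,1.3,1.1],[0,1.3,1.1],[0,1.2,1.0],[0,0.9,0.8],[0,0,0],[0,0,0],[0,0,0],[0,0,0],[0,0,-1.5],[0,0,-2.5]], "dr": [[0,0,0],[0,0,0],[0,0,0],[0,0,0],[0,0,0],[0,0,0],[0,0,0],[0,0,0],[0,0,0],[0,0,0]], "claw": [255,255,255,255,255,255,215,215,215,215]}}

```text
time_s: 29.2
ee_pos: [0.4336, 0.079, 0.0823]
ee_rot: [-0.424, 0.905, -0.03, 0.015]
ft_force: [-0.0, 0.7, -0.2]
grip_width: 0.154
```

Emit:
{"op": "carry_out", "data": {"dp": [[0,0,-3.5],[0,-1.5,-3.5],[0,-3,-3],[0,0,0],[0,0,0]], "dr": [[0,0,0],[0,0,0],[0,0,0],[0,0,0],[0,0,0]], "claw": [215,215,215,160,160]}}

```text
time_s: 29.7
ee_pos: [0.4313, 0.0302, 0.1823]
ee_rot: [-0.423, 0.906, -0.03, 0.017]
ft_force: [0.1, -0.1, -0.6]
grip_width: 0.373
```

```bash
python3 a.py 5; python3 - <<'E'
from h import *
p,_=ctrl.camera("side"); crop(p,(200,130,400,390),2.2,"pics/l16.png")
print(blade("side")); onblade()
E
```

```text
[0.4313 0.0302 0.1823] [-0.8739 -0.003   0.0078] 0.3732084316444063 29.7
 7 rows dp [[3.17, -0.99, 1.94], [3.17, -1.23, 1.79], [3.17, -1.45, 1.63], [3.17, -1.64, 1.43], [3.17, -1.81, 1.21], [3.17, -1.95, 0.98], [3.16, -2.06, 0.73]] dr [-0.1248, -0.0004, 0.0011]
 3 rows dp [[0.0, 0.0, 3.3]] dr [0.0, 0.0, 0.0]
([array([461.2,  78. ]), array([154.6, 132.5]), np.float64(86.1)], 1576)
side Y [-52.   -4.3] X [-60.8  55. ] z [19.8 24.1 28. ] 1293
side Y [ 3.8 51. ] X [-58.4  54.3] z [19.3 21.9 24.5] 1202
```

View pics/l16.png

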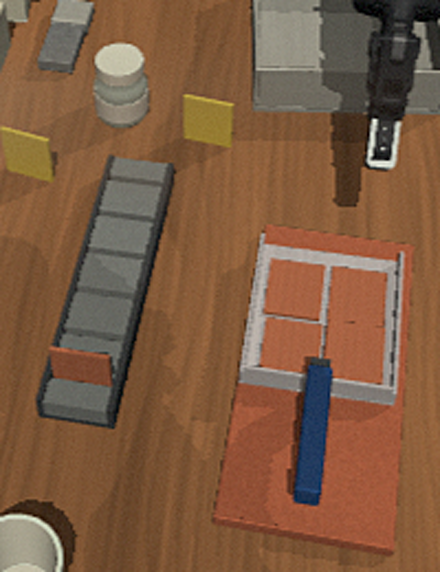

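Fifth is stacked flat on the rear-right one. Now the last.

Emit:
{"op": "carry_out", "data": {"dp": [[3.17,-0.99,1.94],[3.17,-1.23,1.79],[3.17,-1.45,1.63],[3.17,-1.64,1.43],[3.17,-1.81,1.21],[3.17,-1.95,0.98],[3.16,-2.06,0.73],[0,0,0],[0,0,0],[0,0,0]], "dr": [[-0.1247,0,0.001],[-0.1247,0,0.001],[-0.1247,0,0.001],[-0.1247,0,0.001],[-0.1247,0,0.001],[-0.1247,0,0.001],[-0.1247,0,0.001],[0,0,0],[0,0,0],[0,0,0]], "claw": [160,160,160,160,160,160,160,160,160,160]}}

```text
time_s: 30.85
ee_pos: [0.662, 0.1629, 0.1483]
ee_rot: [-0.002, 0.999, -0.038, -0.001]
ft_force: [0.6, -1.2, -0.3]
grip_width: 0.371
```

```bash
python3 a.py 5
```

```text
[0.662  0.1629 0.1483] [-0.0031  0.0014 -0.0004] 0.3711182926285186 30.85
 1 rows dp [[0.12, -0.02, -0.17]] dr [-0.0031, 0.0014, -0.0004]
 3 rows dp [[0.0, 0.0, 3.3]] dr [0.0, 0.0, 0.0]
```

Emit:
{"op": "carry_out", "data": {"dp": [[0,0,2.7],[0,0,3.5],[0,0,3.5],[0,0,0],[0,0,0],[0,0,0],[0,0,0],[0,0,0],[0,0,0],[0,0,0]], "dr": [[0,0,0],[0,0,0],[0,0,0],[0,0,0],[0,0,0],[0,0,0],[0,0,0],[0,0,0],[0,0,0],[0,0,0]], "claw": [160,160,160,160,160,255,255,255,255,255]}}

```text
time_s: 31.85
ee_pos: [0.6644, 0.1638, 0.0558]
ee_rot: [-0.002, 0.999, -0.038, 0.003]
ft_force: [-0.8, -0.2, 7.2]
grip_width: 0.033
```

Emit:
{"op": "carry_out", "data": {"dp": [[0,0,-1],[0,0,-2],[0,0,-3],[0,0,-3.5],[0,0,0],[0,0,0]], "dr": [[0,0,0],[0,0,0],[0,0,0],[0,0,0],[0,0,0],[0,0,0]], "claw": [255,255,255,255,255,255]}}

```text
time_s: 32.45
ee_pos: [0.6635, 0.1637, 0.1491]
ee_rot: [-0.002, 0.999, -0.038, 0.002]
ft_force: [-0.8, 0.3, -1.5]
grip_width: 0.033
```

```bash
python3 b.py -.067 .027 1 .049; python3 - <<'E'
from h import *
p,_=ctrl.camera("side"); crop(p,(200,130,400,390),2.2,"pics/l17.png")
E
```

```text
([array([462.1,  68.1]), array([133.9, 130. ]), np.float64(86.7)], 833) ([array([461. ,  77.9]), array([154.7, 132.4]), np.float64(86.0)], 1587)
[0.6623 0.1635 0.1457] 0.029796937180542944
place [0.4907 0.1048 0.058 ] hover [0.4907 0.1048 0.118 ]
 7 rows dp [[-2.38, 1.02, 0.4], [-2.38, 1.06, 0.27], [-2.38, 1.08, 0.13], [-2.38, 1.09, 0.0], [-2.39, 1.08, -0.13], [-2.39, 1.05, -0.27], [-2.39, 1.01, -0.39]] dr [0.1243, -0.0002, -0.001]
 3 rows dp [[0.0, 1.53, 1.29]] dr [0.0, 0.0, 0.0]
```

View pics/l17.png

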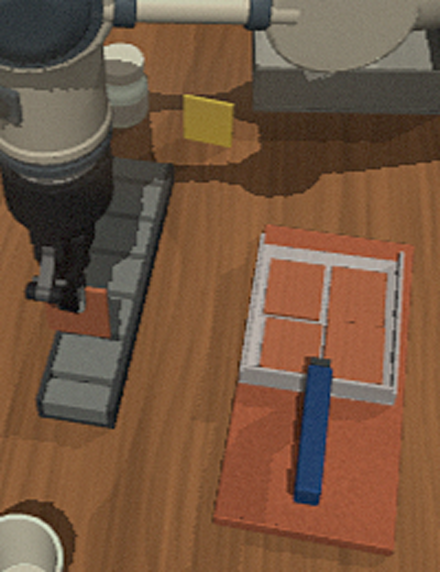

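Emit:
{"op": "carry_out", "data": {"dp": [[-2.38,1.02,0.4],[-2.38,1.06,0.27],[-2.38,1.08,0.13],[-2.38,1.09,0.0],[-2.39,1.08,-0.13],[-2.39,1.05,-0.27],[-2.39,1.01,-0.39],[0,0,0],[0,0,0],[0,0,0]], "dr": [[0.1246,0,-0.001],[0.1246,0,-0.001],[0.1246,0,-0.001],[0.1246,0,-0.001],[0.1246,0,-0.001],[0.1246,0,-0.001],[0.1246,0,-0.001],[0,0,0],[0,0,0],[0,0,0]], "claw": [255,255,255,255,255,255,255,255,255,255]}}

```text
time_s: 33.6
ee_pos: [0.4919, 0.1051, 0.1191]
ee_rot: [-0.423, 0.906, -0.03, 0.016]
ft_force: [-0.5, 0.2, 0.1]
grip_width: 0.028
```

```bash
python3 b.py -.067 .027 1 .049; python3 - <<'E'
from h import *
p,_=ctrl.camera("side"); crop(p,(290,170,410,350),3.2,"pics/l18.png")
E
```

```text
([array([412.2,  53.6]), array([95.9, 34.6]), np.float64(89.2)], 273) ([array([437. ,  80.3]), array([153.1,  84.3]), np.float64(86.2)], 826)
[0.492  0.1055 0.1196] 0.02726227115274329
place [0.4907 0.1048 0.058 ] hover [0.4907 0.1048 0.118 ]
 7 rows dp [[-0.02, 0.02, 0.01], [-0.02, 0.02, 0.01], [-0.02, 0.02, 0.01], [-0.02, 0.02, 0.01], [-0.02, 0.02, 0.01], [-0.02, 0.02, 0.01], [-0.02, 0.02, 0.01]] dr [-0.0002, -0.0004, 0.0006]
 3 rows dp [[0.0, 1.53, 1.29]] dr [0.0, 0.0, 0.0]
```

View pics/l18.png

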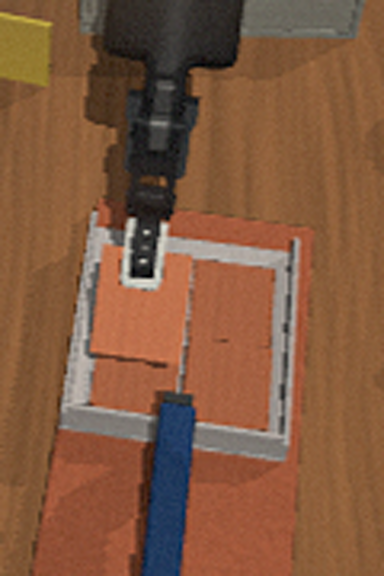

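Emit:
{"op": "carry_out", "data": {"dp": [[0,1.3,1.1],[0,1.3,1.1],[0,1.2,1.0],[0,0.9,0.8],[0,0,0],[0,0,0],[0,0,0],[0,0,0],[0,0,-1.5],[0,0,-2.5]], "dr": [[0,0,0],[0,0,0],[0,0,0],[0,0,0],[0,0,0],[0,0,0],[0,0,0],[0,0,0],[0,0,0],[0,0,0]], "claw": [255,255,255,255,255,255,215,215,215,215]}}

```text
time_s: 34.75
ee_pos: [0.4883, 0.0748, 0.0826]
ee_rot: [-0.424, 0.905, -0.03, 0.015]
ft_force: [0.6, -0.2, 0.2]
grip_width: 0.158
```

Emit:
{"op": "carry_out", "data": {"dp": [[0,0,-3.5],[0,-1.5,-3.5],[0,-3,-3],[0,0,0],[0,0,0],[0,0,0]], "dr": [[0,0,0],[0,0,0],[0,0,0],[0,0,0],[0,0,0],[0,0,0]], "claw": [215,215,215,100,100,100]}}

```text
time_s: 35.35
ee_pos: [0.4852, 0.0269, 0.1805]
ee_rot: [-0.423, 0.905, -0.031, 0.015]
ft_force: [0.4, -0.8, 0.5]
grip_width: 0.606
```

```bash
python3 - <<'E'
from h import *
p,_=ctrl.camera("side"); crop(p,(200,130,400,390),2.2,"pics/l19.png")
print(blade("side")); onblade()
p,W,H=look("side"); x,y,z=[W[...,i] for i in range(3)]
m=(x>.4)&(x<.52)&(y>.13)&(y<.32)&(z>.068)&(z<.085)&(H[...,0]>95)&(H[...,0]<135)&(H[...,1]>80)
B=W[m]; print("handle side",len(B),[np.round(a,1) for a in cv2.minAreaRect((B[:,:2]*1000).astype(np.float32))])
p,W,H=look("top"); x,y,z=[W[...,i] for i in range(3)]
cv2.imwrite("pics/t19.png",p)
m=(x>.4)&(x<.52)&(y>.13)&(y<.32)&(z>.068)&(z<.085)
B=W[m]; print("handle top",len(B),[np.round(a,1) for a in cv2.minAreaRect((B[:,:2]*1000).astype(np.float32))])
X=shpts(.4618,.0785,np.radians(-93.9))["h"]; print(X.mean(0)*1000)
R,p=Rst(); print(p)
E
```

```text
([array([461.2,  78.2]), array([154.3, 132.6]), np.float64(86.3)], 1567)
side Y [-52.   -4.2] X [-61.   54.4] z [20.  24.1 27.9] 1302
side Y [ 3.8 51.2] X [-61.2  54.5] z [19.9 24.  28.1] 1246
handle side 678 [array([471.8, 218.3]), array([110.1,  19.1]), np.float64(86.0)]
handle top 457 [array([472.1, 209.2]), array([120.8,  20.2]), np.float64(85.9)]
[471.32214069 218.17579904  77.        ]
[0.48524732 0.02732574 0.18027586]
```

View pics/l19.png

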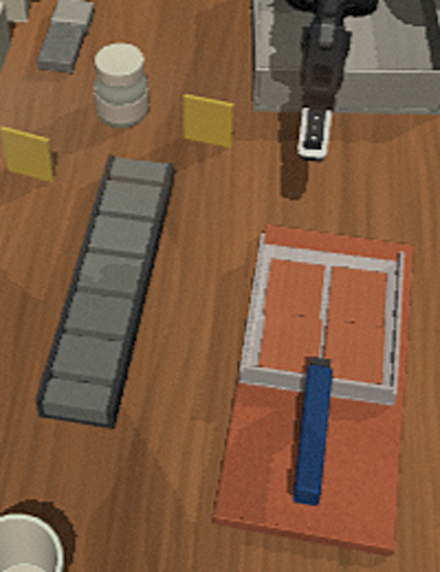

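View pics/t19.png

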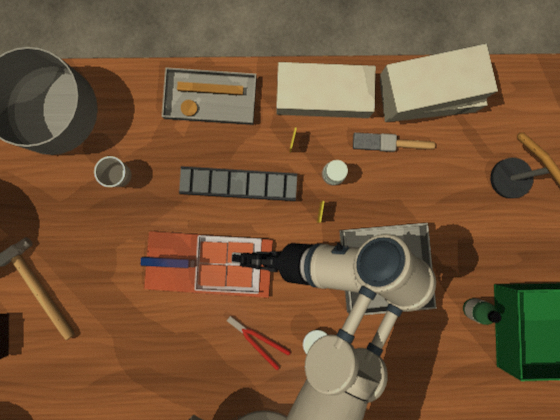

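All six blanks are flat on the blade (crop px 265–390, 262–372) and the rack is empty. Both cameras put the handle axis near (0.472, 0.21) with heading -94°. Next I grip the handle.

```bash
python3 - <<'E'
from h import *
G=Rtool(np.radians(-4.0))
plan([((.4698,.1902,.17),G),((.4698,.1902,.057),G,4)],rstep=.12)
E
```

```text
15 rows dp [[-0.18, -0.64, 0.87], [-0.07, -0.69, 0.85], [0.03, -0.73, 0.81], [0.14, -0.76, 0.78], [0.25, -0.77, 0.73], [0.36, -0.77, 0.68], [0.46, -0.76, 0.63], [0.56, -0.74, 0.57], [0.66, -0.71, 0.51], [0.75, -0.66, 0.45], [0.83, -0.6, 0.38], [0.9, -0.53, 0.32], [0.96, -0.46, 0.25], [1.01, -0.37, 0.19], [1.05, -0.28, 0.13]] dr [-0.0455, -0.0456, -0.0973]
 4 rows dp [[0.0, 0.0, 2.83]] dr [0.0, 0.0, 0.0]
```

Emit:
{"op": "carry_out", "data": {"dp": [[-0.18,-0.64,0.87],[-0.07,-0.69,0.85],[0.03,-0.73,0.81],[0.14,-0.76,0.78],[0.25,-0.77,0.73],[0.36,-0.77,0.68],[0.46,-0.76,0.63],[0.56,-0.74,0.57],[0.66,-0.71,0.51],[0.75,-0.66,0.45]], "dr": [[-0.0455,-0.0456,-0.0973],[-0.0455,-0.0456,-0.0973],[-0.0455,-0.0456,-0.0973],[-0.0455,-0.0456,-0.0973],[-0.0455,-0.0456,-0.0973],[-0.0455,-0.0456,-0.0973],[-0.0455,-0.0456,-0.0973],[-0.0455,-0.0456,-0.0973],[-0.0455,-0.0456,-0.0973],[-0.0455,-0.0456,-0.0973]], "claw": [100,100,100,100,100,100,100,100,100,100]}}

```text
time_s: 36.6
ee_pos: [0.4752, 0.1362, 0.1739]
ee_rot: [-0.157, 0.863, 0.48, 0.006]
ft_force: [0.3, 1.4, 0.1]
grip_width: 0.606
```

Emit:
{"op": "carry_out", "data": {"dp": [[0.83,-0.6,0.38],[0.9,-0.53,0.32],[0.96,-0.46,0.25],[1.01,-0.37,0.19],[1.05,-0.28,0.13],[0,0,0],[0,0,0],[0,0,0]], "dr": [[-0.0455,-0.0456,-0.0973],[-0.0455,-0.0456,-0.0973],[-0.0455,-0.0456,-0.0973],[-0.0455,-0.0456,-0.0973],[-0.0455,-0.0456,-0.0973],[0,0,0],[0,0,0],[0,0,0]], "claw": [100,100,100,100,100,100,100,100]}}

```text
time_s: 37.4
ee_pos: [0.4702, 0.1893, 0.1705]
ee_rot: [0.0, 0.732, 0.681, 0.0]
ft_force: [-0.6, -0.1, -1.0]
grip_width: 0.611
```

```bash
python3 - <<'E'
from h import *
G=Rtool(np.radians(-4.0)); R,p=Rst(); print(p,(R.inv()*G).as_rotvec(),ctrl.read_state()['joints'].round(3))
plan([((.4698,.1902,.16),G),((.4698,.1902,.057),G,4)],rstep=.12)
print(blade("side"))
p,_=ctrl.camera("side"); crop(p,(200,130,400,390),2.2,"pics/m1.png")
E
```

```text
[0.47022549 0.18932718 0.1705359 ] [ 2.57767183e-04  5.56452339e-05 -1.95075654e-03] [ 0.316 -0.163  1.606 -0.     1.699  0.387]
 1 rows dp [[0.08, -0.05, 1.05]] dr [0.0003, 0.0001, -0.002]
 4 rows dp [[0.0, 0.0, 2.58]] dr [0.0, 0.0, 0.0]
([array([519.4, 114.7]), array([ 48.6, 103.3]), np.float64(23.1)], 475)
```

View pics/m1.png

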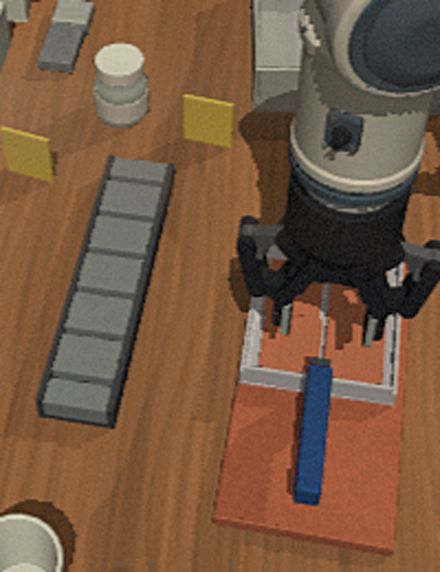

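Emit:
{"op": "carry_out", "data": {"dp": [[0.08,-0.03,2.8],[0,0,3.0],[0,0,3.0],[0,0,2.5],[0,0,0],[0,0,0],[0,0,0],[0,0,0],[0,0,0],[0,0,0]], "dr": [[0,0,0],[0,0,0],[0,0,0],[0,0,0],[0,0,0],[0,0,0],[0,0,0],[0,0,0],[0,0,0],[0,0,0]], "claw": [100,100,100,100,100,100,255,255,255,255], "squeeze": 120}}

```text
time_s: 38.5
ee_pos: [0.471, 0.191, 0.0603]
ee_rot: [0.001, 0.731, 0.682, 0.002]
ft_force: [-0.7, -0.3, 5.6]
grip_width: 0.212
```

Emit:
{"op": "carry_out", "data": {"dp": [[0,0,0],[0,0,0],[0,0,0]], "dr": [[0,0,0],[0,0,0],[0,0,0]], "claw": [255,255,255]}}

```text
time_s: 38.8
ee_pos: [0.471, 0.191, 0.0603]
ee_rot: [0.001, 0.731, 0.682, 0.002]
ft_force: [-1.4, -0.9, 6.7]
grip_width: 0.207
```

```bash
python3 - <<'E'
from h import *
print(Rst()[1],ctrl.read_state()['wrist_torque'])
p,_=ctrl.camera("side"); crop(p,(280,130,420,390),2.2,"pics/m2.png")
E
```

```text
[0.4709994  0.19103706 0.06027726] [-0.05598806  0.59762982 -0.17496225]
```

View pics/m2.png

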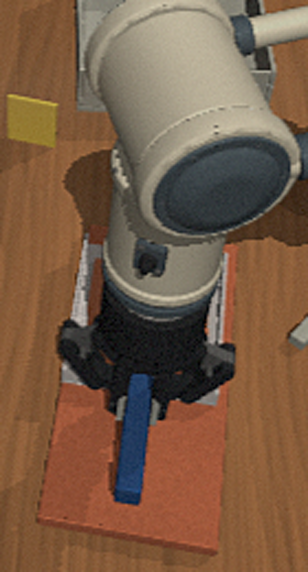

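Emit:
{"op": "carry_out", "data": {"dp": [[0,0,-0.5],[0,0,-0.5],[0,0,-0.8],[0,0,-0.8],[0,0,-0.6],[0,0,0],[0,0,0]], "dr": [[0,0,0],[0,-0.01,0],[0,-0.02,0],[0,-0.02,0],[0,0,0],[0,0,0],[0,0,0]], "claw": [255,255,255,255,255,255,255]}}

```text
time_s: 39.55
ee_pos: [0.4701, 0.1915, 0.09]
ee_rot: [0.018, 0.731, 0.682, -0.018]
ft_force: [0.4, 0.9, -6.1]
grip_width: 0.212
```

```bash
cat > s.py <<'E'
import sys
from h import *
print(ctrl.read_state()['time_s'],Rst()[1],ctrl.read_state()['wrist_torque'],ctrl.read_state()['grip_width'],ctrl.read_state()['ft_force'])
p,W,H=look("side"); crop(p,(230,100,430,390),2,sys.argv[1])
x,y,z=[W[...,i] for i in range(3)]
ylo=float(sys.argv[2]) if len(sys.argv)>2 else .05
m=(x>.36)&(x<.6)&(H[...,0]>100)&(H[...,0]<132)&(H[...,1]>120)&(z>.03)&(z<.4)&(y>ylo)&(y<.4)
B=W[m]
if len(B)>20:
    c=B.mean(0); u,s,v=np.linalg.svd(B-c); d=v[0]*np.sign(-v[0][1]); print("handle",len(B),c.round(4),d.round(3),"pitch deg(+up nose)",np.degrees(np.arcsin(d[2])).round(1),"heading",np.degrees(np.arctan2(d[1],d[0])).round(1))
E
python3 s.py pics/m3.png
```

```text
39.55 [0.47014953 0.19146567 0.08996135] [ 0.81750336 -0.11568669  0.03066257] 0.2116620225682133 [ 0.37518317  0.86381623 -6.13320251]
handle 733 [0.4728 0.229  0.1092] [-0.102 -0.915  0.391] pitch deg(+up nose) 23.0 heading -96.4
```

View pics/m3.png

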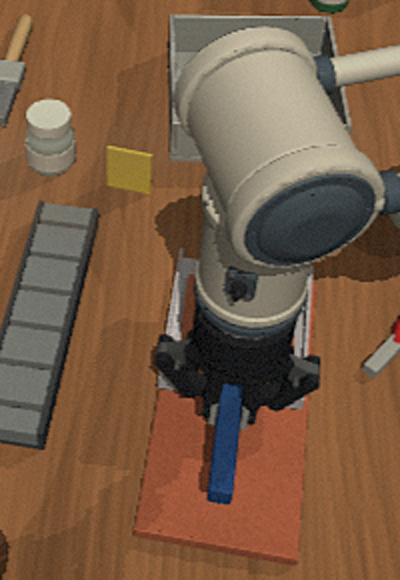

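```bash
cat > s2.py <<'E'
import sys
from h import *
st=ctrl.read_state(); print(round(st['time_s'],2),Rst(st)[1].round(4),"grip",round(st['grip_width'],3),"F",st['ft_force'].round(1),"M",st['wrist_torque'].round(2))
p,W,H=look("side"); crop(p,(230,60,430,350),2,sys.argv[1]+"s.png")
x,y,z=[W[...,i] for i in range(3)]
R,t=Rst(); L=(W-t)@R.as_matrix()  # tool coords
# handle: tool x from +.02 to +.1 (rear), |y|<.02
m=(L[...,0]>.02)&(L[...,0]<.10)&(abs(L[...,1])<.016)&(abs(L[...,2])<.05)&(H[...,0]>100)&(H[...,0]<132)&(H[...,1]>100)
B=L[m]
if len(B)>20:
    t5=[]
    for a in np.arange(.02,.1,.01):
        k=(B[:,0]>=a)&(B[:,0]<a+.01)
        if k.sum()>5: t5.append((a+.005,np.percentile(B[k,2],15),np.median(B[k,1])))
    t5=np.array(t5); c=np.polyfit(t5[:,0],t5[:,1],1); print("handle in tool: slope deg",np.degrees(c[0]).round(1),"top z at grip",c[1].round(4),"end x",np.percentile(B[:,0],99).round(4),"y",t5[:,2].round(4), "rows",(t5[:,1]*1000).round(1))
p,W,H=look("top"); crop(p,(110,140,430,360),2.4,sys.argv[1]+"t.png")
L=(W-t)@R.as_matrix()
m=(L[...,0]<-.04)&(L[...,0]>-.2)&(abs(L[...,1])<.06)&(abs(L[...,2])<.1)&((H[...,0]<16)|(H[...,0]>170))&(H[...,1]>110)
B=L[m]
if len(B)>30: A=np.c_[B[:,:2],np.ones(len(B))]; c,*_=np.linalg.lstsq(A,B[:,2],rcond=None); print("copper in tool: slope",np.degrees(np.arctan(c[0])).round(2),"z at 0",c[2].round(4),"x range",np.percentile(B[:,0],[1,99]).round(3),"y",np.percentile(B[:,1],[1,99]).round(3),len(B))
E
python3 s2.py pics/m4
```

```text
39.6 [0.47   0.1913 0.0896] grip 0.213 F [-0.2 -0.3 -6.9] M [ 0.71 -0.05  0.02]
handle in tool: slope deg 2.4 top z at grip -0.0203 end x 0.082 y [0.0014 0.0003 0.0009 0.0003 0.001  0.0006 0.0018] rows [-18.7 -18.4 -18.4 -18.5 -18.8 -18.6 -14.5]
copper in tool: slope -13.47 z at 0 0.0158 x range [-0.199 -0.043] y [-0.053  0.051] 2592
```

View pics/m4t.png

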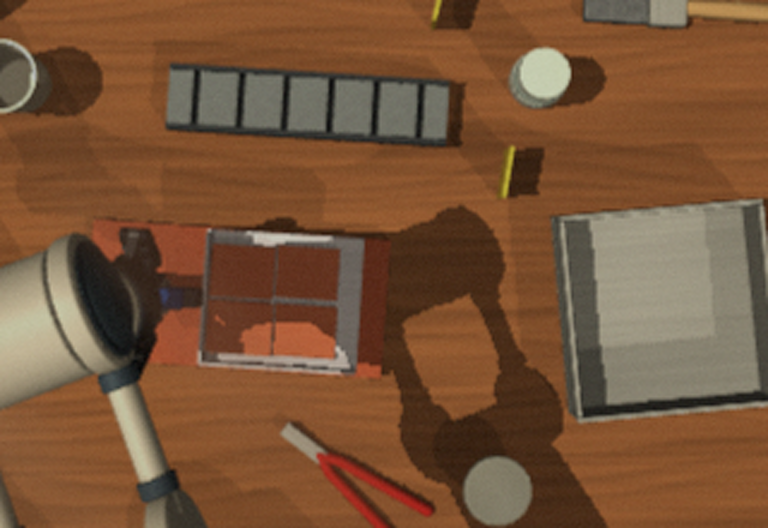

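Handle sits rigid and parallel in the tool, and the wrist force of about 6.7 N matches shovel plus six blanks. In the top crop all six blanks are still aboard (px 210–340, 240–355). Now the carry.

```bash
cat >> h.py <<'E'
EDGE=np.array([-.188,-.0008,.0445])
def Rs(psi_deg,pitch_deg): return Rtool(np.radians(psi_deg+90))*Ro.from_rotvec([0,np.radians(pitch_deg),0])
def tcp_for_edge(e,psi,pitch):
    R=Rs(psi,pitch); return np.array(e)-R.apply(EDGE),R
def smooth(q,Q,n,start=None):
    R,p=Rst() if start is None else start
    s=(1-np.cos(np.pi*np.arange(n+1)/n))/2
    rv=(R.inv()*Q).as_rotvec(); DP=[];DR=[]
    for i in range(n):
        f0,f1=s[i],s[i+1]; Rc=R*Ro.from_rotvec(rv*f0)
        DP.append(np.round(Rc.inv().apply((q-p)*(f1-f0))*100,2).tolist()); DR.append(np.round(rv*(f1-f0),4).tolist())
    for a in range(0,n,10): print("dp",DP[a:a+10],"\ndr",DR[a:a+10])
def edge_now():
    R,p=Rst(); return p+R.apply(EDGE)
RIM=np.array([.4402,-.2047])
E
python3 - <<'E'
from h import *
print(edge_now())
R,p=Rst()
# lift 4cm straight, then carry
print("lift: 6 rows of -0.7 tool z approx")
p2=p+[0,0,.042]
q,Q=tcp_for_edge((*RIM,.095),-85.9,-3)
print(p2,q); smooth(q,Q,18,(R,p2))
E
```

```text
[0.45580908 0.00162685 0.05439921]
lift: 6 rows of -0.7 tool z approx
[0.4698438  0.1911169  0.13134829] [ 0.42740834 -0.01505793  0.12959985]
dp [[-0.16, -0.02, 0.01], [-0.47, -0.06, 0.03], [-0.77, -0.11, 0.05], [-1.04, -0.15, 0.06], [-1.28, -0.19, 0.08], [-1.48, -0.24, 0.09], [-1.64, -0.28, 0.1], [-1.74, -0.32, 0.1], [-1.79, -0.35, 0.11], [-1.79, -0.37, 0.11]] 
dr [[-0.0001, -0.0, -0.0011], [-0.0001, -0.0, -0.0032], [-0.0002, -0.0001, -0.0052], [-0.0003, -0.0001, -0.0071], [-0.0004, -0.0001, -0.0087], [-0.0005, -0.0001, -0.0101], [-0.0005, -0.0001, -0.0112], [-0.0006, -0.0002, -0.0119], [-0.0006, -0.0002, -0.0123], [-0.0006, -0.0002, -0.0123]]
dp [[-1.73, -0.38, 0.1], [-1.62, -0.38, 0.1], [-1.46, -0.36, 0.09], [-1.25, -0.32, 0.08], [-1.02, -0.27, 0.06], [-0.75, -0.2, 0.05], [-0.46, -0.13, 0.03], [-0.15, -0.04, 0.01]] 
dr [[-0.0006, -0.0002, -0.0119], [-0.0005, -0.0001, -0.0112], [-0.0005, -0.0001, -0.0101], [-0.0004, -0.0001, -0.0087], [-0.0003, -0.0001, -0.0071], [-0.0002, -0.0001, -0.0052], [-0.0001, -0.0, -0.0032], [-0.0001, -0.0, -0.0011]]
```

Emit:
{"op": "carry_out", "data": {"dp": [[0,0,-0.3],[0,0,-0.7],[0,0,-1.0],[0,0,-1.0],[0,0,-0.8],[0,0,-0.4],[0,0,0]], "dr": [[0,0,0],[0,0,0],[0,0,0],[0,0,0],[0,0,0],[0,0,0],[0,0,0]], "claw": [255,255,255,255,255,255,255]}}

```text
time_s: 40.4
ee_pos: [0.4707, 0.1936, 0.133]
ee_rot: [0.018, 0.731, 0.682, -0.017]
ft_force: [-0.4, -0.2, -7.7]
grip_width: 0.209
```

Emit:
{"op": "carry_out", "data": {"dp": [[-0.16,-0.02,0.01],[-0.47,-0.06,0.03],[-0.77,-0.11,0.05],[-1.04,-0.15,0.06],[-1.28,-0.19,0.08],[-1.48,-0.24,0.09],[-1.64,-0.28,0.1],[-1.74,-0.32,0.1],[-1.79,-0.35,0.11],[-1.79,-0.37,0.11]], "dr": [[0,0,-0.001],[0,0,-0.003],[0,0,-0.005],[0,0,-0.007],[0,0,-0.009],[0,0,-0.01],[0,0,-0.011],[0,0,-0.012],[0,0,-0.012],[0,0,-0.012]], "claw": [255,255,255,255,255,255,255,255,255,255]}}

```text
time_s: 41.4
ee_pos: [0.4445, 0.0709, 0.1304]
ee_rot: [0.017, 0.702, 0.711, -0.019]
ft_force: [0.2, 0.2, -7.1]
grip_width: 0.213
```

Emit:
{"op": "carry_out", "data": {"dp": [[-1.73,-0.38,0.1],[-1.62,-0.38,0.1],[-1.46,-0.36,0.09],[-1.25,-0.32,0.08],[-1.02,-0.27,0.06],[-0.75,-0.2,0.05],[-0.46,-0.13,0.03],[-0.15,-0.04,0.01],[0,0,0],[0,0,0]], "dr": [[0,0,-0.012],[0,0,-0.011],[0,0,-0.01],[0,0,-0.009],[0,0,-0.007],[0,0,-0.005],[0,0,-0.003],[0,0,-0.001],[0,0,0],[0,0,0]], "claw": [255,255,255,255,255,255,255,255,255,255]}}

```text
time_s: 42.4
ee_pos: [0.4275, -0.0127, 0.1296]
ee_rot: [0.016, 0.681, 0.731, -0.019]
ft_force: [-0.2, -0.6, -6.9]
grip_width: 0.215
```

```bash
python3 s2.py pics/m5; python3 -c "
from h import *
print(edge_now())"
```

```text
42.4 [ 0.4275 -0.0127  0.1296] grip 0.215 F [-0.2 -0.6 -6.9] M [0.8  0.04 0.02]
handle in tool: slope deg 1.1 top z at grip -0.0189 end x 0.0827 y [0.0024 0.0024 0.0028 0.0025 0.0035 0.0021 0.0011] rows [-18.1 -17.5 -18.3 -18.4 -18.2 -18.2 -15.9]
copper in tool: slope -3.61 z at 0 0.0315 x range [-0.161 -0.045] y [-0.052  0.051] 2153
[ 0.44003247 -0.20215421  0.09458522]
```

View pics/m5t.png

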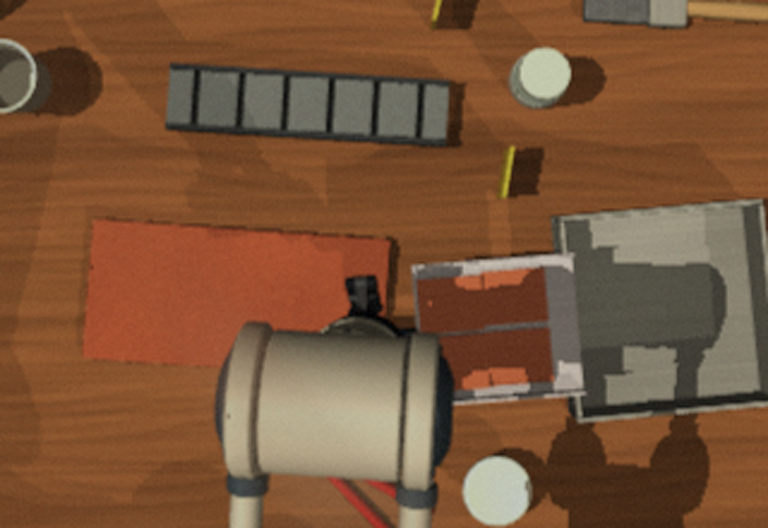

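View pics/m5s.png

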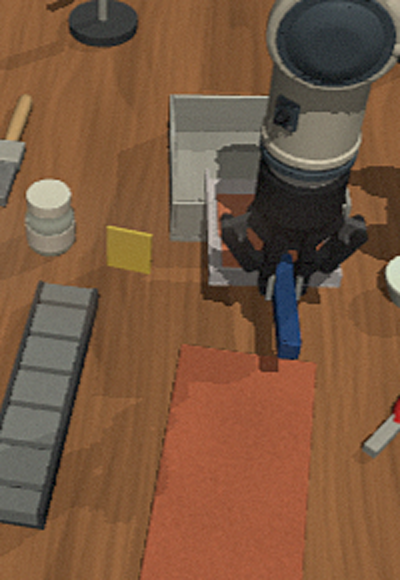

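```bash
cat > e.py <<'E'
from h import *
n=np.array([-.0715,.9974]);t=np.array([.9974,.0715])
for cam in("top","side"):
    p,W,H=look(cam); x,y,z=[W[...,i] for i in range(3)]
    a=(W[...,:2]-RIM)@n; b=(W[...,:2]-RIM)@t
    ez=edge_now()[2]
    m=(abs(b)<.06)&(abs(a)<.05)&(z>ez-.004)&(z<ez+.010)
    print(cam,"blade front a:",np.percentile(a[m],[0.5,2]).round(4) if m.sum() else None,m.sum(), "z",np.median(z[m]).round(4))
    for lo,hi in((-.1,-.075),(.075,.1)):
        m=(b>lo)&(b<hi)&(abs(a)<.03)&(z>.055)&(z<.065); print(cam,"rim a:",np.percentile(a[m],[3,50,97]).round(4),m.sum(),"z",np.median(z[m]).round(4))
print("edge calc",(edge_now()[:2]-RIM)@n,(edge_now()[:2]-RIM)@t,edge_now()[2])
E
python3 e.py
```

```text
top blade front a: [0.0005 0.0012] 1140 z 0.0948
top rim a: [-0.0265 -0.0021  0.0033] 53 z 0.0584
top rim a: [-0.028  -0.0034  0.0025] 46 z 0.0593
side blade front a: [0.0005 0.0031] 309 z 0.0953
side rim a: [-0.0239 -0.0052  0.0067] 26 z 0.0591
side rim a: [-0.0273  0.0019  0.0086] 47 z 0.0594
edge calc 0.0024956122941784797 1.3702904522592154e-05 0.09458836673889093
```

```bash
cat > tip.py <<'E'
import sys
from h import *
# args: a z pitch n [startpitch]
a,z,pi,n=float(sys.argv[1]),float(sys.argv[2]),float(sys.argv[3]),int(sys.argv[4])
nv=np.array([-.0715,.9974]); e=RIM+a*nv
print("edge now",((edge_now()[:2]-RIM)@nv).round(4),edge_now()[2].round(4),ctrl.read_state()['ft_force'].round(1))
q,Q=tcp_for_edge((*e,z),-85.9,pi); smooth(q,Q,n)
E
python3 tip.py -.001 .064 5 8
```

```text
edge now 0.0025 0.0946 [-0.8  0.3 -7.5]
dp [[-0.04, -0.0, 0.02], [-0.11, -0.0, 0.06], [-0.16, -0.01, 0.09], [-0.19, -0.01, 0.1], [-0.19, -0.01, 0.09], [-0.17, -0.01, 0.07], [-0.11, -0.0, 0.05], [-0.04, -0.0, 0.02]] 
dr [[-0.0002, 0.0052, -0.0], [-0.0006, 0.0149, -0.0001], [-0.0009, 0.0222, -0.0001], [-0.0011, 0.0262, -0.0002], [-0.0011, 0.0262, -0.0002], [-0.0009, 0.0222, -0.0001], [-0.0006, 0.0149, -0.0001], [-0.0002, 0.0052, -0.0]]
```

Emit:
{"op": "carry_out", "data": {"dp": [[-0.04,0,0.02],[-0.11,0,0.06],[-0.16,0,0.09],[-0.19,0,0.1],[-0.19,0,0.09],[-0.17,0,0.07],[-0.11,0,0.05],[-0.04,0,0.02],[0,0,0],[0,0,0]], "dr": [[0,0.005,0],[0,0.015,0],[0,0.022,0],[0,0.026,0],[0,0.026,0],[0,0.022,0],[0,0.015,0],[0,0.005,0],[0,0,0],[0,0,0]], "claw": [255,255,255,255,255,255,255,255,255,255]}}

```text
time_s: 43.6
ee_pos: [0.4282, -0.0229, 0.1246]
ee_rot: [-0.033, 0.681, 0.731, 0.027]
ft_force: [-0.2, 0.9, -6.5]
grip_width: 0.211
```

```bash
python3 e.py;python3 s2.py pics/m6; python3 tip.py -.001 .056 7 5
```

```text
top blade front a: [-0.0036 -0.0029] 1026 z 0.0671
top rim a: [-0.0279 -0.0025  0.0031] 56 z 0.0587
top rim a: [-0.0289 -0.0043  0.0031] 47 z 0.0588
side blade front a: [-0.0033 -0.0018] 120 z 0.0665
side rim a: [-0.0278 -0.0133  0.0004] 27 z 0.0593
side rim a: [-0.0246  0.003   0.0077] 46 z 0.0593
edge calc -0.0011852435729711663 -0.0001998517123340609 0.06422657701630216
43.7 [ 0.4283 -0.0228  0.1247] grip 0.209 F [ 0.1 -0.5 -6.9] M [ 0.56 -0.01  0.03]
handle in tool: slope deg 2.1 top z at grip -0.0198 end x 0.0832 y [0.0033 0.002  0.0021 0.001  0.0041 0.0018 0.002 ] rows [-18.8 -18.  -18.3 -17.8 -18.4 -18.3 -15.3]
copper in tool: slope -3.39 z at 0 0.0314 x range [-0.162 -0.047] y [-0.045  0.052] 1223
edge now -0.0012 0.0642 [-1.  -0.8 -8.4]
dp [[-0.02, -0.0, 0.01], [-0.06, -0.01, 0.03], [-0.07, -0.01, 0.04], [-0.06, -0.01, 0.03], [-0.02, -0.0, 0.01]] 
dr [[-0.0005, 0.0035, -0.0001], [-0.0013, 0.0091, -0.0003], [-0.0016, 0.0112, -0.0004], [-0.0013, 0.0091, -0.0003], [-0.0005, 0.0035, -0.0001]]
```

View pics/m6t.png

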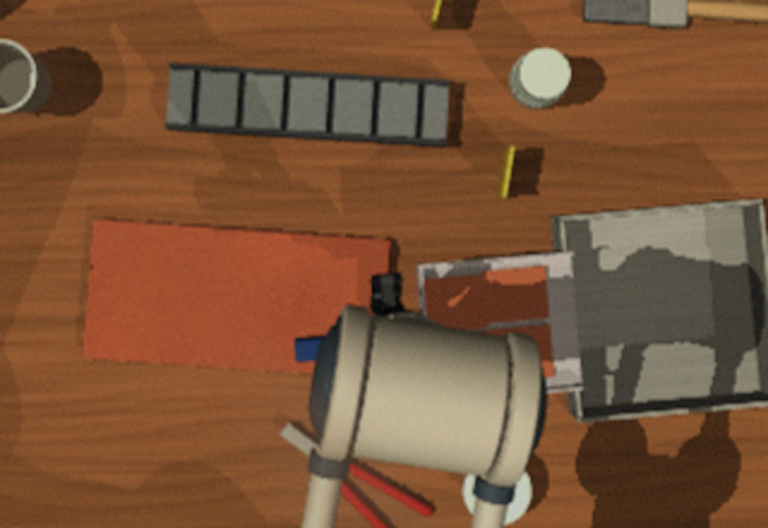

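```bash
python3 tip.py .0005 .055 8 6
```

```text
edge now -0.0012 0.0642 [-1.  -0.8 -8.4]
dp [[-0.01, -0.0, -0.0], [-0.03, -0.0, -0.01], [-0.04, -0.01, -0.02], [-0.04, -0.01, -0.02], [-0.03, -0.0, -0.01], [-0.01, -0.0, -0.01]] 
dr [[-0.0003, 0.0036, -0.0001], [-0.0009, 0.0098, -0.0003], [-0.0013, 0.0134, -0.0004], [-0.0013, 0.0134, -0.0004], [-0.0009, 0.0098, -0.0003], [-0.0003, 0.0036, -0.0001]]
```

Emit:
{"op": "carry_out", "data": {"dp": [[-0.01,0,0],[-0.03,0,-0.01],[-0.04,0,-0.02],[-0.04,0,-0.02],[-0.03,0,-0.01],[-0.01,0,-0.01],[0,0,0],[0,0,0]], "dr": [[0,0.004,0],[0,0.01,0],[0,0.013,0],[0,0.013,0],[0,0.01,0],[0,0.004,0],[0,0,0],[0,0,0]], "claw": [255,255,255,255,255,255,255,255]}}

```text
time_s: 44.6
ee_pos: [0.429, -0.0252, 0.1261]
ee_rot: [-0.052, 0.68, 0.73, 0.046]
ft_force: [-1.0, 0.2, 3.8]
grip_width: 0.215
```

```bash
python3 e.py;python3 s2.py pics/m7
```

```text
top blade front a: [-0.0052 -0.0047] 410 z 0.0632
top rim a: [-0.028  -0.0081  0.0024] 44 z 0.0585
top rim a: [-0.0275 -0.0018  0.003 ] 46 z 0.0592
side blade front a: [-0.0002 -0.0002] 33 z 0.0647
side rim a: [-0.0279 -0.0187 -0.0081] 19 z 0.0595
side rim a: [-0.028   0.0002  0.0076] 42 z 0.0588
edge calc -8.659172809173883e-05 0.0002183397795718881 0.055796649487198494
44.7 [ 0.4289 -0.0251  0.1258] grip 0.216 F [ 0.6 -0.7  4.3] M [-1.54 -0.49 -0.04]
handle in tool: slope deg 3.8 top z at grip -0.0195 end x 0.0826 y [0.0031 0.0027 0.0023 0.0027 0.0036 0.0025 0.0018] rows [-17.1 -17.  -17.  -16.4 -16.1 -15.4 -12.2]
copper in tool: slope -1.79 z at 0 0.0306 x range [-0.163 -0.048] y [-0.008  0.052] 1046
```

```bash
python3 tip.py 0 .0555 38 20
```

```text
edge now 0.0001 0.0554 [ 0.8 -2.1  0.1]
dp [[-0.03, -0.0, -0.05], [-0.09, -0.0, -0.16], [-0.14, -0.0, -0.27], [-0.18, -0.0, -0.37], [-0.22, -0.0, -0.46], [-0.24, -0.0, -0.55], [-0.25, -0.01, -0.62], [-0.25, -0.01, -0.68], [-0.24, -0.01, -0.73], [-0.21, -0.01, -0.76]] 
dr [[-0.0, 0.0032, -0.0], [-0.0001, 0.0096, -0.0001], [-0.0001, 0.0157, -0.0001], [-0.0001, 0.0215, -0.0001], [-0.0002, 0.0267, -0.0002], [-0.0002, 0.0313, -0.0002], [-0.0002, 0.0351, -0.0002], [-0.0003, 0.038, -0.0002], [-0.0003, 0.04, -0.0002], [-0.0003, 0.041, -0.0002]]
dp [[-0.18, -0.01, -0.76], [-0.15, -0.01, -0.75], [-0.11, -0.0, -0.72], [-0.08, -0.0, -0.67], [-0.05, -0.0, -0.6], [-0.02, -0.0, -0.51], [-0.01, -0.0, -0.41], [0.0, -0.0, -0.3], [0.0, -0.0, -0.18], [0.0, -0.0, -0.06]] 
dr [[-0.0003, 0.041, -0.0002], [-0.0003, 0.04, -0.0002], [-0.0003, 0.038, -0.0002], [-0.0002, 0.0351, -0.0002], [-0.0002, 0.0313, -0.0002], [-0.0002, 0.0267, -0.0002], [-0.0001, 0.0215, -0.0001], [-0.0001, 0.0157, -0.0001], [-0.0001, 0.0096, -0.0001], [-0.0, 0.0032, -0.0]]
```

Emit:
{"op": "carry_out", "data": {"dp": [[0,0,0],[0,0,0]], "dr": [[0,0,0],[0,0,0]], "claw": [255,255]}}

```text
time_s: 45.0
ee_pos: [0.4279, -0.0244, 0.1243]
ee_rot: [-0.054, 0.68, 0.73, 0.045]
ft_force: [-0.3, -0.4, -1.0]
grip_width: 0.209
```

```bash
python3 s2.py pics/m8
```

```text
45.0 [ 0.4279 -0.0244  0.1243] grip 0.209 F [-0.3 -0.4 -1. ] M [-0.86 -0.28 -0.15]
handle in tool: slope deg 4.0 top z at grip -0.0192 end x 0.0827 y [0.0036 0.0018 0.0025 0.0036 0.0012 0.0025 0.0005] rows [-16.8 -16.8 -16.4 -15.8 -15.2 -14.6 -12. ]
copper in tool: slope -0.85 z at 0 0.0313 x range [-0.163 -0.049] y [-0.007  0.053] 1025
```

View pics/m8s.png

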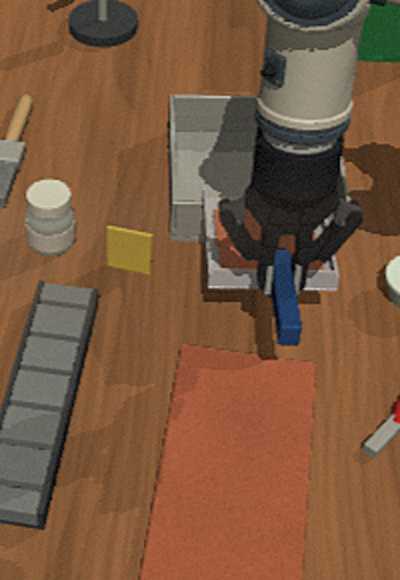

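```bash
cat >> h.py <<'E'
EDGE=Ro.from_rotvec([0,-np.radians(1.7),0]).apply(EDGE)
E
python3 tip.py .0 .0585 40 20
```

```text
edge now -0.0013 0.0594 [-0.5 -1.1 -1.1]
dp [[-0.03, -0.0, -0.06], [-0.09, -0.0, -0.17], [-0.14, -0.0, -0.28], [-0.19, -0.0, -0.39], [-0.22, -0.0, -0.49], [-0.24, -0.0, -0.58], [-0.25, -0.0, -0.66], [-0.24, -0.0, -0.72], [-0.22, -0.0, -0.77], [-0.2, -0.0, -0.8]] 
dr [[-0.0, 0.0034, -0.0], [-0.0001, 0.0102, -0.0001], [-0.0002, 0.0167, -0.0001], [-0.0002, 0.0229, -0.0002], [-0.0003, 0.0284, -0.0002], [-0.0003, 0.0333, -0.0002], [-0.0004, 0.0373, -0.0003], [-0.0004, 0.0404, -0.0003], [-0.0004, 0.0425, -0.0003], [-0.0005, 0.0436, -0.0003]]
dp [[-0.16, -0.0, -0.8], [-0.12, -0.0, -0.79], [-0.08, -0.0, -0.76], [-0.05, -0.0, -0.7], [-0.02, 0.0, -0.63], [-0.0, 0.0, -0.53], [0.01, 0.0, -0.43], [0.02, 0.0, -0.31], [0.01, 0.0, -0.19], [0.0, 0.0, -0.06]] 
dr [[-0.0005, 0.0436, -0.0003], [-0.0004, 0.0425, -0.0003], [-0.0004, 0.0404, -0.0003], [-0.0004, 0.0373, -0.0003], [-0.0003, 0.0333, -0.0002], [-0.0003, 0.0284, -0.0002], [-0.0002, 0.0229, -0.0002], [-0.0002, 0.0167, -0.0001], [-0.0001, 0.0102, -0.0001], [-0.0, 0.0034, -0.0]]
```

Emit:
{"op": "carry_out", "data": {"dp": [[-0.03,0,-0.03],[-0.09,0,-0.14],[-0.14,0,-0.25],[-0.19,0,-0.36],[-0.22,0,-0.47]], "dr": [[0,0.0034,0],[0,0.0102,0],[0,0.0167,0],[0,0.0229,0],[0,0.0284,0]], "claw": [255,255,255,255,255]}}

```text
time_s: 45.6
ee_pos: [0.4293, -0.0335, 0.1372]
ee_rot: [-0.083, 0.678, 0.727, 0.074]
ft_force: [-0.3, 1.2, 4.2]
grip_width: 0.209
```

```bash
python3 s2.py pics/m9;  python3 tip.py .0 .0575 40 15
```

```text
45.6 [ 0.4293 -0.0335  0.1372] grip 0.209 F [-0.3  1.2  4.2] M [-0.93 -0.12 -0.15]
handle in tool: slope deg 4.2 top z at grip -0.018 end x 0.0843 y [0.0039 0.0018 0.0032 0.0034 0.0011 0.0034 0.0008] rows [-15.4 -15.1 -15.  -15.1 -13.6 -13.5 -10.1]
copper in tool: slope -0.6 z at 0 0.0316 x range [-0.165 -0.051] y [0.006 0.053] 701
edge now -0.0055 0.0575 [ 1.  -0.1  2.6]
dp [[-0.04, -0.0, -0.09], [-0.11, -0.0, -0.26], [-0.17, -0.0, -0.43], [-0.21, -0.01, -0.58], [-0.23, -0.01, -0.71], [-0.23, -0.01, -0.81], [-0.2, -0.01, -0.87], [-0.16, -0.01, -0.9], [-0.12, -0.01, -0.89], [-0.07, -0.01, -0.84]] 
dr [[-0.0, 0.0052, -0.0001], [-0.0001, 0.0154, -0.0002], [-0.0001, 0.0249, -0.0002], [-0.0002, 0.0333, -0.0003], [-0.0002, 0.0402, -0.0004], [-0.0002, 0.0454, -0.0004], [-0.0002, 0.0487, -0.0005], [-0.0002, 0.0497, -0.0005], [-0.0002, 0.0487, -0.0005], [-0.0002, 0.0454, -0.0004]]
dp [[-0.03, -0.01, -0.74], [0.0, -0.01, -0.61], [0.02, -0.0, -0.46], [0.02, -0.0, -0.28], [0.01, -0.0, -0.1]] 
dr [[-0.0002, 0.0402, -0.0004], [-0.0002, 0.0333, -0.0003], [-0.0001, 0.0249, -0.0002], [-0.0001, 0.0154, -0.0002], [-0.0, 0.0052, -0.0001]]
```

Emit:
{"op": "carry_out", "data": {"dp": [[0,0,0]], "dr": [[0,0,0]], "claw": [255]}}

```text
time_s: 45.8
ee_pos: [0.4294, -0.0342, 0.1366]
ee_rot: [-0.082, 0.678, 0.726, 0.074]
ft_force: [0.1, -1.3, 2.2]
grip_width: 0.214
```

```bash
python3 e.py|grep -v rim; python3 tip.py .0 .0575 40 15
```

```text
top blade front a: [-0.0101 -0.0093] 328 z 0.0629
edge now -0.0052 0.0571 [ 1.2 -2.6  2.3]
dp [[-0.04, -0.0, -0.09], [-0.11, -0.0, -0.27], [-0.17, -0.0, -0.43], [-0.21, -0.01, -0.58], [-0.23, -0.01, -0.71], [-0.23, -0.01, -0.82], [-0.2, -0.01, -0.88], [-0.16, -0.01, -0.91], [-0.12, -0.01, -0.9], [-0.07, -0.01, -0.84]] 
dr [[-0.0, 0.0052, -0.0], [-0.0001, 0.0154, -0.0001], [-0.0002, 0.025, -0.0002], [-0.0002, 0.0334, -0.0003], [-0.0003, 0.0404, -0.0004], [-0.0003, 0.0456, -0.0004], [-0.0003, 0.0489, -0.0004], [-0.0003, 0.0499, -0.0004], [-0.0003, 0.0489, -0.0004], [-0.0003, 0.0456, -0.0004]]
dp [[-0.03, -0.01, -0.75], [0.0, -0.0, -0.62], [0.02, -0.0, -0.46], [0.02, -0.0, -0.29], [0.01, -0.0, -0.1]] 
dr [[-0.0003, 0.0404, -0.0004], [-0.0002, 0.0334, -0.0003], [-0.0002, 0.025, -0.0002], [-0.0001, 0.0154, -0.0001], [-0.0, 0.0052, -0.0]]Traceback (most recent call last):
  File "e.py", line 10, in <module>
    m=(b>lo)&(b<hi)&(abs(a)<.03)&(z>.055)&(z<.065); print(cam,"rim a:",np.percentile(a[m],[3,50,97]).round(4),m.sum(),"z",np.median(z[m]).round(4))
                                                                       ~~~~~~~~~~~~~^^^^^^^^^^^^^^^^
    return _quantile_unchecked(
        a, q, axis, out, overwrite_input, method, keepdims, weights)
    return _ureduce(a,
                    func=_quantile_ureduce_func,
    ...<5 lines>...
                    overwrite_input=overwrite_input,
                    method=method)
    r = func(a, **kwargs)
    result = _quantile(arr,
                       quantiles=q,
    ...<2 lines>...
                       out=out,
                       weights=wgt)
    slices_having_nans = np.isnan(arr[-1, ...])
                                  ~~~^^^^^^^^^
IndexError: index -1 is out of bounds for axis 0 with size 0
```

```bash
python3 - <<'E'
from h import *
p,W,H=look("top"); crop(p,(280,210,440,330),4.5,"pics/m10.png")
p,W,H=look("side"); crop(p,(280,90,420,230),4,"pics/m10s.png")
E
```

```text
(no output)
```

View pics/m10.png

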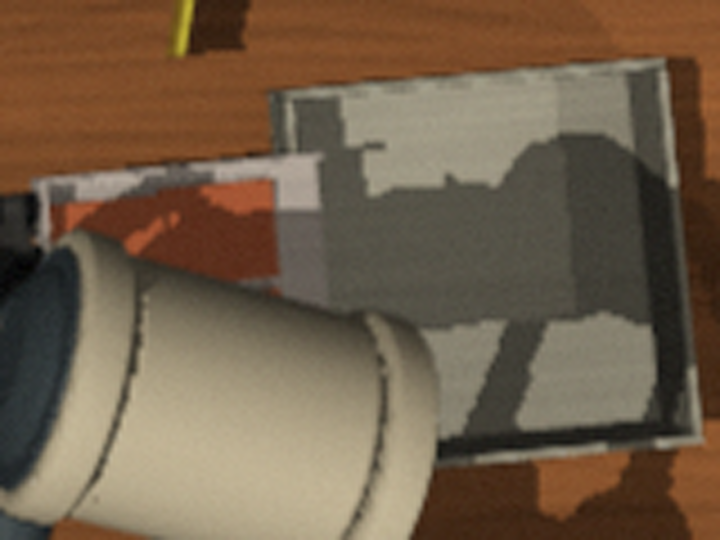

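View pics/m10s.png

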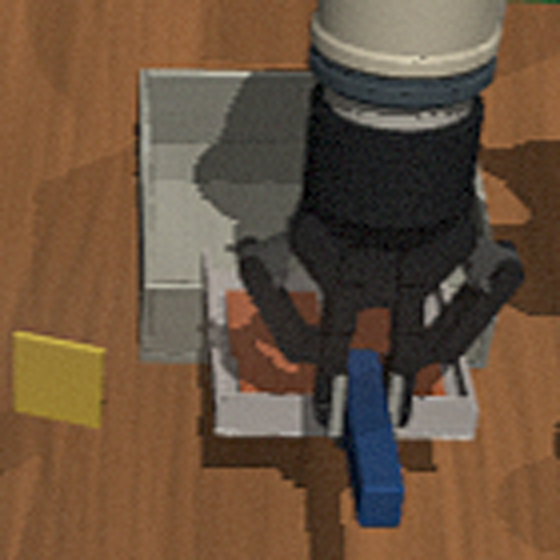

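```bash
cat >> h.py <<'E'
EDGE=EDGE+[-.005,0,0]
E
python3 - <<'E'
from h import *
nv=np.array([-.0715,.9974]); R,p=Rst()
print(((edge_now()[:2]-RIM)@nv).round(4),edge_now()[2], np.degrees((Rs(-85.9,0).inv()*R).as_rotvec()).round(2))
q=p+np.r_[nv*.009,0]; smooth(q,R,8)
E
```

```text
-0.0099 0.055895727540783494 [ 0.27 12.61  0.14]
dp [[0.03, -0.0, 0.01], [0.1, -0.0, 0.02], [0.14, -0.0, 0.03], [0.17, -0.0, 0.04], [0.17, -0.0, 0.04], [0.14, -0.0, 0.03], [0.1, -0.0, 0.02], [0.03, -0.0, 0.01]] 
dr [[0.0, 0.0, 0.0], [0.0, 0.0, 0.0], [0.0, 0.0, 0.0], [0.0, 0.0, 0.0], [0.0, 0.0, 0.0], [0.0, 0.0, 0.0], [0.0, 0.0, 0.0], [0.0, 0.0, 0.0]]
```

Emit:
{"op": "carry_out", "data": {"dp": [[0.03,0,0.01],[0.1,0,0.02],[0.14,0,0.03],[0.17,0,0.04],[0.17,0,0.04],[0.14,0,0.03],[0.1,0,0.02],[0.03,0,0.01],[0,0,0],[0,0,0]], "dr": [[0,0,0],[0,0,0],[0,0,0],[0,0,0],[0,0,0],[0,0,0],[0,0,0],[0,0,0],[0,0,0],[0,0,0]], "claw": [255,255,255,255,255,255,255,255,255,255]}}

```text
time_s: 46.95
ee_pos: [0.4283, -0.0239, 0.1364]
ee_rot: [-0.083, 0.678, 0.727, 0.074]
ft_force: [-1.7, 1.5, 1.4]
grip_width: 0.212
```

```bash
python3 - <<'E'
from h import *
nv=np.array([-.0715,.9974])
print(((edge_now()[:2]-RIM)@nv).round(4),edge_now()[2],ctrl.read_state()['ft_force'])
p,W,H=look("top"); crop(p,(280,210,440,330),4.5,"pics/m11.png")
p,W,H=look("side"); crop(p,(280,90,420,230),4,"pics/m11s.png")
E
```

```text
0.0003 0.055542472113178906 [-1.71405294  1.5262113   1.37899236]
```

View pics/m11.png

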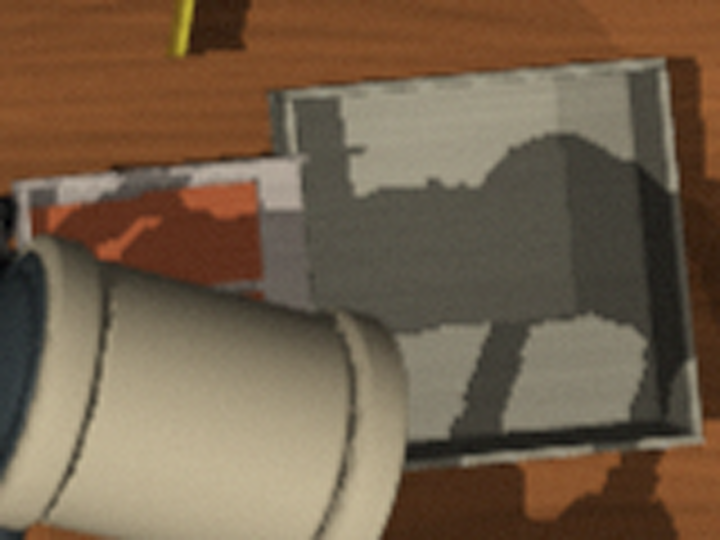

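View pics/m11s.png

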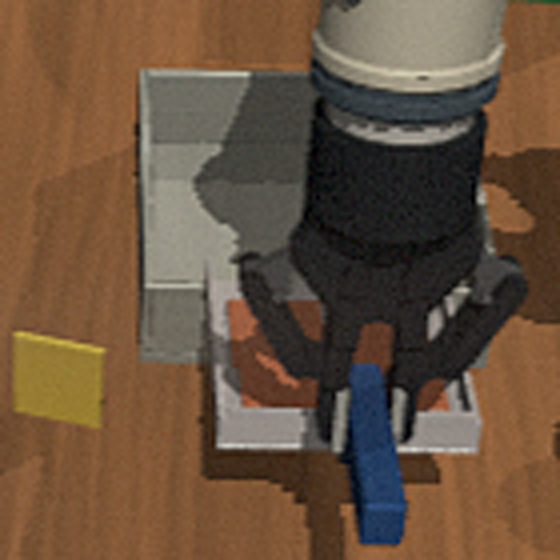

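```bash
cat >> h.py <<'E'
EDGE=EDGE+[0,0,-.004]
E
python3 tip.py .0 .058 40 20
```

```text
edge now -0.0006 0.0595 [-1.8  2.3  2.1]
dp [[-0.02, -0.0, -0.05], [-0.07, -0.0, -0.15], [-0.11, -0.0, -0.25], [-0.14, -0.0, -0.35], [-0.17, -0.0, -0.43], [-0.19, -0.0, -0.51], [-0.19, -0.0, -0.58], [-0.19, -0.0, -0.64], [-0.18, -0.0, -0.67], [-0.16, -0.0, -0.7]] 
dr [[-0.0, 0.0029, -0.0], [-0.0001, 0.0087, -0.0001], [-0.0001, 0.0143, -0.0001], [-0.0002, 0.0195, -0.0001], [-0.0002, 0.0242, -0.0002], [-0.0003, 0.0284, -0.0002], [-0.0003, 0.0318, -0.0002], [-0.0003, 0.0345, -0.0002], [-0.0004, 0.0363, -0.0003], [-0.0004, 0.0372, -0.0003]]
dp [[-0.13, -0.0, -0.7], [-0.1, -0.0, -0.69], [-0.07, -0.0, -0.66], [-0.05, -0.0, -0.61], [-0.02, -0.0, -0.54], [-0.01, -0.0, -0.47], [0.0, -0.0, -0.37], [0.01, -0.0, -0.27], [0.01, -0.0, -0.17], [0.0, -0.0, -0.06]] 
dr [[-0.0004, 0.0372, -0.0003], [-0.0004, 0.0363, -0.0003], [-0.0003, 0.0345, -0.0002], [-0.0003, 0.0318, -0.0002], [-0.0003, 0.0284, -0.0002], [-0.0002, 0.0242, -0.0002], [-0.0002, 0.0195, -0.0001], [-0.0001, 0.0143, -0.0001], [-0.0001, 0.0087, -0.0001], [-0.0, 0.0029, -0.0]]
```

Emit:
{"op": "carry_out", "data": {"dp": [[-0.02,0,-0.05],[-0.07,0,-0.15],[-0.11,0,-0.25],[-0.14,0,-0.34],[-0.17,0,-0.42],[-0.19,0,-0.49],[-0.1,0,-0.3],[0,0,0]], "dr": [[0,0.003,0],[0,0.0087,0],[0,0.0143,0],[0,0.0195,0],[0,0.0242,0],[0,0.0284,0],[0,0.016,0],[0,0,0]], "claw": [255,255,255,255,255,255,255,255]}}

```text
time_s: 47.85
ee_pos: [0.4296, -0.0385, 0.1535]
ee_rot: [-0.124, 0.673, 0.72, 0.112]
ft_force: [1.3, -1.7, -0.7]
grip_width: 0.209
```

```bash
python3 - <<'E'
from h import *
p,W,H=look("top"); crop(p,(280,210,440,330),4.5,"pics/m12.png")
p,W,H=look("side"); crop(p,(280,90,420,230),4,"pics/m12s.png")
E
python3 tip.py .0 .058 40 16
```

```text
edge now -0.005 0.0564 [ 0.7 -2.8 -0.2]
dp [[-0.02, -0.0, -0.06], [-0.06, -0.0, -0.19], [-0.09, -0.0, -0.31], [-0.11, -0.0, -0.42], [-0.12, -0.0, -0.51], [-0.12, -0.01, -0.59], [-0.11, -0.01, -0.64], [-0.1, -0.01, -0.67], [-0.07, -0.01, -0.67], [-0.05, -0.0, -0.65]] 
dr [[-0.0, 0.0035, -0.0], [-0.0001, 0.0103, -0.0001], [-0.0002, 0.0168, -0.0002], [-0.0002, 0.0226, -0.0003], [-0.0003, 0.0275, -0.0004], [-0.0003, 0.0314, -0.0004], [-0.0003, 0.0341, -0.0005], [-0.0004, 0.0354, -0.0005], [-0.0004, 0.0354, -0.0005], [-0.0003, 0.0341, -0.0005]]
dp [[-0.02, -0.0, -0.6], [-0.0, -0.0, -0.53], [0.01, -0.0, -0.43], [0.01, -0.0, -0.32], [0.01, -0.0, -0.2], [0.0, -0.0, -0.07]] 
dr [[-0.0003, 0.0314, -0.0004], [-0.0003, 0.0275, -0.0004], [-0.0002, 0.0226, -0.0003], [-0.0002, 0.0168, -0.0002], [-0.0001, 0.0103, -0.0001], [-0.0, 0.0035, -0.0]]
```

View pics/m12.png

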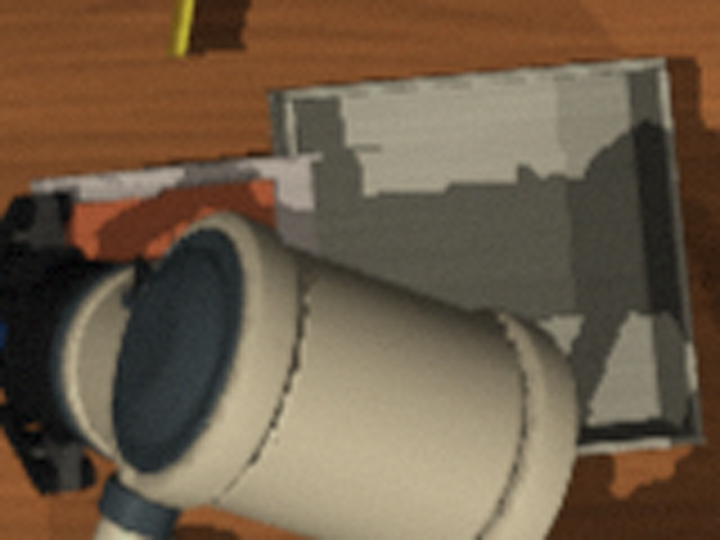

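View pics/m12s.png

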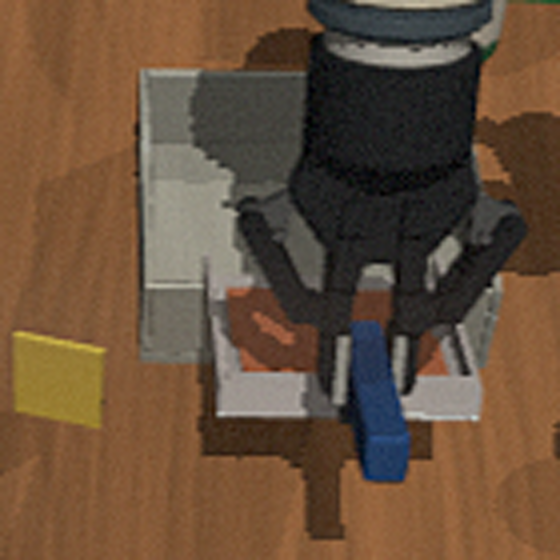

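```bash
python3 tip.py .003 .0575 29 9
```

```text
edge now -0.005 0.0564 [ 0.7 -2.8 -0.2]
dp [[-0.0, -0.0, -0.09], [-0.01, -0.0, -0.27], [-0.0, -0.01, -0.41], [0.01, -0.01, -0.51], [0.02, -0.01, -0.54], [0.04, -0.01, -0.51], [0.04, -0.01, -0.41], [0.03, -0.0, -0.27], [0.01, -0.0, -0.09]] 
dr [[-0.0001, 0.0052, -0.0001], [-0.0004, 0.0149, -0.0004], [-0.0006, 0.0228, -0.0006], [-0.0007, 0.028, -0.0008], [-0.0007, 0.0298, -0.0008], [-0.0007, 0.028, -0.0008], [-0.0006, 0.0228, -0.0006], [-0.0004, 0.0149, -0.0004], [-0.0001, 0.0052, -0.0001]]
```

Emit:
{"op": "carry_out", "data": {"dp": [[0,0,-0.09],[-0.01,0,-0.26],[0,0,-0.4],[0.01,0,-0.5],[0.02,0,-0.53],[0.04,0,-0.5],[0.04,0,-0.41],[0.03,0,-0.27],[0.01,0,-0.09]], "dr": [[0,0.005,0],[0,0.015,0],[0,0.023,0],[0,0.028,0],[0,0.03,0],[0,0.028,0],[0,0.023,0],[0,0.015,0],[0,0.005,0]], "claw": [255,255,255,255,255,255,255,255,255]}}

```text
time_s: 48.85
ee_pos: [0.4304, -0.0485, 0.1821]
ee_rot: [-0.186, 0.661, 0.707, 0.17]
ft_force: [1.6, -1.9, 0.6]
grip_width: 0.21
```

```bash
python3 - <<'E'
from h import *
p,W,H=look("top"); crop(p,(280,210,440,330),4.5,"pics/m13.png")
p,W,H=look("side"); crop(p,(280,90,420,230),4,"pics/m13s.png")
E
python3 tip.py .003 .0575 42 9
```

```text
edge now 0.0044 0.0564 [-0.2  1.5 -9.8]
dp [[-0.04, -0.0, -0.13], [-0.11, -0.0, -0.38], [-0.16, -0.01, -0.59], [-0.18, -0.01, -0.73], [-0.16, -0.01, -0.78], [-0.12, -0.01, -0.74], [-0.08, -0.01, -0.61], [-0.04, -0.0, -0.4], [-0.01, -0.0, -0.14]] 
dr [[-0.0001, 0.0068, -0.0001], [-0.0004, 0.0194, -0.0004], [-0.0006, 0.0298, -0.0007], [-0.0007, 0.0365, -0.0008], [-0.0008, 0.0389, -0.0009], [-0.0007, 0.0365, -0.0008], [-0.0006, 0.0298, -0.0007], [-0.0004, 0.0194, -0.0004], [-0.0001, 0.0068, -0.0001]]
```

View pics/m13.png

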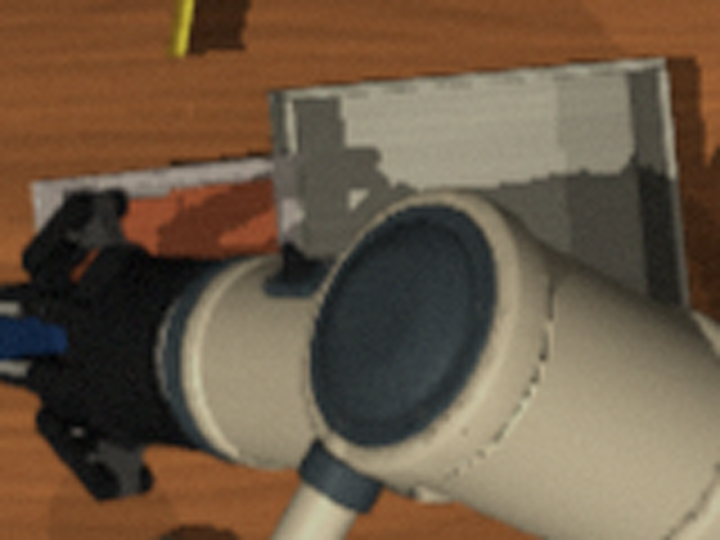

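View pics/m13s.png

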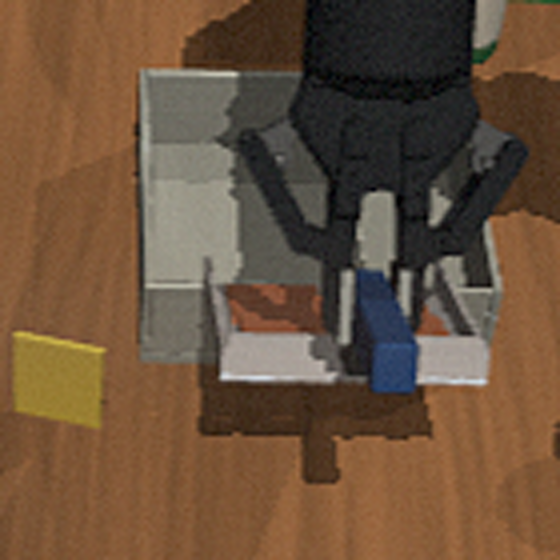

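```bash
python3 tip.py .001 .054 42 9; python3 -c "
from h import *
print(ctrl.read_state()['ft_force'],ctrl.read_state()['wrist_torque'],ctrl.read_state()['ee_pos'])"
```

```text
edge now 0.0044 0.0564 [-0.2  1.5 -9.8]
dp [[-0.05, -0.0, -0.13], [-0.14, -0.0, -0.36], [-0.21, -0.01, -0.56], [-0.23, -0.01, -0.7], [-0.22, -0.01, -0.75], [-0.18, -0.01, -0.71], [-0.13, -0.0, -0.59], [-0.07, -0.0, -0.38], [-0.02, -0.0, -0.13]] 
dr [[-0.0001, 0.0068, -0.0001], [-0.0004, 0.0194, -0.0004], [-0.0006, 0.0298, -0.0007], [-0.0007, 0.0365, -0.0008], [-0.0008, 0.0389, -0.0009], [-0.0007, 0.0365, -0.0008], [-0.0006, 0.0298, -0.0007], [-0.0004, 0.0194, -0.0004], [-0.0001, 0.0068, -0.0001]]
[-0.15746026  1.53143638 -9.75358932] [ 0.04875228 -0.16159825 -0.02422613] [ 0.430109   -0.04803874  0.18155296]
```

Emit:
{"op": "carry_out", "data": {"dp": [[-0.1,0,0.15],[-0.05,0,0.05]], "dr": [[0,0,0],[0,0,0]], "claw": [255,255]}}

```text
time_s: 49.15
ee_pos: [0.4294, -0.0476, 0.1778]
ee_rot: [-0.188, 0.66, 0.707, 0.169]
ft_force: [0.1, 1.6, -6.4]
grip_width: 0.21
```

```bash
python3 - <<'E'
from h import *
p,W,H=look("top"); crop(p,(280,210,440,330),4.5,"pics/m14.png")
E
python3 tip.py .001 .054 42 9
```

```text
edge now 0.005 0.0526 [-0.2  0.4 -7.6]
dp [[-0.05, -0.0, -0.14], [-0.13, -0.0, -0.39], [-0.19, 0.0, -0.61], [-0.21, 0.0, -0.75], [-0.19, 0.0, -0.81], [-0.15, 0.0, -0.76], [-0.1, 0.0, -0.63], [-0.05, 0.0, -0.41], [-0.02, 0.0, -0.14]] 
dr [[-0.0002, 0.0067, -0.0002], [-0.0006, 0.0193, -0.0005], [-0.0009, 0.0296, -0.0007], [-0.0011, 0.0363, -0.0009], [-0.0012, 0.0387, -0.0009], [-0.0011, 0.0363, -0.0009], [-0.0009, 0.0296, -0.0007], [-0.0006, 0.0193, -0.0005], [-0.0002, 0.0067, -0.0002]]
```

View pics/m14.png

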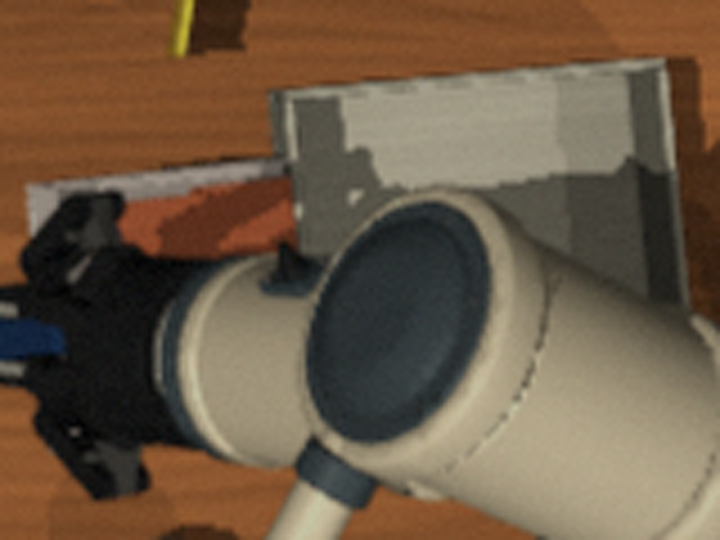

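```bash
python3 tip.py .005 .066 6 14
```

```text
edge now 0.005 0.0526 [-0.2  0.4 -7.6]
dp [[0.01, 0.0, 0.08], [0.02, 0.0, 0.25], [0.04, 0.0, 0.4], [0.06, 0.01, 0.53], [0.09, 0.01, 0.64], [0.13, 0.01, 0.71], [0.17, 0.01, 0.74], [0.2, 0.0, 0.73], [0.22, 0.0, 0.68], [0.23, 0.0, 0.6]] 
dr [[-0.0001, -0.0051, -0.0], [-0.0003, -0.015, -0.0001], [-0.0005, -0.0242, -0.0002], [-0.0006, -0.0321, -0.0002], [-0.0008, -0.0385, -0.0003], [-0.0009, -0.0429, -0.0003], [-0.0009, -0.0451, -0.0003], [-0.0009, -0.0451, -0.0003], [-0.0009, -0.0429, -0.0003], [-0.0008, -0.0385, -0.0003]]
dp [[0.21, 0.0, 0.5], [0.17, 0.0, 0.37], [0.11, 0.0, 0.23], [0.04, 0.0, 0.08]] 
dr [[-0.0006, -0.0321, -0.0002], [-0.0005, -0.0242, -0.0002], [-0.0003, -0.015, -0.0001], [-0.0001, -0.0051, -0.0]]
```

Emit:
{"op": "carry_out", "data": {"dp": [[0.01,0,0.06],[0.02,0,0.24],[0.04,0,0.39],[0.06,0,0.53],[0.09,0,0.64],[0.13,0,0.71],[0.17,0,0.74],[0.2,0,0.73],[0.22,0,0.68],[0.23,0,0.6]], "dr": [[0,-0.005,0],[0,-0.015,0],[0,-0.024,0],[0,-0.032,0],[0,-0.0385,0],[0,-0.043,0],[0,-0.045,0],[0,-0.045,0],[0,-0.043,0],[0,-0.0385,0]], "claw": [255,255,255,255,255,255,255,255,255,255]}}

```text
time_s: 50.2
ee_pos: [0.4282, -0.0185, 0.1338]
ee_rot: [-0.065, 0.679, 0.729, 0.058]
ft_force: [-0.1, 0.7, -7.3]
grip_width: 0.214
```

Emit:
{"op": "carry_out", "data": {"dp": [[0.21,0,0.5],[0.17,0,0.37],[0.11,0,0.23],[0.04,0,0.08],[0,0,0],[0,0,0]], "dr": [[0,-0.032,0],[0,-0.024,0],[0,-0.015,0],[0,-0.005,0],[0,0,0],[0,0,0]], "claw": [255,255,255,255,255,255]}}

```text
time_s: 50.8
ee_pos: [0.4275, -0.012, 0.123]
ee_rot: [-0.039, 0.681, 0.73, 0.033]
ft_force: [0.4, 0.3, -7.9]
grip_width: 0.207
```

```bash
python3 s2.py pics/m15; python3 - <<'E'
from h import *
p,W,H=look("top"); crop(p,(280,210,440,330),4.5,"pics/m15.png")
p,W,H=look("side"); crop(p,(280,90,420,230),4,"pics/m15s.png")
E
python3 tip.py .005 .066 6 1
```

```text
50.8 [ 0.4275 -0.012   0.123 ] grip 0.207 F [ 0.4  0.3 -7.9] M [ 0.44 -0.01 -0.02]
handle in tool: slope deg 4.8 top z at grip -0.0197 end x 0.0825 y [0.0027 0.0006 0.0033 0.0025 0.0025 0.0018 0.0014] rows [-17.  -16.4 -16.1 -15.9 -14.8 -14.1 -11.2]
copper in tool: slope 0.09 z at 0 0.0325 x range [-0.189 -0.071] y [-0.047  0.053] 1556
edge now 0.0034 0.0683 [-0.4 -0.2 -7.9]
dp [[0.13, -0.03, 0.21]] 
dr [[-0.0051, 0.0019, -0.0026]]
```

View pics/m15.png

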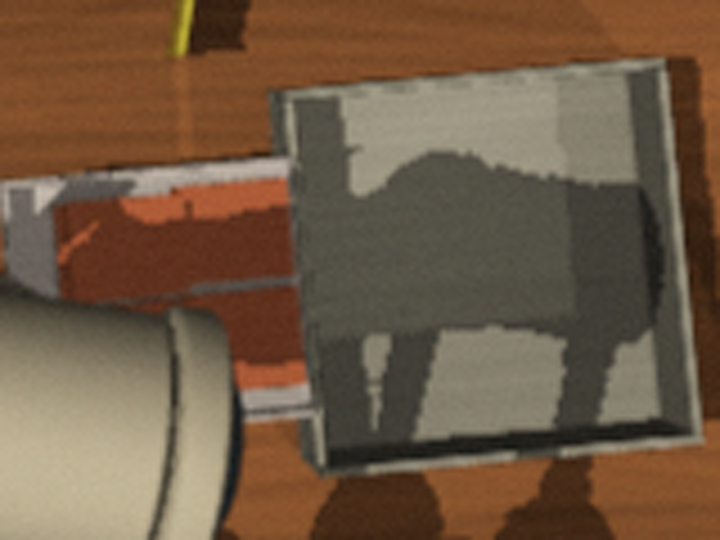

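View pics/m15s.png

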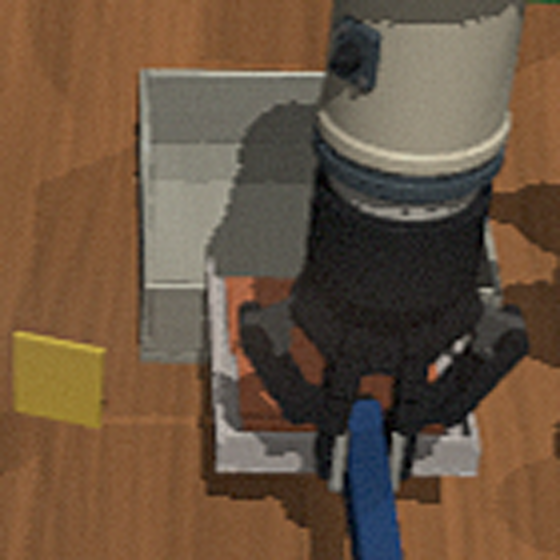

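```bash
python3 - <<'E'
from h import *
n=np.array([-.0715,.9974]);t=np.array([.9974,.0715])
p,W,H=look("top"); x,y,z=[W[...,i] for i in range(3)]
a=(W[...,:2]-RIM)@n; b=(W[...,:2]-RIM)@t
for r in (248,252,256,264,268,272):
    row=[(c,round(a[r,c]*1000,1),round(z[r,c]*1000,1),int(H[r,c,1])) for c in range(336,354)]
    print(r,round(b[r,345]*1000),row)
R,tt=Rst()
E
```

```text
248 56 [(336, np.float64(24.1), np.float64(68.3), 35), (337, np.float64(22.0), np.float64(70.0), 33), (338, np.float64(19.2), np.float64(66.6), 35), (339, np.float64(17.3), np.float64(69.2), 33), (340, np.float64(15.0), np.float64(69.1), 35), (341, np.float64(12.5), np.float64(67.4), 35), (342, np.float64(10.7), np.float64(71.0), 35), (343, np.float64(8.0), np.float64(68.1), 33), (344, np.float64(5.2), np.float64(65.0), 38), (345, np.float64(2.0), np.float64(59.1), 38), (346, np.float64(-0.1), np.float64(60.3), 40), (347, np.float64(-10.8), np.float64(7.4), 42), (348, np.float64(-13.6), np.float64(5.0), 52), (349, np.float64(-16.0), np.float64(4.9), 46), (350, np.float64(-18.7), np.float64(3.3), 47), (351, np.float64(-20.5), np.float64(7.2), 53), (352, np.float64(-24.2), np.float64(-0.2), 42), (353, np.float64(-25.6), np.float64(5.9), 44)]
252 47 [(336, np.float64(25.4), np.float64(71.7), 170), (337, np.float64(23.0), np.float64(71.4), 174), (338, np.float64(21.2), np.float64(74.6), 176), (339, np.float64(18.5), np.float64(71.9), 175), (340, np.float64(16.3), np.float64(72.0), 176), 
[... 3337 characters left out ...]
339, np.float64(22.4), np.float64(69.1), 66), (340, np.float64(20.3), np.float64(70.3), 61), (341, np.float64(17.9), np.float64(70.1), 46), (342, np.float64(15.5), np.float64(68.6), 33), (343, np.float64(13.2), np.float64(68.8), 38), (344, np.float64(10.8), np.float64(68.4), 36), (345, np.float64(8.7), np.float64(69.2), 36), (346, np.float64(6.2), np.float64(67.9), 36), (347, np.float64(2.3), np.float64(57.5), 40), (348, np.float64(-0.1), np.float64(57.3), 43), (349, np.float64(-10.8), np.float64(3.5), 43), (350, np.float64(-13.5), np.float64(2.0), 39), (351, np.float64(-15.5), np.float64(4.2), 40), (352, np.float64(-17.7), np.float64(6.1), 42), (353, np.float64(-20.2), np.float64(5.7), 35)]
```

```bash
cat >> h.py <<'E'
EDGE=np.array([-.1925,-.0008,.0377])
E
python3 tip.py -.0035 .066 7 8
```

```text
edge now 0.0055 0.0657 [-0.1 -0.2 -8.4]
dp [[-0.04, -0.0, -0.02], [-0.1, -0.0, -0.05], [-0.16, -0.0, -0.08], [-0.18, -0.01, -0.1], [-0.18, -0.01, -0.1], [-0.16, -0.0, -0.08], [-0.1, -0.0, -0.06], [-0.04, -0.0, -0.02]] 
dr [[-0.0002, 0.0007, -0.0001], [-0.0006, 0.0021, -0.0003], [-0.0008, 0.0031, -0.0004], [-0.001, 0.0037, -0.0005], [-0.001, 0.0037, -0.0005], [-0.0008, 0.0031, -0.0004], [-0.0006, 0.0021, -0.0003], [-0.0002, 0.0007, -0.0001]]
```

Emit:
{"op": "carry_out", "data": {"dp": [[-0.04,0,-0.02],[-0.1,0,-0.05],[-0.16,0,-0.08],[-0.18,0,-0.1],[-0.18,0,-0.1],[-0.16,0,-0.08],[-0.1,0,-0.06],[-0.04,0,-0.02],[0,0,0],[0,0,0]], "dr": [[0,0.001,0],[0,0.002,0],[0,0.003,0],[0,0.004,0],[0,0.004,0],[0,0.003,0],[0,0.002,0],[0,0.001,0],[0,0,0],[0,0,0]], "claw": [255,255,255,255,255,255,255,255,255,255]}}

```text
time_s: 52.05
ee_pos: [0.4281, -0.0218, 0.1268]
ee_rot: [-0.047, 0.681, 0.73, 0.04]
ft_force: [0.8, 0.4, -7.1]
grip_width: 0.211
```

```bash
cat > f.py <<'E'
import sys
from h import *
n=np.array([-.0715,.9974]);t=np.array([.9974,.0715])
cam="top"
p,W,H=look(cam); x,y,z=[W[...,i] for i in range(3)]
a=(W[...,:2]-RIM)@n; b=(W[...,:2]-RIM)@t
out=[]
for r in range(240,290):
    c=np.where((a[r]>-.04)&(a[r]<.04)&(abs(b[r])<.058)&(z[r]>.045))[0]
    if len(c): 
        out.append((a[r,c[-1]],z[r,c[-1]],z[r,c[-1]-1],z[r,c[-2]]))
out=np.array(out)
# exclude arm (z>.12)
out=out[out[:,1]<.12]
print("front-most elevated a med",np.median(out[:,0]).round(4),np.percentile(out[:,0],[10,90]).round(4),"z",np.median(out[:,1:],0).round(4),len(out))
e=edge_now(); print("calc a",((e[:2]-RIM)@n).round(4),"z",e[2].round(4),"F",ctrl.read_state()['ft_force'].round(1),"M",ctrl.read_state()['wrist_torque'].round(2))
crop(p,(280,210,440,330),4.5,sys.argv[1]+".png")
E
python3 f.py pics/m16; python3 tip.py -.0035 .057 10 6
```

```text
front-most elevated a med -0.0024 [-0.0034 -0.0017] z [0.0684 0.0684 0.0684] 42
calc a -0.0031 z 0.0658 F [-1.  -0.2 -6.3] M [0.53 0.02 0.  ]
edge now -0.0031 0.0658 [-1.  -0.2 -6.3]
dp [[-0.02, -0.0, -0.01], [-0.07, -0.0, -0.02], [-0.09, -0.01, -0.03], [-0.09, -0.01, -0.03], [-0.07, -0.0, -0.02], [-0.02, -0.0, -0.01]] 
dr [[-0.0004, 0.0035, -0.0001], [-0.001, 0.0095, -0.0004], [-0.0013, 0.0129, -0.0005], [-0.0013, 0.0129, -0.0005], [-0.001, 0.0095, -0.0004], [-0.0004, 0.0035, -0.0001]]
```

View pics/m16.png

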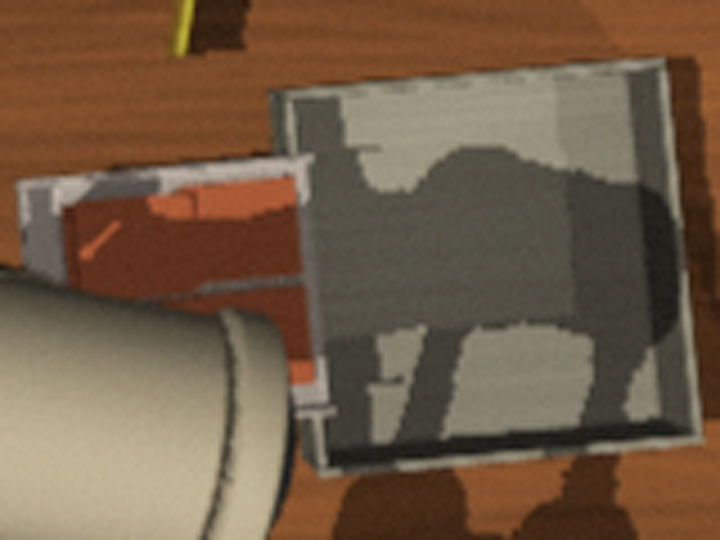

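Emit:
{"op": "carry_out", "data": {"dp": [[-0.02,0,-0.01],[-0.07,0,-0.02],[-0.09,0,-0.03],[-0.09,0,-0.03],[-0.07,0,-0.02],[-0.02,0,-0.01],[0,0,0],[0,0,0]], "dr": [[0,0.004,0],[0,0.01,0],[0,0.013,0],[0,0.013,0],[0,0.01,0],[0,0.003,0],[0,0,0],[0,0,0]], "claw": [255,255,255,255,255,255,255,255]}}

```text
time_s: 52.9
ee_pos: [0.4287, -0.0258, 0.128]
ee_rot: [-0.065, 0.679, 0.728, 0.058]
ft_force: [-0.6, 0.2, -3.9]
grip_width: 0.213
```

```bash
python3 f.py pics/m17; python3 tip.py -.004 .056 24 9
```

```text
front-most elevated a med -0.0042 [-0.0049 -0.0034] z [0.0615    nan 0.0624] 31
calc a -0.0036 z 0.0573 F [-0.6  0.4 -3.5] M [-0.24 -0.06 -0.01]
edge now -0.0036 0.0573 [-0.6  0.4 -3.5]
dp [[-0.05, -0.0, -0.13], [-0.13, -0.01, -0.38], [-0.19, -0.01, -0.59], [-0.21, -0.01, -0.73], [-0.19, -0.01, -0.79], [-0.15, -0.01, -0.75], [-0.09, -0.01, -0.61], [-0.05, -0.0, -0.4], [-0.01, -0.0, -0.14]] 
dr [[-0.0001, 0.0073, -0.0001], [-0.0003, 0.0212, -0.0002], [-0.0005, 0.0324, -0.0004], [-0.0007, 0.0398, -0.0004], [-0.0007, 0.0423, -0.0005], [-0.0007, 0.0398, -0.0004], [-0.0005, 0.0324, -0.0004], [-0.0003, 0.0212, -0.0002], [-0.0001, 0.0073, -0.0001]]
```

Emit:
{"op": "carry_out", "data": {"dp": [[-0.05,0,-0.08],[-0.13,0,-0.34],[-0.18,0,-0.56],[-0.2,0,-0.7],[-0.18,0,-0.76],[-0.14,0,-0.73],[-0.09,0,-0.6],[-0.05,0,-0.4],[-0.01,0,-0.14]], "dr": [[0,0.0073,0],[0,0.0212,0],[0,0.0324,0],[0,0.0398,0],[0,0.0423,0],[0,0.0398,0],[0,0.0324,0],[0,0.0212,0],[0,0.0073,0]], "claw": [255,255,255,255,255,255,255,255,255]}}

```text
time_s: 53.85
ee_pos: [0.4305, -0.0487, 0.1664]
ee_rot: [-0.154, 0.668, 0.715, 0.14]
ft_force: [0.8, -3.8, -1.5]
grip_width: 0.209
```

```bash
python3 f.py pics/m18; python3 tip.py -.004 .055 40 9
```

```text
front-most elevated a med -0.0061 [-0.0078  0.0103] z [0.062  0.0619 0.0619] 15
calc a -0.0041 z 0.0536 F [ 0.2 -2.6 -1.9] M [-1.61 -0.34  0.01]
edge now -0.0041 0.0536 [ 0.2 -2.6 -1.9]
dp [[-0.05, -0.0, -0.16], [-0.15, -0.01, -0.46], [-0.21, -0.01, -0.71], [-0.22, -0.01, -0.88], [-0.19, -0.01, -0.95], [-0.14, -0.01, -0.9], [-0.08, -0.01, -0.73], [-0.03, -0.01, -0.48], [-0.01, -0.0, -0.17]] 
dr [[-0.0001, 0.0084, -0.0001], [-0.0002, 0.0242, -0.0004], [-0.0004, 0.0371, -0.0006], [-0.0004, 0.0456, -0.0008], [-0.0005, 0.0485, -0.0008], [-0.0004, 0.0456, -0.0008], [-0.0004, 0.0371, -0.0006], [-0.0002, 0.0242, -0.0004], [-0.0001, 0.0084, -0.0001]]
```

View pics/m18.png

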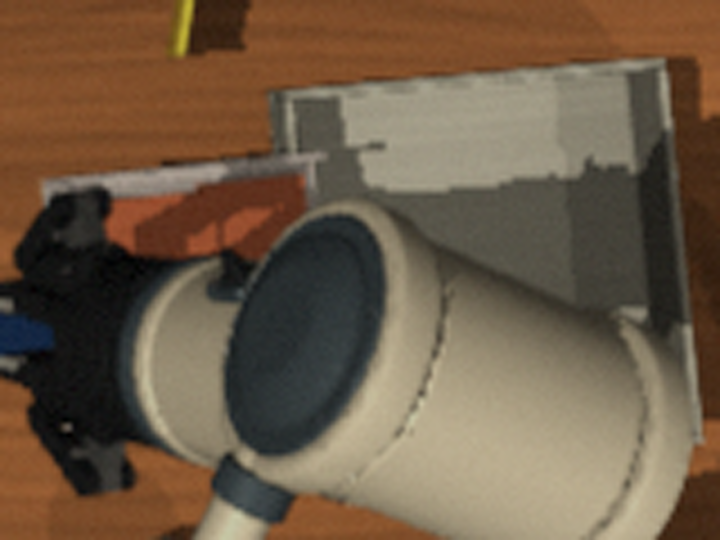

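```bash
python3 tip.py -.0035 .053 40 9
```

```text
edge now -0.0041 0.0536 [ 0.2 -2.6 -1.9]
dp [[-0.05, -0.0, -0.15], [-0.15, -0.01, -0.44], [-0.21, -0.01, -0.68], [-0.23, -0.01, -0.85], [-0.2, -0.01, -0.91], [-0.15, -0.01, -0.86], [-0.09, -0.01, -0.71], [-0.04, -0.01, -0.46], [-0.01, -0.0, -0.16]] 
dr [[-0.0001, 0.0084, -0.0001], [-0.0002, 0.0242, -0.0004], [-0.0004, 0.0371, -0.0006], [-0.0004, 0.0456, -0.0008], [-0.0005, 0.0485, -0.0008], [-0.0004, 0.0456, -0.0008], [-0.0004, 0.0371, -0.0006], [-0.0002, 0.0242, -0.0004], [-0.0001, 0.0084, -0.0001]]
```

Emit:
{"op": "carry_out", "data": {"dp": [[-0.05,0,-0.15],[-0.15,0,-0.44],[-0.21,0,-0.68],[-0.23,0,-0.85],[-0.2,0,-0.9],[-0.15,0,-0.85],[-0.09,0,-0.7],[-0.04,0,-0.46],[-0.01,0,-0.16]], "dr": [[0,0.0084,0],[0,0.0242,0],[0,0.0371,0],[0,0.0456,0],[0,0.0485,0],[0,0.0456,0],[0,0.0371,0],[0,0.0242,0],[0,0.0084,0]], "claw": [255,255,255,255,255,255,255,255,255]}}

```text
time_s: 54.8
ee_pos: [0.4331, -0.0847, 0.2048]
ee_rot: [-0.252, 0.642, 0.686, 0.232]
ft_force: [0.5, -5.0, -1.4]
grip_width: 0.211
```

```bash
python3 f.py pics/m19; python3 - <<'E'
from h import *
p,W,H=look("side"); crop(p,(280,90,420,230),4,"pics/m19s.png")
E
```

```text
Traceback (most recent call last):
  File "f.py", line 11, in <module>
    out.append((a[r,c[-1]],z[r,c[-1]],z[r,c[-1]-1],z[r,c[-2]]))
                                                       ~^^^^
IndexError: index -2 is out of bounds for axis 0 with size 1
```

View pics/m19s.png

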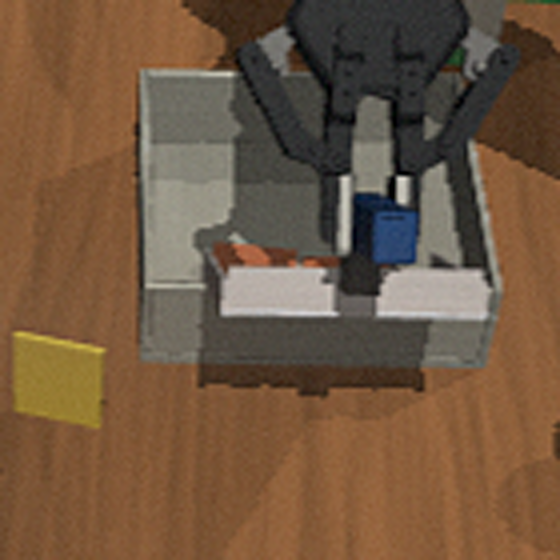

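```bash
python3 - <<'E'
from h import *
s=ctrl.read_state(); print(s['ft_force'],s['wrist_torque'],s['grip_width'])
p,W,H=look("top"); crop(p,(250,200,450,340),4,"pics/m20.png")
p,W,H=look("side"); crop(p,(280,90,420,230),5.5,"pics/m20s.png")
nv=np.array([-.0715,.9974]); e=edge_now(); print((e[:2]-RIM)@nv,e[2])
E
```

```text
[ 1.02922719 -4.44054636 -0.87701401] [-1.76009309 -0.37683739 -0.02934345] 0.20890802866729186
-0.0023181035693528584 0.05215294874690818
```

View pics/m20.png

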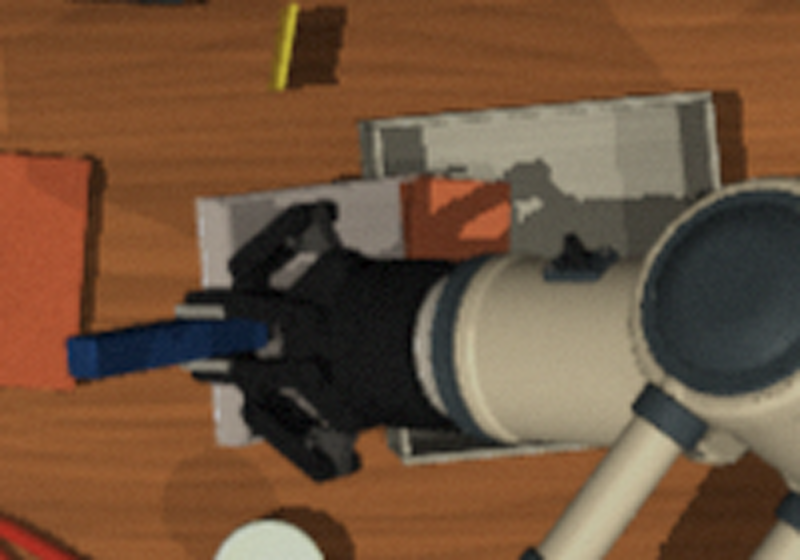

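View pics/m20s.png

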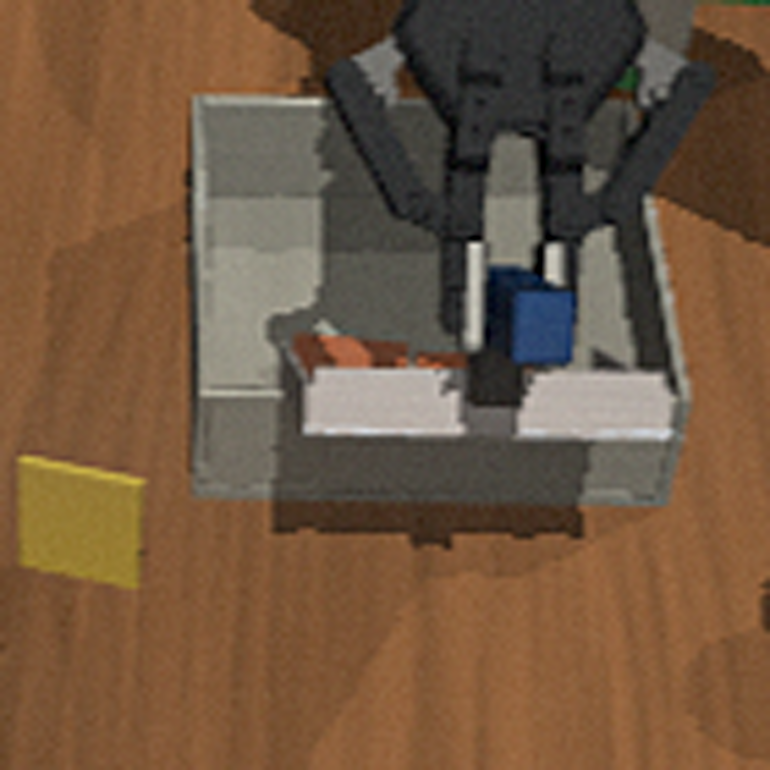

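Emit:
{"op": "carry_out", "data": {"dp": [[-0.02,0,-0.2],[0,0,-0.3],[0.02,0,-0.2],[0,0,0],[0,0,0]], "dr": [[0,0.015,0],[0,0.025,0],[0,0.015,0],[0,0,0],[0,0,0]], "claw": [255,255,255,255,255]}}

```text
time_s: 55.5
ee_pos: [0.4331, -0.0881, 0.2102]
ee_rot: [-0.271, 0.635, 0.679, 0.249]
ft_force: [-0.6, -3.5, -0.8]
grip_width: 0.212
```

```bash
python3 - <<'E'
from h import *
s=ctrl.read_state(); print(s['ft_force'],s['wrist_torque'],s['grip_width'])
p,W,H=look("top"); crop(p,(250,200,450,340),4,"pics/m21.png")
x,y,z=[W[...,i] for i in range(3)]
nv=np.array([-.0715,.9974]); a=(W[...,:2]-RIM)@nv
cop=((H[...,0]<14)|(H[...,0]>172))&(H[...,1]>110)&(x>.35)&(x<.54)&(y<-.1)&(y>-.4)&(z>-.01)
print("top copper a",np.percentile(a[cop],[0,5,50,95,100]).round(3),"z",np.percentile(z[cop],[0,5,50,95,100]).round(3))
p,W,H=look("side"); crop(p,(280,90,420,230),5.5,"pics/m21s.png")
x,y,z=[W[...,i] for i in range(3)]; a=(W[...,:2]-RIM)@nv
cop=((H[...,0]<14)|(H[...,0]>172))&(H[...,1]>110)&(x>.35)&(x<.54)&(y<-.1)&(y>-.4)&(z>-.01)
if cop.sum(): print("side copper a",np.percentile(a[cop],[0,5,50,95,100]).round(3),"z",np.percentile(z[cop],[0,5,50,95,100]).round(3))
e=edge_now(); print((e[:2]-RIM)@nv,e[2])
E
```

```text
[-0.59752482 -3.45546061 -0.83482718] [-1.36459904 -0.04228961 -0.10647687] 0.21163889138028394
top copper a [-0.198 -0.075  0.016  0.094  0.11 ] z [-0.007 -0.003  0.003  0.312  0.495]
side copper a [-0.085  0.008  0.056  0.1    0.11 ] z [-0.006 -0.003 -0.     0.005  0.392]
0.002243000763104568 0.05089564172106492
```

View pics/m21.png

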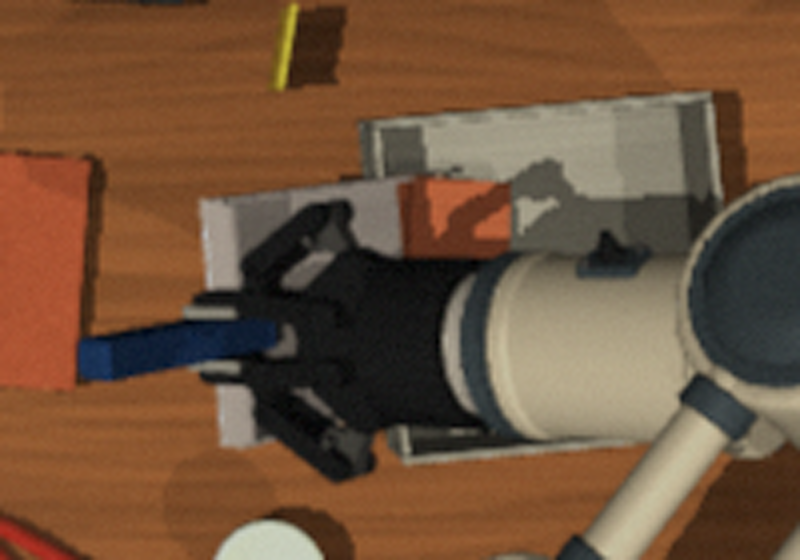

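View pics/m21s.png

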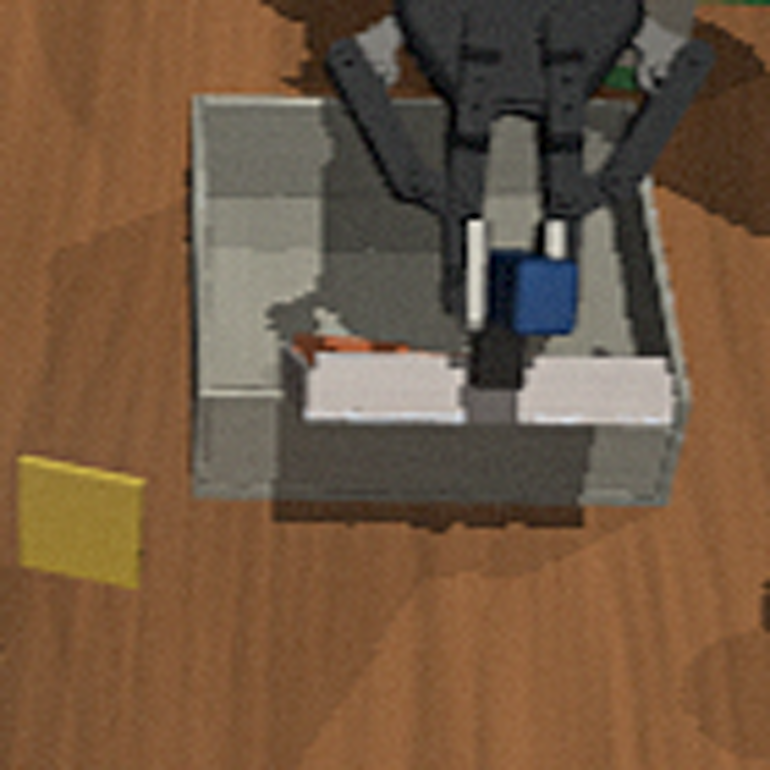

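```bash
python3 - <<'E'
from h import *
p,W,H=look("top"); nv=np.array([-.0715,.9974]); a=(W[...,:2]-RIM)@nv
for r in(248,252,256,260):
    print(r,[(c,round(a[r,c]*1000),round(W[r,c,2]*1000)) for c in range(330,384,3)])
E
```

```text
248 [(330, 41, 97), (333, 34, 92), (336, 26, 85), (339, 18, 75), (342, 11, 74), (345, 4, 70), (348, -4, 62), (351, -19, 15), (354, -26, 17), (357, -34, 15), (360, -41, 16), (363, -48, 15), (366, -55, 17), (369, -63, 15), (372, -70, 15), (375, -77, 16), (378, -87, 5), (381, -94, 7)]
252 [(330, 64, 278), (333, 58, 274), (336, 51, 268), (339, 20, 80), (342, 12, 75), (345, 4, 69), (348, -4, 60), (351, -19, 12), (354, -26, 12), (357, -33, 16), (360, -40, 15), (363, -47, 15), (366, -54, 17), (369, -62, 16), (372, -69, 17), (375, -76, 18), (378, -86, 3), (381, -94, 0)]
256 [(330, 64, 275), (333, 59, 276), (336, 53, 272), (339, 21, 81), (342, 13, 72), (345, 5, 69), (348, -3, 58), (351, -18, 9), (354, -24, 18), (357, -31, 18), (360, -38, 19), (363, -46, 16), (366, -53, 19), (369, -61, 16), (372, -68, 18), (375, -75, 16), (378, -85, 3), (381, -93, 3)]
260 [(330, 64, 271), (333, 59, 274), (336, 54, 277), (339, 48, 275), (342, 14, 78), (345, 7, 72), (348, -2, 60), (351, -17, 10), (354, -23, 17), (357, -31, 14), (360, -38, 14), (363, -45, 19), (366, -52, 20), (369, -60, 17), (372, -67, 16), (375, -74, 17), (378, -84, 5), (381, -92, 2)]
```

```bash
python3 tip.py 0 .051 50 5; python3 - <<'E'
from h import *
F=[];M=[]
for i in range(6):
    ctrl.camera("side"); s=ctrl.read_state(); F.append(s['ft_force']);M.append(s['wrist_torque'])
print(np.mean(F,0),np.std(F,0),np.mean(M,0)); R,p=Rst(); print(p,np.degrees((Rs(-85.9,0).inv()*R).as_rotvec()))
E
```

```text
edge now 0.0022 0.0509 [-0.3 -2.8 -1.1]
dp [[-0.07, -0.0, -0.23], [-0.18, -0.01, -0.61], [-0.2, -0.01, -0.75], [-0.14, -0.01, -0.62], [-0.05, -0.0, -0.24]] 
dr [[-0.0003, 0.0113, -0.0005], [-0.0009, 0.0297, -0.0013], [-0.0011, 0.0367, -0.0016], [-0.0009, 0.0297, -0.0013], [-0.0003, 0.0113, -0.0005]]
[-0.51569456 -2.29402463 -1.33583568] [0.35333904 0.44483441 0.3093142 ] [-1.22285802  0.06850921 -0.10308639]
[ 0.43315085 -0.08832306  0.21029539] [ 0.29043468 43.1904425   0.1828666 ]
```

Emit:
{"op": "carry_out", "data": {"dp": [[-0.07,0,-0.2],[-0.18,0,-0.58],[-0.2,0,-0.72],[-0.14,0,-0.6],[-0.05,0,-0.24],[0,0,0],[0,0,0],[0,0,0]], "dr": [[0,0.0113,0],[0,0.0297,0],[0,0.0367,0],[0,0.0297,0],[0,0.0113,0],[0,0,0],[0,0,0],[0,0,0]], "claw": [255,255,255,255,255,255,255,255]}}

```text
time_s: 56.75
ee_pos: [0.4348, -0.1095, 0.2219]
ee_rot: [-0.311, 0.619, 0.662, 0.286]
ft_force: [-0.7, -0.5, -2.5]
grip_width: 0.212
```

```bash
python3 - <<'E'
from h import *
F=[];M=[]
for i in range(4):
    ctrl.camera("side"); s=ctrl.read_state(); F.append(s['ft_force']);M.append(s['wrist_torque'])
print(np.mean(F,0),np.mean(M,0)); R,p=Rst(); print(p,np.degrees((Rs(-85.9,0).inv()*R).as_rotvec()))
p,W,H=look("top"); crop(p,(250,200,450,340),4,"pics/m22.png")
nv=np.array([-.0715,.9974]);e=edge_now(); print((e[:2]-RIM)@nv,e[2])
E
```

```text
[ 4.64241100e-04 -6.99843568e-01 -3.73688229e+00] [-0.91092138 -0.03578002 -0.03533902]
[ 0.43478781 -0.1093957   0.22212582] [ 0.26261926 49.96155503  0.18372659]
0.00047744026545017967 0.050483893048568734
```

View pics/m22.png

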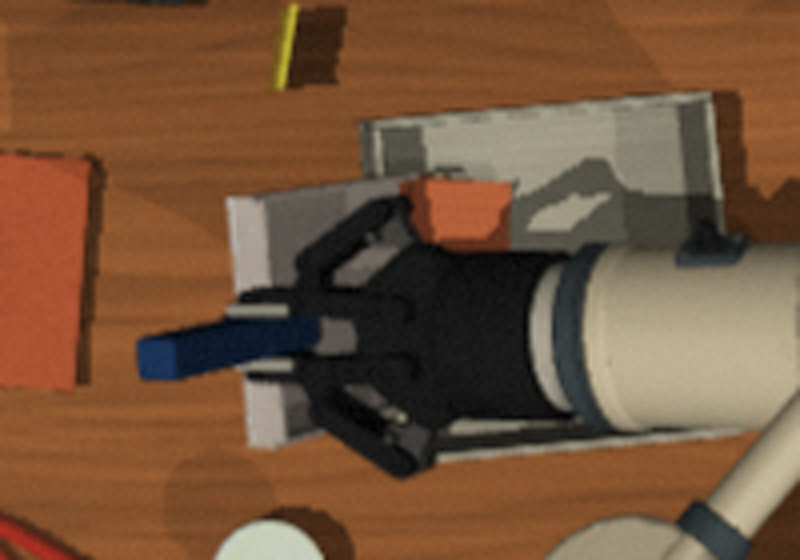

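```bash
python3 - <<'E'
from h import *
p,W,H=look("side"); crop(p,(300,110,410,215),7,"pics/m23s.png")
E
```

```text
(no output)
```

View pics/m23s.png

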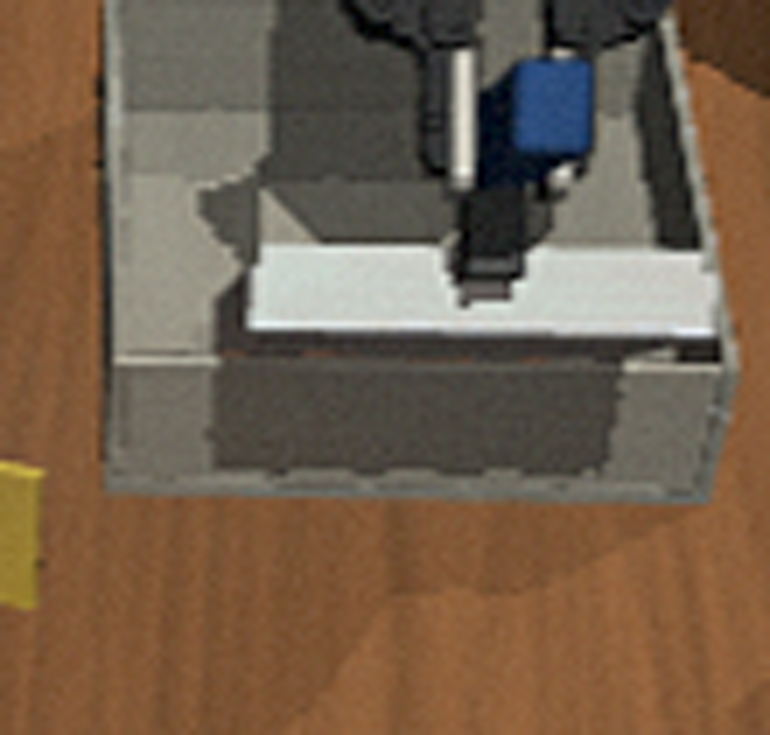

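Copper shows just inside the rim across the blade's whole width (crop px 290–620, row 353), so both stacks look to be in the pan. I'll lift away and verify.

```bash
python3 - <<'E'
from h import *
R,p=Rst()
smooth(p+np.array([0,.01,.05]),R,6)
Q=Rs(-85.9,0); q2=p+np.array([0,.1,.04])
smooth(q2,Q,14,(R,p+np.array([0,.01,.05])))
E
```

```text
dp [[0.3, 0.0, -0.16], [0.82, 0.01, -0.45], [1.12, 0.01, -0.61], [1.12, 0.01, -0.61], [0.82, 0.01, -0.45], [0.3, 0.0, -0.16]] 
dr [[0.0, 0.0, 0.0], [0.0, 0.0, 0.0], [0.0, 0.0, 0.0], [0.0, 0.0, 0.0], [0.0, 0.0, 0.0], [0.0, 0.0, 0.0]]
dp [[0.06, 0.01, 0.09], [0.19, 0.02, 0.28], [0.32, 0.04, 0.43], [0.45, 0.05, 0.55], [0.59, 0.06, 0.63], [0.71, 0.07, 0.64], [0.8, 0.07, 0.6], [0.86, 0.07, 0.52], [0.86, 0.07, 0.42], [0.8, 0.06, 0.3]] 
dr [[-0.0001, -0.0109, -0.0], [-0.0002, -0.0323, -0.0001], [-0.0003, -0.052, -0.0002], [-0.0004, -0.069, -0.0003], [-0.0004, -0.0827, -0.0003], [-0.0005, -0.0922, -0.0003], [-0.0005, -0.097, -0.0004], [-0.0005, -0.097, -0.0004], [-0.0005, -0.0922, -0.0003], [-0.0004, -0.0827, -0.0003]]
dp [[0.69, 0.05, 0.19], [0.53, 0.04, 0.11], [0.33, 0.02, 0.05], [0.11, 0.01, 0.01]] 
dr [[-0.0004, -0.069, -0.0003], [-0.0003, -0.052, -0.0002], [-0.0002, -0.0323, -0.0001], [-0.0001, -0.0109, -0.0]]
```

Emit:
{"op": "carry_out", "data": {"dp": [[0.3,0,-0.16],[0.82,0,-0.45],[1.12,0,-0.61],[1.12,0,-0.61],[0.82,0,-0.45],[0.3,0,-0.16],[0,0,0]], "dr": [[0,0,0],[0,0,0],[0,0,0],[0,0,0],[0,0,0],[0,0,0],[0,0,0]], "claw": [255,255,255,255,255,255,255]}}

```text
time_s: 57.75
ee_pos: [0.4345, -0.0996, 0.2728]
ee_rot: [-0.31, 0.619, 0.663, 0.286]
ft_force: [-0.1, -0.2, -4.4]
grip_width: 0.213
```

```bash
python3 - <<'E'
from h import *
p,W,H=look("side"); crop(p,(280,90,420,230),5.5,"pics/m24s.png")
p,W,H=look("top"); crop(p,(250,200,450,340),4,"pics/m24.png")
print(ctrl.read_state()['ft_force'])
E
```

```text
[ 0.16934378  0.80705484 -4.39457564]
```

View pics/m24s.png

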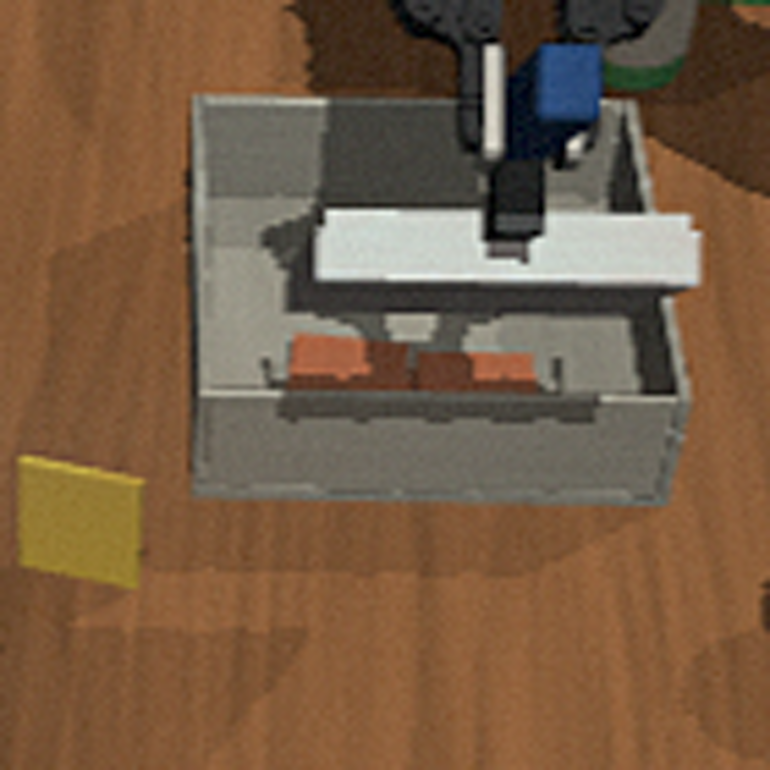

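View pics/m24.png

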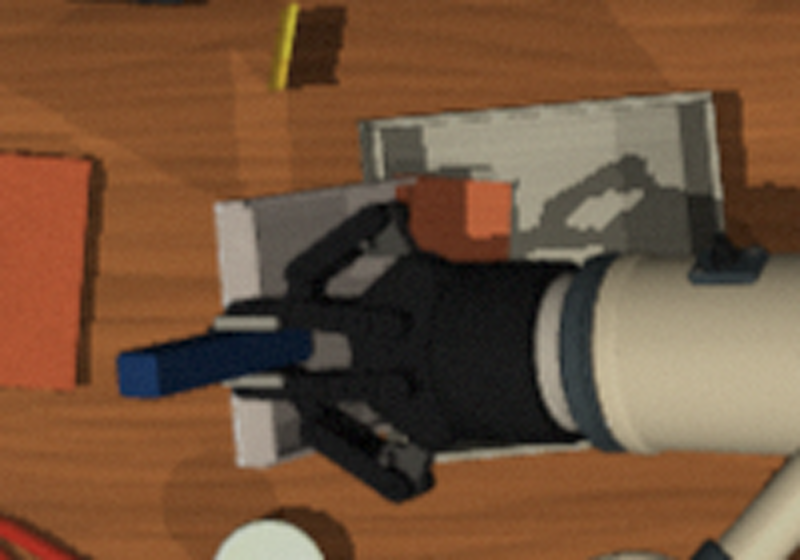

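Emit:
{"op": "carry_out", "data": {"dp": [[0.06,0,0.09],[0.19,0,0.28],[0.32,0,0.43],[0.45,0,0.55],[0.59,0,0.63],[0.71,0,0.64],[0.8,0,0.6],[0.86,0,0.52],[0.86,0,0.42],[0.8,0,0.3]], "dr": [[0,-0.011,0],[0,-0.032,0],[0,-0.052,0],[0,-0.069,0],[0,-0.083,0],[0,-0.092,0],[0,-0.097,0],[0,-0.097,0],[0,-0.092,0],[0,-0.083,0]], "claw": [255,255,255,255,255,255,255,255,255,255]}}

```text
time_s: 58.85
ee_pos: [0.4289, -0.026, 0.2648]
ee_rot: [-0.06, 0.679, 0.729, 0.053]
ft_force: [-0.6, 0.2, -3.5]
grip_width: 0.211
```

Emit:
{"op": "carry_out", "data": {"dp": [[0.69,0,0.19],[0.53,0,0.11],[0.33,0,0.05],[0.11,0,0.01],[0,0,0],[0,0,0],[0,0,0]], "dr": [[0,-0.069,0],[0,-0.052,0],[0,-0.032,0],[0,-0.011,0],[0,0,0],[0,0,0],[0,0,0]], "claw": [255,255,255,255,255,255,255]}}

```text
time_s: 59.55
ee_pos: [0.428, -0.0104, 0.2621]
ee_rot: [-0.002, 0.682, 0.731, -0.002]
ft_force: [0.5, -0.4, -4.1]
grip_width: 0.213
```

```bash
python3 - <<'E'
from h import *
print(ctrl.read_state()['ft_force'],ctrl.read_state()['wrist_torque'],Rst()[1])
for n in("side","top"):
    p,W,H=look(n); x,y,z=[W[...,i] for i in range(3)]
    crop(p,(250,90,450,290) if n=="side" else (200,200,450,340),3.2,f"pics/m25{n}.png")
    cop=((H[...,0]<14)|(H[...,0]>172))&(H[...,1]>110)&(x>.36)&(x<.53)&(y<-.21)&(y>-.39)&(z<.06)
    C=W[cop]; 
    for lo,hi in((.36,.44),(.44,.53)):
        k=(C[:,0]>lo)&(C[:,0]<hi)
        if k.sum()>9: print(n,k.sum(),np.percentile(C[k],[3,50,97],axis=0).round(4).tolist())
E
```

```text
[ 0.46165104 -0.37392789 -4.12388468] [ 0.31855801  0.03429407 -0.06165176] [ 0.4280253  -0.01044142  0.26211345]
side 78 [[0.4104, -0.276, 0.014], [0.4263, -0.2617, 0.0166], [0.4393, -0.2514, 0.0196]]
side 197 [[0.4426, -0.2772, 0.0129], [0.4734, -0.2613, 0.0167], [0.4992, -0.2472, 0.0197]]
top 275 [[0.3943, -0.2832, 0.0059], [0.4162, -0.2628, 0.0159], [0.4379, -0.2467, 0.0203]]
top 441 [[0.4424, -0.2807, 0.0092], [0.4762, -0.2605, 0.0159], [0.5031, -0.2253, 0.02]]
```

View pics/m25side.png

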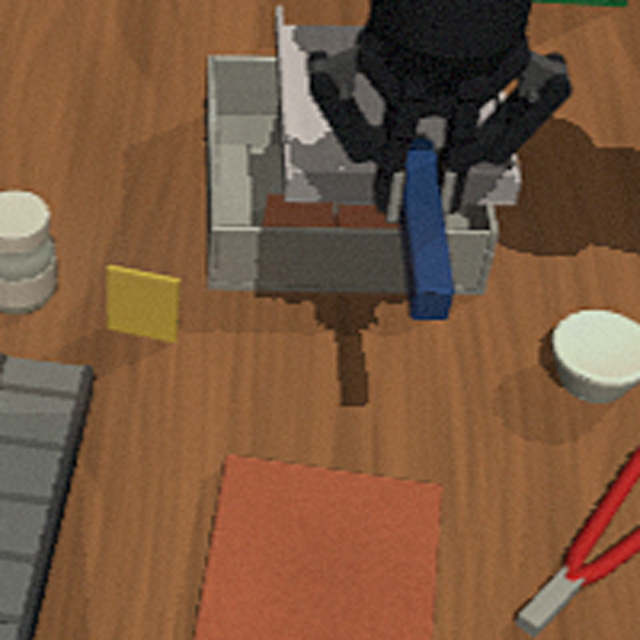

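View pics/m25top.png

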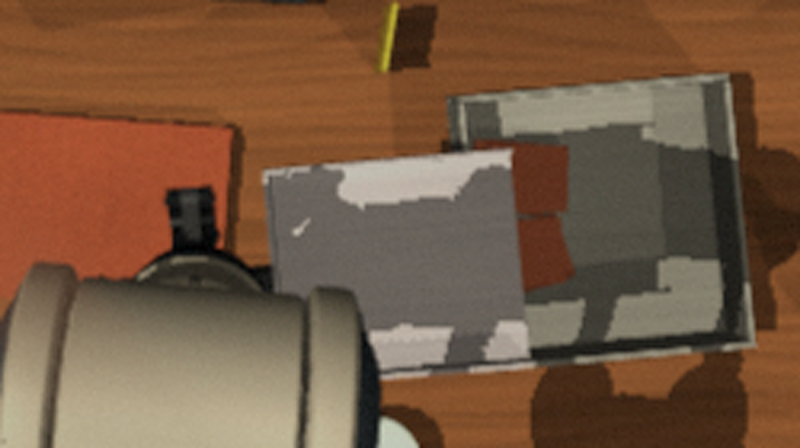

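```bash
cat > g.py <<'E'
from h import *
R,t=Rst(); print(t.round(4),np.degrees((Rs(-85.9,0).inv()*R).as_rotvec()).round(2))
p,W,H=look("top"); L=(W-t)@R.as_matrix()
m=(L[...,0]<-.05)&(L[...,0]>-.185)&(abs(L[...,1])<.058)&(L[...,2]>.0)&(L[...,2]<.06)&(H[...,1]<75)
B=L[m]
for i in range(4):
    A=np.c_[B[:,:2],np.ones(len(B))]; c,*_=np.linalg.lstsq(A,B[:,2],rcond=None); r=B[:,2]-A@c; B=B[abs(r)<.004]
print("floor slope x deg",np.degrees(c[0]).round(2),"y",np.degrees(c[1]).round(2),"z0",c[2].round(4),len(B))
# outline: everything above (world) floor-0.02
m=(L[...,0]<-.02)&(L[...,0]>-.25)&(abs(L[...,1])<.08)&(L[...,2]>-.01)&(L[...,2]<.06)&(H[...,1]<75)
k=cv2.morphologyEx(m.astype(np.uint8),cv2.MORPH_OPEN,np.ones((3,3)))>0
O=L[k]; print("x range",np.percentile(O[:,0],[.2,1,99,99.8]).round(4),"y",np.percentile(O[:,1],[.5,99.5]).round(4))
# front edge and side wall direction
fe=[];
for yy in np.arange(-.05,.055,.01):
    s=O[abs(O[:,1]-yy)<.005]
    if len(s)>20: fe.append((yy,np.percentile(s[:,0],1)))
fe=np.array(fe); print("front edge x by y",(fe*1000).round(1).tolist())
E
python3 g.py; python3 s2.py pics/m26
```

```text
[ 0.4281 -0.0105  0.2621] [0.33 0.03 0.14]
floor slope x deg 4.05 y -0.14 z0 0.0434 3502
x range [-0.1933 -0.1921 -0.045  -0.0432] y [-0.0624  0.0656]
front edge x by y [[-50.0, -192.5], [-40.0, -193.5], [-30.0, -192.5], [-20.0, -192.1], [-10.0, -192.1], [0.0, -191.2], [10.0, -192.3], [20.0, -191.3], [30.0, -191.5], [40.0, -191.0], [50.0, -191.7]]
59.7 [ 0.4281 -0.0105  0.2621] grip 0.213 F [-0.  -0.1 -3.5] M [ 0.28  0.01 -0.03]
handle in tool: slope deg 6.7 top z at grip -0.0195 end x 0.082 y [0.001  0.0014 0.0007 0.0002 0.0008 0.0003 0.0009] rows [-15.9 -14.8 -14.8 -13.8 -12.8 -11.6  -7.6]
```

```bash
cat > r.py <<'E'
import sys
from h import *
OT=np.array([-.1175,.0012,.0381]); ow=np.array([.462,.0783,.015])
Q=Rs(-94.5,4.05)
dz,n=float(sys.argv[1]),int(sys.argv[2])
R,t=Rst(); print("now",t.round(4),"origin now",(t+R.apply(OT)).round(4),ctrl.read_state()['ft_force'].round(1))
q=ow+[0,0,dz]-Q.apply(OT); print("target",q.round(4)); smooth(q,Q,n)
E
python3 r.py .05 14
```

```text
now [ 0.4281 -0.0103  0.2622] origin now [ 0.4372 -0.1275  0.224 ] [-0.4  0.3 -3.6]
target [0.4698 0.1926 0.1113]
dp [[0.25, 0.07, 0.19], [0.74, 0.21, 0.56], [1.19, 0.33, 0.9], [1.58, 0.42, 1.21], [1.89, 0.48, 1.45], [2.1, 0.5, 1.64], [2.2, 0.49, 1.74], [2.2, 0.46, 1.76], [2.08, 0.4, 1.69], [1.86, 0.33, 1.53]] 
dr [[-0.0001, 0.0009, 0.0019], [-0.0004, 0.0026, 0.0055], [-0.0006, 0.0042, 0.0088], [-0.0009, 0.0056, 0.0117], [-0.001, 0.0067, 0.014], [-0.0011, 0.0075, 0.0156], [-0.0012, 0.0079, 0.0164], [-0.0012, 0.0079, 0.0164], [-0.0011, 0.0075, 0.0156], [-0.001, 0.0067, 0.014]]
dp [[1.55, 0.25, 1.29], [1.16, 0.17, 0.97], [0.72, 0.1, 0.61], [0.24, 0.03, 0.21]] 
dr [[-0.0009, 0.0056, 0.0117], [-0.0006, 0.0042, 0.0088], [-0.0004, 0.0026, 0.0055], [-0.0001, 0.0009, 0.0019]]
```

Emit:
{"op": "carry_out", "data": {"dp": [[0.25,0.07,0.19],[0.74,0.21,0.56],[1.19,0.33,0.9],[1.58,0.42,1.21],[1.89,0.48,1.45],[2.1,0.5,1.64],[2.2,0.49,1.74],[2.2,0.46,1.76],[2.08,0.4,1.69],[1.86,0.33,1.53]], "dr": [[0,0.001,0.002],[0,0.0026,0.0055],[-0.001,0.0042,0.009],[-0.001,0.0056,0.012],[-0.001,0.0067,0.014],[-0.001,0.0075,0.0156],[-0.001,0.008,0.0164],[-0.001,0.008,0.0164],[-0.001,0.0075,0.0156],[-0.001,0.0067,0.014]], "claw": [255,255,255,255,255,255,255,255,255,255]}}

```text
time_s: 60.8
ee_pos: [0.4615, 0.1564, 0.138]
ee_rot: [-0.021, 0.725, 0.689, 0.02]
ft_force: [-0.0, -0.6, -4.2]
grip_width: 0.212
```

Emit:
{"op": "carry_out", "data": {"dp": [[1.55,0.25,1.29],[1.16,0.17,0.97],[0.72,0.1,0.61],[0.24,0.03,0.21],[0,0,0],[0,0,0],[0,0,0]], "dr": [[-0.001,0.0056,0.012],[0,0.0042,0.009],[0,0.0026,0.0055],[0,0.001,0.002],[0,0,0],[0,0,0],[0,0,0]], "claw": [255,255,255,255,255,255,255]}}

```text
time_s: 61.5
ee_pos: [0.4701, 0.1925, 0.1119]
ee_rot: [-0.024, 0.734, 0.678, 0.026]
ft_force: [-0.2, -0.2, -3.2]
grip_width: 0.215
```

```bash
python3 g.py; python3 r.py .004 7; python3 - <<'E'
from h import *
p,W,H=look("side"); crop(p,(270,170,420,390),2.6,"pics/n1s.png")
p,W,H=look("top"); crop(p,(130,200,330,320),4,"pics/n1t.png")
E
```

```text
[0.4701 0.1925 0.1119] [-0.28  4.08  8.66]
floor slope x deg 4.07 y -0.08 z0 0.0434 2882
x range [-0.1931 -0.1917 -0.045  -0.0438] y [-0.0623  0.0659]
front edge x by y [[-50.0, -192.9], [-40.0, -192.2], [-30.0, -191.9], [-20.0, -193.2], [-10.0, -192.8], [0.0, -191.9], [10.0, -191.5], [20.0, -191.1], [30.0, -192.4], [40.0, -191.7], [50.0, -191.0]]
now [0.47   0.1925 0.1118] origin now [0.4621 0.0783 0.0654] [ 0.3 -0.9 -3.9]
target [0.4698 0.1926 0.0653]
dp [[-0.02, -0.0, 0.23], [-0.05, -0.0, 0.64], [-0.07, -0.0, 0.93], [-0.07, -0.0, 1.03], [-0.07, -0.0, 0.93], [-0.05, -0.0, 0.64], [-0.02, -0.0, 0.23]] 
dr [[-0.0, -0.0, -0.0001], [-0.0001, -0.0001, -0.0002], [-0.0001, -0.0001, -0.0002], [-0.0001, -0.0001, -0.0003], [-0.0001, -0.0001, -0.0002], [-0.0001, -0.0001, -0.0002], [-0.0, -0.0, -0.0001]]
```

View pics/n1s.png

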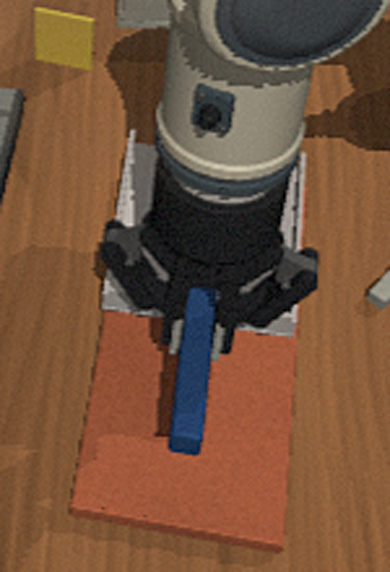

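View pics/n1t.png

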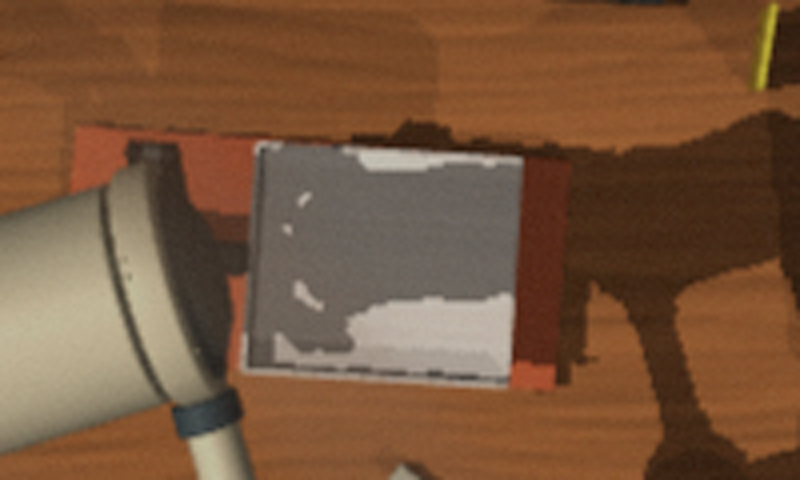

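Aligned over the board. Lowering.

Emit:
{"op": "carry_out", "data": {"dp": [[-0.02,0,0.23],[-0.05,0,0.64],[-0.07,0,0.93],[-0.07,0,1.03],[-0.07,0,0.93],[-0.05,0,0.64],[-0.02,0,0.23],[0,0,0],[0,0,0],[0,0,0]], "dr": [[0,0,0],[0,0,0],[0,0,0],[0,0,0],[0,0,0],[0,0,0],[0,0,0],[0,0,0],[0,0,0],[0,0,0]], "claw": [255,255,255,255,255,255,255,255,255,255]}}

```text
time_s: 62.65
ee_pos: [0.47, 0.1928, 0.0654]
ee_rot: [-0.024, 0.734, 0.678, 0.026]
ft_force: [0.1, 0.4, -3.6]
grip_width: 0.213
```

```bash
python3 r.py .0 3; python3 g.py|head -2
```

```text
now [0.47   0.1928 0.0654] origin now [0.4621 0.0786 0.019 ] [ 0.1  0.4 -3.6]
target [0.4698 0.1926 0.0613]
dp [[-0.01, -0.0, 0.1], [-0.03, -0.01, 0.2], [-0.01, -0.0, 0.1]] 
dr [[-0.0001, -0.0002, -0.0001], [-0.0003, -0.0004, -0.0002], [-0.0001, -0.0002, -0.0001]]
[0.47   0.1928 0.0654] [-0.27  4.09  8.62]
floor slope x deg 3.99 y -0.2 z0 0.0432 2589
```

Emit:
{"op": "carry_out", "data": {"dp": [[-0.01,0,0.1],[-0.02,0,0.2],[-0.01,0,0.15],[0,0,0],[0,0,0]], "dr": [[0,0,0],[0,0,0],[0,0,0],[0,0,0],[0,0,0]], "claw": [255,255,255,255,255]}}

```text
time_s: 63.2
ee_pos: [0.4696, 0.1927, 0.0603]
ee_rot: [-0.025, 0.734, 0.678, 0.026]
ft_force: [-0.6, -0.4, -1.9]
grip_width: 0.213
```

Emit:
{"op": "carry_out", "data": {"dp": [[0,0,0.08],[0,0,0],[0,0,0],[0,0,0],[0,0,0],[0,0,-0.5],[0,0,-1.5],[0,0,-3],[0,0,-4],[0,0,-4]], "dr": [[0,0,0],[0,0,0],[0,0,0],[0,0,0],[0,0,0],[0,0,0],[0,0,0],[0,0,0],[0,0,0],[0,0,0]], "claw": [255,100,100,100,100,100,100,100,100,100]}}

```text
time_s: 64.2
ee_pos: [0.4688, 0.1832, 0.1915]
ee_rot: [-0.025, 0.734, 0.678, 0.026]
ft_force: [1.9, -0.2, 0.5]
grip_width: 0.61
```

Emit:
{"op": "carry_out", "data": {"dp": [[0,0,-4],[0,-3,-2],[0,-4,0],[0,-4,0],[0,-3,0],[0,0,0],[0,0,0]], "dr": [[0,0,0],[0,0,0],[0,0,0],[0,0,0],[0,0,0],[0,0,0],[0,0,0]], "claw": [100,100,100,100,100,100,100]}}

```text
time_s: 64.9
ee_pos: [0.3292, 0.1903, 0.2507]
ee_rot: [-0.024, 0.734, 0.678, 0.027]
ft_force: [0.8, 0.2, 0.1]
grip_width: 0.605
```

```bash
python3 - <<'E'
from h import *
print(ctrl.read_state()['ee_pos'],ctrl.read_state()['time_s'])
for n in("side","top"):
    img=look(n); p=img[0]; cv2.imwrite(f"pics/n2{n}.png",p); print(n,blade(n,img))
    W,H=img[1:]; x,y,z=[W[...,i] for i in range(3)]
    m=(x>.4)&(x<.52)&(y>.13)&(y<.32)&(z>.065)&(z<.09)
    B=W[m]; 
    if len(B)>30: print("handle",n,len(B),[np.round(a,1) for a in cv2.minAreaRect((B[:,:2]*1000).astype(np.float32))],np.median(B[:,2]))
E
```

```text
[0.32919941 0.1903352  0.25073414] 64.9
side ([array([460.8,  79.2]), array([154.9, 132.4]), np.float64(85.7)], 4271)
handle side 763 [array([472.2, 212.9]), array([123.4,  20. ]), np.float64(85.7)] 0.0766620817206852
top ([array([462.4,  76.8]), array([149.1, 129.7]), np.float64(85.8)], 3416)
handle top 469 [array([472.7, 210.5]), array([121.3,  20.4]), np.float64(85.6)] 0.0754230081843989
```

View pics/n2side.png

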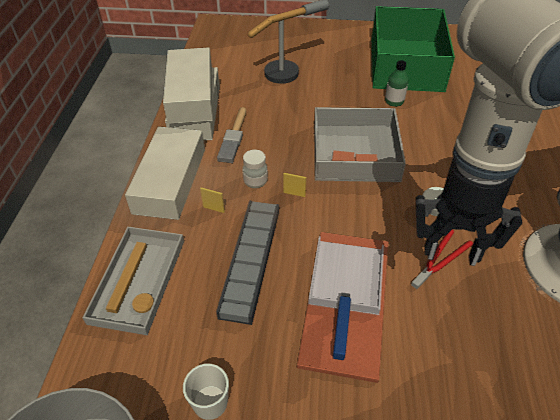

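View pics/n2top.png

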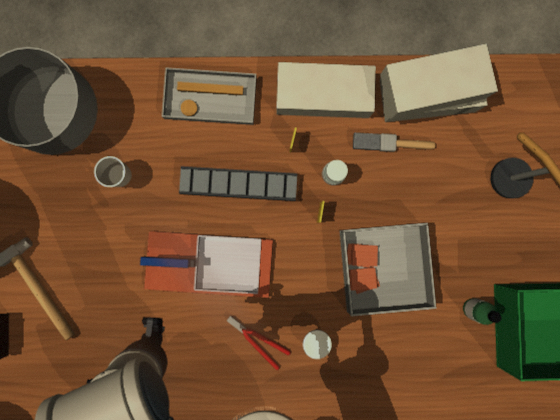

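```bash
python3 - <<'E'
from h import *
p,W,H=look("top"); x,y,z=[W[...,i] for i in range(3)]
cop=((H[...,0]<14)|(H[...,0]>172))&(H[...,1]>110)&(x>.35)&(x<.54)&(y<-.21)&(y>-.39)
C=W[cop]
for lo,hi in((.36,.44),(.443,.53)):
    k=(C[:,0]>lo)&(C[:,0]<hi); print(k.sum(),np.percentile(C[k],[3,50,97],axis=0).round(4).tolist())
print(blade("top",(p,W,H)))
print(ctrl.job_done())
E
```

```text
544 [[0.3905, -0.2807, 0.0066], [0.4151, -0.2467, 0.0158], [0.4382, -0.2175, 0.0199]]
684 [[0.4452, -0.2806, 0.0074], [0.4762, -0.2476, 0.0157], [0.5011, -0.2135, 0.0198]]
([array([462.5,  77.1]), array([149.6, 129.7]), np.float64(85.7)], 3404)
the job is handed in; nothing more can be done
None
```

I moved all six copper blanks from the rack to the shovel blade, four flat and two on a second layer, then tipped them into the pan and put the empty shovel back. The job is handed in at about 65 s.

**Last checks:**
- **Blanks:** the rack is empty and no copper is left on the blade. Two stacks lie in the pan, each topping out at about 16–17 mm. That fits three blanks each, but I inferred six from the heights and could not count them one by one.
- **Shovel:** it lies flat on its board, about 1 mm and half a degree from where it started.
- **Jar and look-alikes:** the jar stands, and I did not touch the yellow plates.

**What did not go cleanly:**
- **First tip:** at about 26–29° the front edge slipped off the outside of the rim and the blanks slid to the front of the blade. None fell off. I levelled the shovel, pressed the edge on the rim again and tipped a second time.
- **Pressing:** on the second tip the rim force held through the slope at which the blanks slid. It was almost gone at the last extra tilt. The pictures just before showed one stack already in the pan. The other was hidden behind the arm until the tilt was done, so I cannot fully confirm the press held until the last blank went in.
- **Grip:** the shovel's handle turned about 4° in the grip, which I allowed for when laying it back.

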